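Dry the damp label rolls

ROBOT

A 6-joint arm with a two-finger parallel gripper is mounted at the origin on a cart in front of the work surface, level with it; the furniture and walls round the work are solid. World frame = base frame: x ahead of the robot, y to its left, z up, the work surface at z = 0. Lengths are in m, angles in degrees, forces in N, time in s.
With the tool pointing down it reaches from about 0.4 to 0.825 m from the base axis. Payload 7 kg.
Tool frame: the origin (TCP) lies at the very end of the fingers, on their centre line; the grasp point (between the pads) lies 19 mm behind it (r.grasp_offset is the z of the grasp point in the tool frame, in m); z points along the fingers, y is the direction in which the jaws open and shut (so a half turn about z gives the same grasp; the last joint's range is limited). The gripper opens to 88 mm and grips with 3 to 60 N. Pads are 19 mm wide; open, the fingers measure 130 mm over their backs; the gripper's body (78 mm by 193 mm) begins 47 mm behind the grasp point.
Start: joints at [86.923, 20.546, 0.682, 0, -70.136, -16.507], TCP at [0.226, 0.636, 0.227] pointing down, gripper open.
Joint ranges: [-176.03, 176.03], [-82.01, 121.73], [-58.28, 71.71], [-173.87, 95.51], [-174.79, -0.11], [-173.66, 173.66]. Speed limits (degrees/s): [136.94, 136.94, 172.46, 180, 180, 180].

INTERFACE

Orientations are given as [roll, pitch, yaw] about the fixed x, y, z axes, in that order (R = Rz(yaw) Ry(pitch) Rx(roll)).
In Python, from plant import r gives the robot as it stands.
- The arm moves only by the tool carry_out, never from a script. Its argument "plan" is a list of rows, each a list of 6 numbers: the shift along the world's x, y, z in m, then the turn, a rotation vector about the world's x, y, z in rad. In form: [[tx, ty, tz, wx, wy, wz], ...]. A call has 1 to 12 rows; each row shifts and turns the pose as measured when the row begins; what a row does not reach is not made up. A row lasts 1/12 s, in which the tool goes at most 41.7 mm and 7.16 degrees, less where a joint would pass 70% of its speed; a pose out of reach is approached as far as the arm can. A call with a gripper value outside its range is refused whole. "fingers" is the closure, from -1 (fully open) to 1 (shut), set as the call begins (left out, the last holds). The fingers move at their own pace and stop on an object; "force" is the grip in N (left out, the last holds). Time passes only in rows, so rows that do not move let the fingers close. It gives the time, the measured TCP pose, the force and the opening at its end, in the units of the state.
- r.get_state(): the state, without advancing time (a new reading comes with each control period).
- r.capture(name): name is "side" or "top" or "wrist"; returns the picture (480x640x3 uint8, red, green, blue); there is no depth.
- r.camera_model(name): a dict with "fov_y" (degrees; the focal length in pixels is half the picture's height over the tangent of half this angle, whatever the lens; pixels are square), "cx", "cy" (the principal point, pixels), "k1" (the pictures are not rectified: a ray, as slopes to the right and down, at radius r is drawn at 1 + k1 r^2 times it, then the intrinsics apply), "R" (3x3) and "t" (3): a world point X has camera coordinates R X + t; the wrist camera has in their place "mount" (4x4, takes a point from camera to tool coordinates, whose origin is the TCP and whose axes are the flange's). Camera axes: x right, y down, z forward; pixel columns grow to the right and rows downward; lengths in m; the calibration is good to about 2 mm. A picture is of the moment at which its call begins: read the wrist's pose just before it. camera_model takes no time and is no camera call.
- r.close_job(): hands the job in, once; it reports no verdict.
The state is a dict: "time_s": time; "joints": joint angles; "qd": joint speeds; "joint_torque": joint torques, N m; "tcp_pos": TCP position; "eef_rot": TCP orientation; "contact_force": force on the tool from outside, world axes, zero at the start; "moment": the same for the moment, N m; "gripper_width": finger opening in m.
Only numpy, scipy, OpenCV 4.12 (cv2) and the standard library are available. Lean on these libraries where they do the work, as an engineer would, in place of code of your own. Each camera call takes 0.05 s, during which the arm holds its last target.

TASK

The label rolls for the scale got damp: lay all of them flat in the wooden swing tray while it waits at its loading heading, then push the tray by its post so that it swings round its pivot pin to its end stop over the warm-air slots. Then open the clear flip cover of the control box, swing the prop arm up and back to its stop so that the cover stays propped open, and turn the dial so that its white line points at the green mark. Finally fold the prop arm forward again and shut the cover, leaving every roll flat in the tray and the red timer and the tin behind the work where they are.

Things in the scene. Friction and masses are not known exactly. Their poses are not given: they have to be found in the camera images.
- deck: Flat aluminium drying deck, 250 x 250 x 8 mm, fixed to the worktop; origin at the centre of its underside, its x away from the robot at yaw 0, y left. The vertical pivot pin of the swing tray stands at x +95, y +95 mm in the deck frame. Black air slots run along its rear half.
- tray (a joint): Swing tray, angle about the pivot pin (rad). 0: the tray points along the deck's -x (towards the robot), its loading heading; grows as the tray swings anticlockwise seen from above, towards the deck's -y (to the right); 1.20 is the end stop over the air slots. Starts at 0 to 0.2, stays where it is left (friction 0.12 N m, under 1 N at the post).
- tray_mid (a point): Middle of the tray's flat floor (black mat), 22 mm above the worktop. x axis along the tray towards the pivot pin (118 mm away), y across. Inside the 10 mm high rim the tray is 204 mm long (x) and 88 mm wide (y); it is 100 mm wide outside. Room for three rolls in one row, 65 mm apart; a roll counts when its axis is within 80 mm of here along x and it lies flat on the floor.
- tray_post (a point): Upright steel post with red cap on a lug at the tray's left side, for pushing the tray: 14 mm thick (cap 20 mm), rises 50 mm above the tray floor. In the tray's frame it stands 170 mm from the pivot pin along the tray and 85 mm to the left side (+y), 190 mm from the pin in all. The point lies on its axis, 25 mm above the tray floor.
- control_box: Grey control box, fixed, 170 x 150 mm in plan, its panel 45 mm above the worktop, side cheeks to 77 mm. Origin on the worktop directly below the middle of the cover's hinge line, which is near the rear of the box; x to the rear (away from the robot at yaw 0), y left. The body reaches 153 mm forward (-x) of the origin.
- cover_hinge (a point): Middle of the cover's hinge line, 80 mm above the worktop; the hinge line runs along the box's y. (Beware: a fixed steel rack post rises from the worktop to the left of the box, at about x 0.56, y 0.09 m in the robot's frame, to 0.88 m high, and a shelf with a batten at 0.56 m height runs from it to the left.)
- cover (a joint): Angle of the clear flip cover (rad): 0 shut and level, 1.57 upright, 1.85 fully open, leaning back on its stop. A weak spring with a slow damper always closes it: let go fully open, it sinks to 1.5 in about 13 s and is shut after about 40 s. Damping 1.5 N m s/rad: about 4 N at the handle at 0.4 rad/s.
- cover_handle (a point): Middle of the cover's steel handle bar: 8 mm thick, 80 mm long along the box's y, 163 mm from the hinge line, in line with the cover plate; 33 mm gap between bar and plate edge. The plate is 150 mm wide and ends 128 mm from the hinge line. On its right edge a 30 mm ear, 47 to 83 mm from the hinge line, rests on the prop arm's pin when propped.
- prop_pivot (a point): Pivot of the prop arm on the right side of the box, 50 mm above the worktop; its axis runs along the box's y.
- prop_arm (a joint): Angle of the prop arm (rad): 0 level, pointing forward (-x of the box), its lower stop; 1.57 upright, 1.94 rear stop, where it holds the open cover at about 1.79. Grows as it swings up and back. Starts folded at 0.32 to 0.5. Stiff, stays where left (friction 0.25 N m). Swing it up only after opening the cover, else it lies on the wrong side of it.
- prop_peg (a point): Middle of the red peg at the prop arm's free end, 100 mm from the pivot axis: 14 mm thick, 30 mm long, sticking out to the right (box -y), centred 29 mm further right than prop_pivot. Take it from above (it may turn between the fingers) or push it, and follow its arc.
- dial (a joint): Dial under the cover, rad: 0 its white line points to the rear (+x of the box), grows clockwise seen from above; the green mark is at 1.20 (the setting must end within 0.12 of it); stops at 0 and 2.0. Starts at 0 to 0.35; stays where it is left (light friction).
- dial_grip (a point): On the dial's axis, 65 mm above the worktop, 100 mm in front of the hinge line. The dial's black grip bar is 46 mm long, 13 mm wide and 22 mm high (from 54 to 75 mm above the worktop), running along the white line.
- timer: Red and white wind-up timer, 58 mm across, 46 mm tall; bystander, leave it alone.
- label_roll_0: Label roll, white, lying flat: 61 mm across, 40 mm tall, about 0.09 kg, solid enough to be gripped across; origin at the centre of its underside, z up. Stands near the front edge of the worktop, in front of the control box. May be absent.
- label_roll_1: Label roll, cream, lying flat: 61 mm across, 40 mm tall, about 0.09 kg, solid enough to be gripped across; origin at the centre of its underside, z up. Stands near the front edge of the worktop, in front of the control box. May be absent.
- label_roll_2: Label roll, white, lying flat: 61 mm across, 40 mm tall, about 0.09 kg, solid enough to be gripped across; origin at the centre of its underside, z up. Stands near the front edge of the worktop, in front of the control box. May be absent.
- small_tin: Green and gold tin, 75 mm across, 58 mm tall, standing behind the work between box and deck (not the one by the wall); bystander, leave it alone.

How it is judged:
By the outcome, as a careful person would: the job done as asked, in the order asked, and still so for the second after the job is handed in, with the robot touching nothing.
Of label_roll_0, label_roll_1, label_roll_2 only 2 to 3 are there at a start; the rules pass over those that are not, and their reading is None.
At some moment in a run one of label_roll_0, label_roll_1, label_roll_2 may be knocked a few centimetres aside while the robot is not near it.
It also fails if it takes over 210 s, if anything falls off the work surface, if the arm or the gripper's body presses on something with over 40 N, if the wrist force passes 120 N, or if a joint passes its speed limit or range.

## Working session

There is one attempt and no reset: what is moved stays moved. The work goes in short steps, Python scripts to look and compute and a tool call to move; the robot and the scene stay as the last step left them, time stands still between calls to the robot, and variables do not carry over. Pictures are saved under pics/ and viewed, and the job is handed in when it is done.

Besides the shell and the picture viewer there is one more tool, called after "Emit:" as name(argument=value, ...), one argument or row to a line, values as JSON. carry_out: Moves the arm, as the interface text tells. Its arguments: {"type":"object","properties":{"plan":{"type":"array"},"fingers":{"type":"number"},"force":{"type":"number"}},"required":["plan"]}

```bash
mkdir -p pics; ls; cat > h.py <<'E'
import numpy as np, cv2
from plant import r
from scipy.spatial.transform import Rotation as Ro
def cap(n,f):
    s=r.get_state(); im=r.capture(n); cv2.imwrite('pics/'+f+'.png',im[:,:,::-1]); return im,s
def cam(n,s=None):
    m=r.camera_model(n); f=240/np.tan(np.radians(m['fov_y']/2))
    if n=='wrist':
        M=np.array(m['mount']); s=s or r.get_state()
        T=np.eye(4); T[:3,:3]=Ro.from_euler('xyz',s['eef_rot'],degrees=True).as_matrix(); T[:3,3]=s['tcp_pos']
        W=T@M; R=W[:3,:3].T; t=-R@W[:3,3]
    else: R=np.array(m['R']);t=np.array(m['t'])
    return f,m['cx'],m['cy'],m['k1'],R,t
def ray(n,u,v,s=None):
    f,cx,cy,k,R,t=cam(n,s)
    d=np.array([(u-cx)/f,(v-cy)/f]); x=d.copy()
    for _ in range(30): x=d/(1+k*(x@x))
    return -R.T@t, R.T@np.array([x[0],x[1],1])
def onz(n,u,v,z,s=None):
    c,d=ray(n,u,v,s); return c+d*(z-c[2])/d[2]
def proj(n,X,s=None):
    f,cx,cy,k,R,t=cam(n,s); p=R@np.array(X)+t; x=p[:2]/p[2]; x=x*(1+k*(x@x)); return np.array([cx+f*x[0],cy+f*x[1]])
def two(a,b):
    (c1,d1),(c2,d2)=a,b
    A=np.stack([d1,-d2],1); q=np.linalg.lstsq(A,c2-c1,rcond=None)[0]
    p1=c1+d1*q[0];p2=c2+d2*q[1]; return (p1+p2)/2,np.linalg.norm(p1-p2)
def st():
    s=r.get_state(); print({k:np.round(v,3).tolist() for k,v in s.items() if k not in('joint_torque','qd')}); return s
E
python3 - <<'E'
from h import *
st()
for n in('side','top','wrist'): cap(n,n+'0')
for n in('side','top'):
    f,cx,cy,k,R,t=cam(n);print(n,f,k,-R.T@t,R[2])
print(r.camera_model('wrist'),r.grasp_offset)
E
```

```text
pics
{'time_s': 0.0, 'joints': [86.923, 20.594, 0.637, -0.019, -70.136, -16.508], 'tcp_pos': [0.226, 0.636, 0.226], 'eef_rot': [179.905, -0.01, -19.592], 'contact_force': [-0.251, 0.233, -0.146], 'moment': [0.016, -0.054, -0.008], 'gripper_width': 0.088}
side 437.2814764182145 -0.10385261513819052 [ 0.53439224 -0.9549123   0.44533268] [ 0.02267336  0.89761054 -0.4402059 ]
top 468.75837713159166 -0.05343483611984458 [ 0.35920144 -0.19012554  1.16322314] [ 0.19834786  0.00171759 -0.98013018]
{'fov_y': 62.25137647329171, 'cx': 317.90977233402015, 'cy': 235.72937826650372, 'k1': -0.048697412011998384, 'mount': array([[ 7.99551878e-04, -9.59894987e-01, -2.80358655e-01,
         7.51607022e-02],
       [ 9.99999478e-01,  5.89162690e-04,  8.34706347e-04,
         1.15476143e-03],
       [-6.36053579e-04, -2.80359176e-01,  9.59894957e-01,
        -1.57064139e-01],
       [ 0.00000000e+00,  0.00000000e+00,  0.00000000e+00,
         1.00000000e+00]])} -0.0188
```

View pics/top0.png

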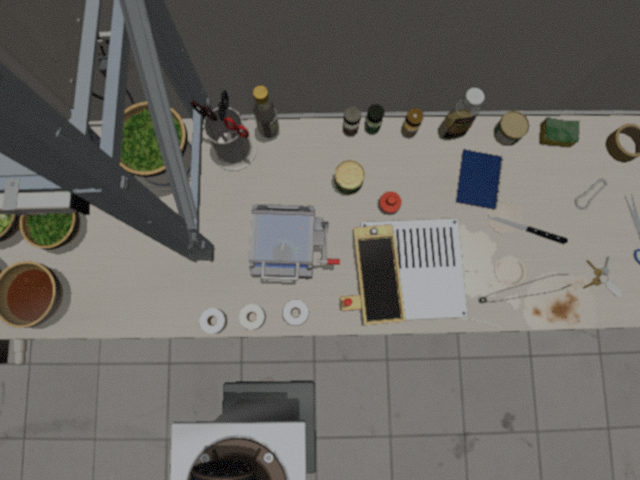

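View pics/side0.png

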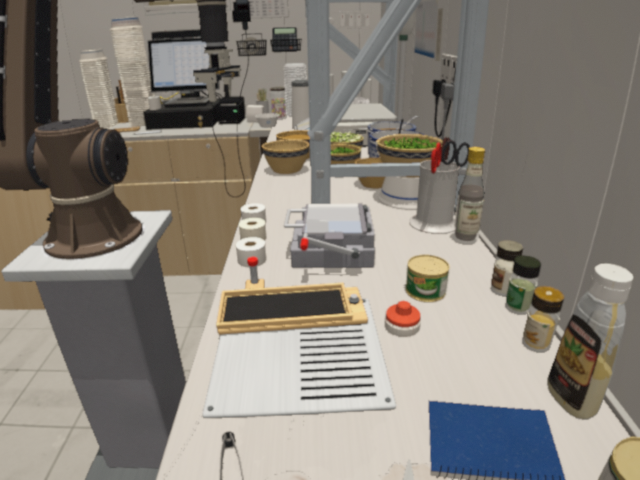

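View pics/wrist0.png

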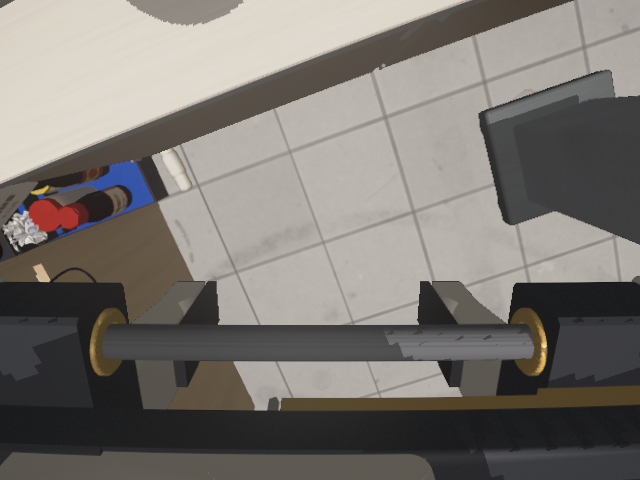

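```bash
cat > meas.py <<'E'
from h import *
E
python3 - <<'E'
from h import *
im=cv2.imread('pics/top0.png'); 
c=im[190:340,190:480]; cv2.imwrite('pics/top0z.png',cv2.resize(c,None,fx=2.7,fy=2.7,interpolation=cv2.INTER_CUBIC))
for n,p,z in [('r0',(212,320),.04),('r1',(251,316),.04),('r2',(295,312),.04),('tin',(349,176),.058),('timer',(390,202),.046),('rackpost',(205,255),0.0),('bowl',(28,295),.08),('bowl2',(50,225),.1),('green',(150,140),.12),('deckLL',(361,222),.008),('deckUR',(456,220),.008),('deckBR',(466,317),.008),('post',(347,301),.074)]:
    print(n,onz('top',*p,z).round(3))
E
```

```text
r0 [0.389 0.057 0.04 ]
r1 [ 0.397 -0.036  0.04 ]
r2 [ 0.405 -0.14   0.04 ]
tin [ 0.734 -0.278  0.058]
timer [ 0.669 -0.378  0.046]
rackpost [0.552 0.087 0.   ]
bowl [0.451 0.488 0.08 ]
bowl2 [0.615 0.438 0.1  ]
green [0.814 0.2   0.12 ]
deckLL [ 0.628 -0.308  0.008]
deckUR [ 0.629 -0.55   0.008]
deckBR [ 0.385 -0.556  0.008]
post [ 0.426 -0.262  0.074]
```

View pics/top0z.png

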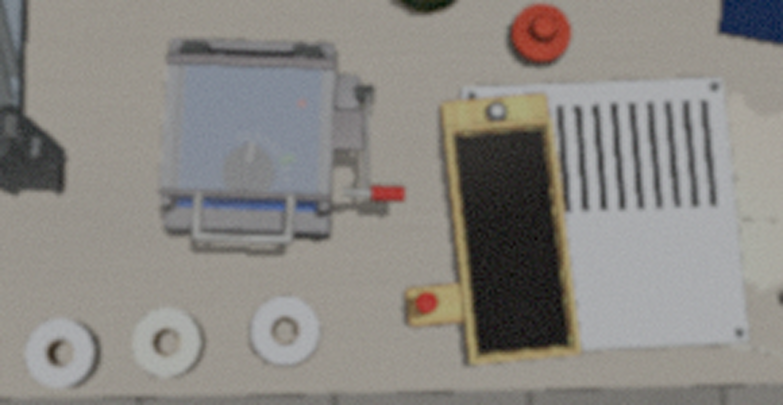

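Emit:
carry_out(
  plan=[
    [-0.0145,-0.0345,0.008,0,0,0],
    [-0.0145,-0.0345,0.008,0,0,0],
    [-0.0145,-0.0345,0.008,0,0,0],
    [-0.0145,-0.0345,0.008,0,0,0],
    [-0.0145,-0.0345,0.008,0,0,0],
    [-0.0145,-0.0345,0.008,0,0,0],
    [0.03,-0.015,0,0,0,0.03],
    [0.03,-0.015,0,0,0,0.03],
    [0.03,-0.015,0,0,0,0.03],
    [0.03,-0.015,0,0,0,0.03],
  ],
)

```text
time_s: 0.98
tcp_pos: [0.2521, 0.3583, 0.2671]
eef_rot: [179.5, -0.1, -11.6]
contact_force: [1.1, 0.5, -0.4]
gripper_width: 0.088
```

Emit:
carry_out(
  plan=[
    [0.026,-0.026,0,0,0,0.03],
    [0.026,-0.026,0,0,0,0.03],
    [0.026,-0.026,0,0,0,0.03],
    [0.026,-0.026,0,0,0,0.03],
    [0.014,-0.034,0,0,0,0.03],
    [0.014,-0.034,0,0,0,0.02],
    [0.014,-0.034,0,0,0,0.02],
    [0.012,-0.034,0,0,0,0],
    [0.0,-0.037,0,0,0,0],
    [0,-0.037,0,0,0,0],
    [0,-0.037,0,0,0,0],
    [0,0,0,0,0,0],
  ],
)

```text
time_s: 1.98
tcp_pos: [0.416, -0.0133, 0.2669]
eef_rot: [179.5, -0.1, -0.0]
contact_force: [-0.7, 0.0, 0.1]
gripper_width: 0.0875
```

```bash
python3 - <<'E'
from h import *
st(); cap('wrist','w1')
E
```

```text
{'time_s': 1.983, 'joints': [26.077, -6.648, -25.914, 0.484, -70.839, 63.749], 'tcp_pos': [0.416, -0.013, 0.267], 'eef_rot': [179.543, -0.107, -0.014], 'contact_force': [-0.654, 0.002, 0.105], 'moment': [0.041, 0.039, 0.004], 'gripper_width': 0.087}
```

View pics/w1.png

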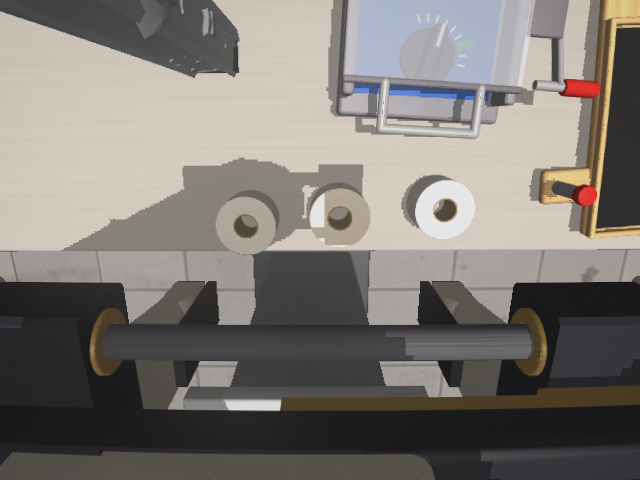

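```bash
python3 - <<'E'
from h import *
s=r.get_state()
for n,p,z in [('r0',(246,225),.04),('r1',(340,216),.04),('r2',(445,209),.04),('barL',(380,131),.08),('barR',(474,135),.08),('peg',(581,89),.09),('postcap',(584,195),.072),('dial',(427,54),.075)]:
    print(n,onz('wrist',*p,z,s).round(4))
E
```

```text
r0 [0.3908 0.0574 0.04  ]
r1 [ 0.3998 -0.0364  0.04  ]
r2 [ 0.4069 -0.1409  0.04  ]
barL [ 0.4828 -0.0664  0.08  ]
barR [ 0.48  -0.147  0.08 ]
peg [ 0.5182 -0.2289  0.09  ]
postcap [ 0.4272 -0.2595  0.072 ]
dial [ 0.5445 -0.1036  0.075 ]
```

Emit:
carry_out(
  plan=[
    [0.004,-0.04,0.01,0,0,0],
    [0.004,-0.04,0.01,0,0,0],
    [0.004,-0.04,0.01,0,0,0],
    [0.004,-0.04,0.01,0,0,0],
    [0.004,-0.04,0.01,0,0,0],
    [0.004,-0.03,0.01,0,0,0],
    [0,0,0,0,0,0],
  ],
)

```text
time_s: 2.62
tcp_pos: [0.4413, -0.2424, 0.3285]
eef_rot: [179.6, -0.2, 0.7]
contact_force: [0.7, 0.4, 0.4]
gripper_width: 0.0876
```

```bash
python3 - <<'E'
from h import *
st(); cap('wrist','w2')
E
```

```text
{'time_s': 2.617, 'joints': [-6.093, 0.842, -10.984, 0.379, -77.925, 96.723], 'tcp_pos': [0.441, -0.242, 0.329], 'eef_rot': [179.603, -0.203, 0.709], 'contact_force': [0.678, 0.375, 0.419], 'moment': [0.028, -0.116, -0.003], 'gripper_width': 0.088}
```

View pics/w2.png

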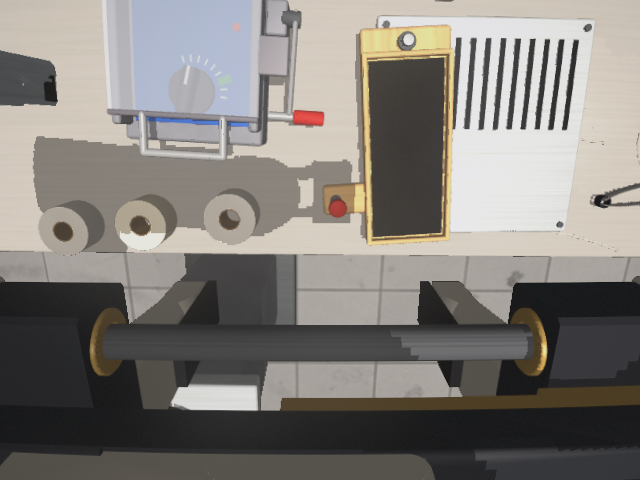

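```bash
python3 - <<'E'
from h import *
s=r.get_state()
P={}
for n,p,z in [('dLR',(378,17),.008),('dRR',(593,20),.008),('dRF',(567,231),.008),
 ('mLR',(368,59),.022),('mRR',(446,57),.022),('mRF',(442,234),.022),('mLF',(372,240),.022),('pin',(406,41),.032),
 ('r0',(64,231),.04),('r1',(141,225),.04),('r2',(230,218),.04),('barL',(145,151),.08),('barR',(225,157),.08),('peg',(309,118),.09),('postcap',(338,208),.072),('dial',(192,92),.075),('pivot',(291,17),.05)]:
    P[n]=onz('wrist',*p,z,s); print(n,P[n].round(4))
c=(P['dLR']+P['dRF'])/2; 
ex=P['dLR']-P['dRR'];  print('deck yaw from rear edge(y axis)',np.degrees(np.arctan2(-ex[0],ex[1])),np.linalg.norm(ex))
e2=P['dRR']-P['dRF']; print(np.degrees(np.arctan2(e2[1],e2[0])),np.linalg.norm(e2),'c',c)
mid=(P['mLR']+P['mRR']+P['mRF']+P['mLF'])/4; a=(P['mLR']+P['mRR']-P['mRF']-P['mLF'])/2
print('mid',mid,'heading',np.degrees(np.arctan2(a[1],a[0])),np.linalg.norm(a),'w',np.linalg.norm(P['mLR']-P['mRR']))
E
```

```text
dLR [ 0.6268 -0.3071  0.008 ]
dRR [ 0.6327 -0.5504  0.008 ]
dRF [ 0.3868 -0.5621  0.008 ]
mLR [ 0.5813 -0.2963  0.022 ]
mRR [ 0.5854 -0.3814  0.022 ]
mRF [ 0.385  -0.3956  0.022 ]
mLF [ 0.3765 -0.3104  0.022 ]
pin [ 0.5986 -0.3344  0.032 ]
r0 [0.389  0.0555 0.04  ]
r1 [ 0.3972 -0.0382  0.04  ]
r2 [ 0.4065 -0.1428  0.04  ]
barL [ 0.4849 -0.0686  0.08  ]
barR [ 0.4794 -0.1494  0.08  ]
peg [ 0.5179 -0.2337  0.09  ]
postcap [ 0.4265 -0.2648  0.072 ]
dial [ 0.5418 -0.1187  0.075 ]
pivot [ 0.6156 -0.2145  0.05  ]
deck yaw from rear edge(y axis) 1.3888726956352775 0.2433709550122357
2.7140147576165683 0.2462121454077102 c [ 0.50681431 -0.4346201   0.008     ]
mid [ 0.48203535 -0.34592038  0.022     ] heading 4.003248000793279 0.2031283073024523 w 0.08525313822544785
```

Emit:
carry_out(
  plan=[
    [-0.0057,0.0167,-0.034,0,0,0],
    [-0.0057,0.0167,-0.034,0,0,0],
    [-0.0057,0.0167,-0.034,0,0,0],
    [-0.0057,0.0167,-0.034,0,0,0],
    [-0.0057,0.0167,-0.034,0,0,-0.01],
    [-0.0057,0.0167,-0.034,0,0,0],
    [0,0,0,0,0,0],
  ],
  fingers=-1,
  force=18,
)

```text
time_s: 3.25
tcp_pos: [0.4035, -0.1321, 0.1164]
eef_rot: [179.6, -0.5, 0.0]
contact_force: [-2.3, -0.1, -1.0]
gripper_width: 0.0876
```

```bash
python3 - <<'E'
from h import *
s=st(); cap('wrist','w3')
print(proj('wrist',[.407,-.142,.04],s))
E
```

```text
{'time_s': 3.25, 'joints': [9.155, 2.474, -38.969, 0.571, -48.164, 80.471], 'tcp_pos': [0.404, -0.132, 0.116], 'eef_rot': [179.643, -0.457, 0.007], 'contact_force': [-2.29, -0.085, -1.046], 'moment': [-0.035, 0.361, 0.095], 'gripper_width': 0.088}
[331.53092805 241.4345349 ]
```

View pics/w3.png

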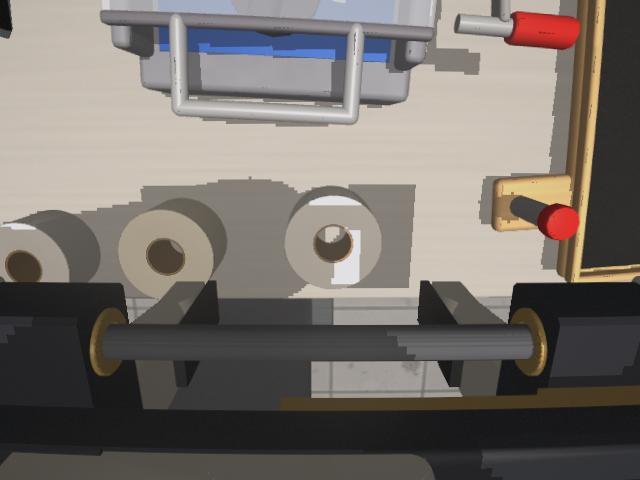

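Emit:
carry_out(
  plan=[
    [0.0008,-0.0034,-0.022,0,0,0],
    [0.0008,-0.0034,-0.022,0,0,0],
    [0.0008,-0.0034,-0.022,0,0,0],
    [0.0008,0,-0.022,0,0,0],
    [0,0,-0.01,0,0,0],
    [0,0,0,0,0,0],
  ],
)

```text
time_s: 3.8
tcp_pos: [0.4191, -0.1383, 0.0249]
eef_rot: [179.6, -1.5, 0.9]
contact_force: [-0.0, -0.1, -0.1]
gripper_width: 0.0875
```

```bash
python3 - <<'E'
from h import *
s=r.get_state()
import ast
# measure from saved w3 using its pose
s3={'tcp_pos':[.4035,-.1321,.1164],'eef_rot':[179.643,-.457,.007]}
for n,p,z in [('r2',(333,241),.04),('r1',(166,256),.04),('r0',(23,267),.04),('barL',(181,106),.08),('barR',(349,117),.08),('peg',(545,30),.09),('post',(558,222),.074)]: print(n,onz('wrist',*p,z,s3).round(4))
E
```

```text
r2 [ 0.4072 -0.1429  0.04  ]
r1 [ 0.3976 -0.0388  0.04  ]
r0 [0.39   0.0556 0.04  ]
barL [ 0.4852 -0.0692  0.08  ]
barR [ 0.48   -0.1479  0.08  ]
peg [ 0.5173 -0.2315  0.09  ]
post [ 0.4277 -0.2607  0.074 ]
```

Emit:
carry_out(
  plan=[
    [-0.006,-0.0025,-0.004,0,0.01,-0.008],
    [-0.006,-0.002,-0.003,0,0.01,-0.008],
    [0,0,-0.001,0,0,0],
    [0,0,0,0,0,0],
  ],
)

```text
time_s: 4.13
tcp_pos: [0.4099, -0.1422, 0.0197]
eef_rot: [179.6, -0.6, 0.0]
contact_force: [0.9, -0.5, 0.2]
gripper_width: 0.0877
```

Emit:
carry_out(
  plan=[
    [-0.003,-0.0005,-0.004,0,0.005,0],
    [0,0,0,0,0,0],
    [0,0,0,0,0,0],
  ],
)

```text
time_s: 4.38
tcp_pos: [0.4079, -0.1427, 0.017]
eef_rot: [179.6, -0.5, 0.0]
contact_force: [-0.8, -0.4, 0.6]
gripper_width: 0.0876
```

Emit:
carry_out(
  plan=[
    [0,0,0,0,0,0],
    [0,0,0,0,0,0],
    [0,0,0,0,0,0],
    [0,0,0,0,0,0],
    [0,0,0,0,0,0],
    [0,0,0,0,0,0],
  ],
  fingers=1,
  force=18,
)

```text
time_s: 4.88
tcp_pos: [0.4084, -0.1427, 0.0176]
eef_rot: [179.6, -0.5, 0.0]
contact_force: [0.6, -0.4, -0.7]
gripper_width: 0.0599
```

Emit:
carry_out(
  plan=[
    [0,0,0.02,0,0,0],
    [0,0,0.04,0,0,0],
    [0,0,0.04,0,0,0],
    [0,-0.01,0.03,0,0,0],
    [0.019,-0.028,0.005,0,0,0.01],
    [0.019,-0.028,0,0,0,0.01],
    [0.019,-0.028,0,0,0,0.01],
    [0.019,-0.028,0,0,0,0.01],
    [0.019,-0.028,0,0,0,0.01],
    [0.019,-0.028,0,0,0,0.01],
    [0.019,-0.02,0,0,0,0.01],
    [0,0,0,0,0,0],
  ],
)

```text
time_s: 5.88
tcp_pos: [0.5418, -0.3511, 0.1597]
eef_rot: [179.5, -0.5, 4.5]
contact_force: [0.4, 0.3, -0.5]
gripper_width: 0.0601
```

Emit:
carry_out(
  plan=[
    [0.002,0.004,-0.03,0,0,0],
    [0.002,0.004,-0.03,0,0,0],
    [0.001,0.002,-0.025,0,0,0],
    [0,0,-0.015,0,0,0],
    [0,0,0,0,0,0],
  ],
)

```text
time_s: 6.3
tcp_pos: [0.5465, -0.343, 0.0541]
eef_rot: [179.5, -0.5, 4.2]
contact_force: [-0.6, -0.3, -1.2]
gripper_width: 0.0596
```

```bash
python3 - <<'E'
from h import *
s=st(); cap('wrist','w4')
E
```

```text
{'time_s': 6.3, 'joints': [-14.631, 26.052, -15.618, 0.419, -47.728, 108.539], 'tcp_pos': [0.547, -0.343, 0.054], 'eef_rot': [179.512, -0.471, 4.191], 'contact_force': [-0.568, -0.313, -1.162], 'moment': [0.007, 0.16, 0.061], 'gripper_width': 0.06}
```

View pics/w4.png

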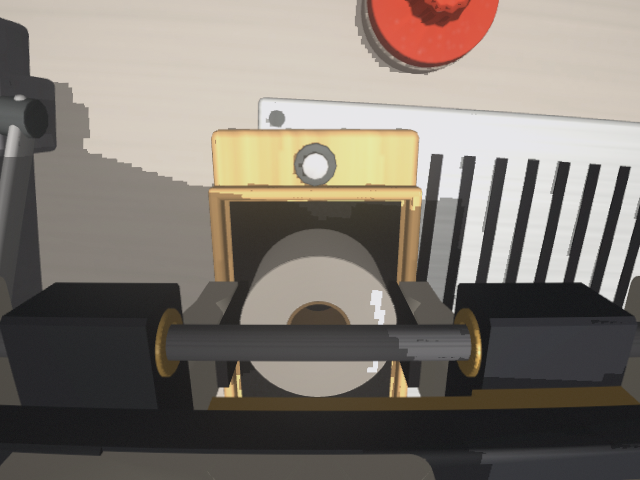

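Emit:
carry_out(
  plan=[
    [0,0.001,-0.009,0,0,0],
    [0,0,-0.005,0,0,0],
    [0,0,-0.001,0,0,0],
    [0,0,0,0,0,0],
  ],
)

```text
time_s: 6.68
tcp_pos: [0.5488, -0.3426, 0.0425]
eef_rot: [179.4, -0.7, 4.3]
contact_force: [0.2, 0.2, -0.7]
gripper_width: 0.0599
```

Emit:
carry_out(
  plan=[
    [0,0,-0.003,0,0,0],
    [0,0,0,0,0,0],
    [0,0,0,0,0,0],
  ],
)

```text
time_s: 6.93
tcp_pos: [0.55, -0.343, 0.0415]
eef_rot: [179.3, -0.9, 4.3]
contact_force: [0.4, -0.9, -0.3]
gripper_width: 0.0597
```

Emit:
carry_out(
  plan=[
    [0,0,0,0,0,0],
    [0,0,0,0,0,0],
    [0,0,0,0,0,0],
    [0,0,0,0,0,0],
    [0,0,0.02,0,0,0],
    [0,0,0.035,0,0,0],
    [0,0,0.04,0,0,0],
    [0,0.01,0.04,0,0,0],
  ],
  fingers=-0.75,
)

```text
time_s: 7.6
tcp_pos: [0.544, -0.3318, 0.1716]
eef_rot: [179.7, -0.0, 4.1]
contact_force: [1.8, 1.1, 0.2]
gripper_width: 0.0766
```

```bash
python3 - <<'E'
from h import *
s=st(); cap('wrist','w5')
E
```

```text
{'time_s': 7.6, 'joints': [-13.677, 19.106, -9.039, 0.343, -61.727, 107.65], 'tcp_pos': [0.544, -0.332, 0.172], 'eef_rot': [179.673, -0.03, 4.135], 'contact_force': [1.772, 1.111, 0.237], 'moment': [-0.082, -0.272, 0.012], 'gripper_width': 0.077}
```

View pics/w5.png

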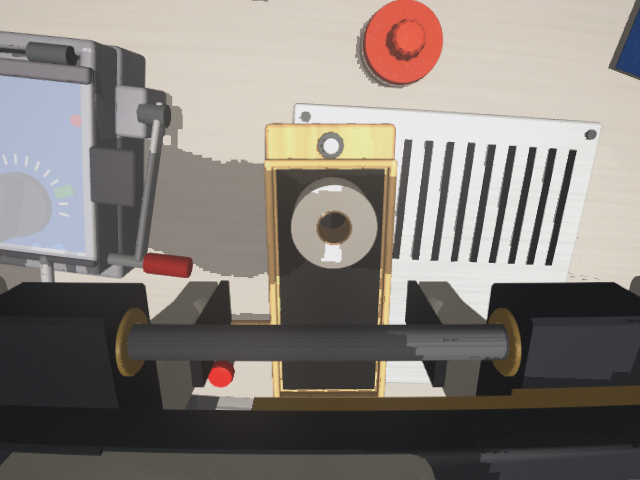

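```bash
python3 - <<'E'
from h import *
s=r.get_state(); print(onz('wrist',334,228,.062,s), onz('wrist',331,146,.05,s),onz('wrist',221,374,.074,s),onz('wrist',168,265,.09,s))
E
```

```text
[ 0.54991485 -0.34595106  0.062     ] [ 0.60691146 -0.33954675  0.05      ] [ 0.43057355 -0.26795631  0.074     ] [ 0.52375178 -0.2356375   0.09      ]
```

Emit:
carry_out(
  plan=[
    [-0.0162,0.0327,0,0,0,-0.031],
    [-0.0162,0.0327,0,0,0,-0.031],
    [-0.0162,0.0327,0,0,0,-0.031],
    [-0.0162,0.0327,0,0,0,-0.031],
    [-0.0162,0.0327,-0.003,0,0,-0.031],
    [-0.0162,0.0327,-0.005,0,0,-0.031],
    [-0.0162,0.0327,-0.01,0,0,-0.031],
    [-0.0162,0.0327,-0.01,0,0,-0.031],
    [-0.0162,0.02,-0.01,0,0,-0.031],
    [0,0,-0.01,0,0,0],
    [0,0,0,0,0,0],
  ],
  fingers=-0.66,
)

```text
time_s: 8.57
tcp_pos: [0.3995, -0.0424, 0.1389]
eef_rot: [179.4, -1.9, -12.6]
contact_force: [-0.5, 0.5, 0.4]
gripper_width: 0.0726
```

```bash
python3 - <<'E'
from h import *
s=st(); cap('wrist','w6')
E
```

```text
{'time_s': 8.567, 'joints': [24.189, -2.671, -41.161, 2.11, -50.343, 51.893], 'tcp_pos': [0.4, -0.042, 0.139], 'eef_rot': [179.408, -1.922, -12.577], 'contact_force': [-0.518, 0.511, 0.407], 'moment': [0.054, 0.173, 0.004], 'gripper_width': 0.073}
```

View pics/w6.png

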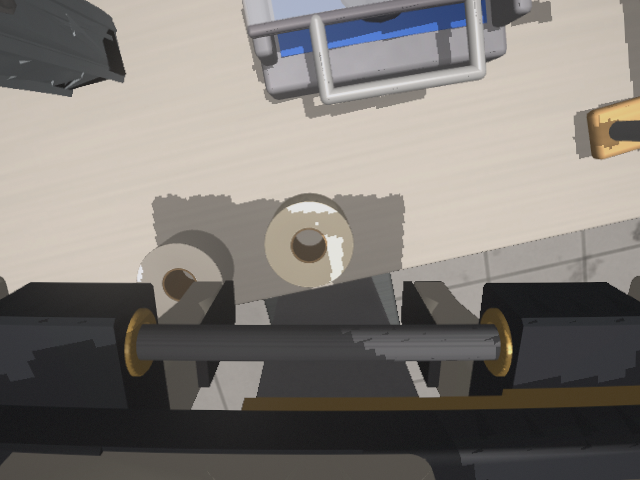

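```bash
python3 - <<'E'
from h import *
s=r.get_state(); print(onz('wrist',309,244,.04,s), onz('wrist',179,284,.04,s)); cap('top','t1')
im=cv2.imread('pics/t1.png'); c=im[190:340,150:480]; cv2.imwrite('pics/t1z.png',cv2.resize(c,None,fx=2.4,fy=2.4,interpolation=cv2.INTER_CUBIC))
E
```

```text
[ 0.39839618 -0.03858055  0.04      ] [0.39018816 0.05628349 0.04      ]
```

View pics/t1z.png

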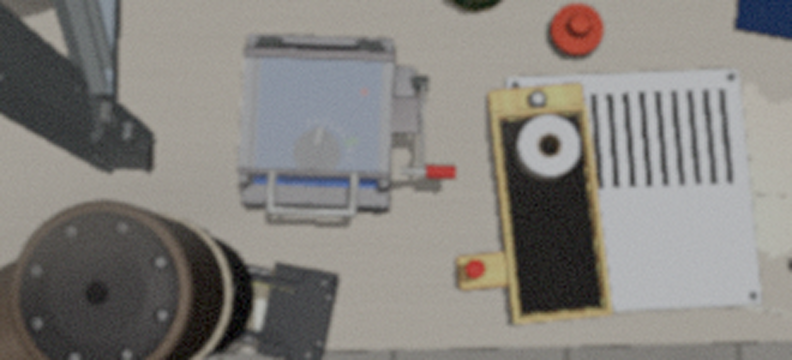

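Emit:
carry_out(
  plan=[
    [-0.002,0.001,-0.022,0,0.01,0],
    [-0.002,0.001,-0.024,0,0.01,0],
    [-0.002,0.001,-0.024,0,0.01,0],
    [-0.002,0.001,-0.024,0,0.005,0],
    [-0.001,0,-0.012,0,0.005,0],
    [0,0,0,0,0,0],
  ],
)

```text
time_s: 9.17
tcp_pos: [0.4, -0.0407, 0.0359]
eef_rot: [179.2, -0.4, -12.9]
contact_force: [0.3, -0.1, -0.1]
gripper_width: 0.0724
```

Emit:
carry_out(
  plan=[
    [-0.0025,0.001,-0.013,0,0.003,0],
    [-0.002,0.001,-0.006,0,0.003,0],
    [0,0,-0.001,0,0,0],
    [0,0,0,0,0,0],
  ],
)

```text
time_s: 9.5
tcp_pos: [0.3991, -0.04, 0.0173]
eef_rot: [179.2, -0.1, -13.1]
contact_force: [-1.8, -0.5, -0.1]
gripper_width: 0.0726
```

Emit:
carry_out(
  plan=[
    [0,0.001,0,0,0,0],
    [0,0,0,0,0,0],
    [0,0,0,0,0,0],
    [0,0,0,0,0,0],
    [0,0,0,0,0,0],
  ],
  fingers=1,
)

```text
time_s: 9.92
tcp_pos: [0.4016, -0.0384, 0.0202]
eef_rot: [179.4, -0.4, -13.1]
contact_force: [-0.3, -0.3, -1.1]
gripper_width: 0.0595
```

Emit:
carry_out(
  plan=[
    [0,0,0.02,0,0,0],
    [0,0,0.04,0,0,0],
    [0,0,0.04,0,0,0],
    [0,-0.02,0.03,0,0,0.02],
    [0.01,-0.036,0.01,0,0,0.04],
    [0.01,-0.036,0,0,0,0.04],
    [0.01,-0.036,0,0,0,0.04],
    [0.01,-0.036,0,0,0,0.04],
    [0.01,-0.036,0,0,0,0.04],
    [0.01,-0.036,0,0,0,0.04],
    [0.01,-0.034,0,0,0,0.03],
    [0.01,-0.015,0,0,0,0.01],
  ],
)

```text
time_s: 10.92
tcp_pos: [0.4801, -0.3358, 0.1723]
eef_rot: [179.1, -1.0, 5.6]
contact_force: [0.7, 0.4, -0.3]
gripper_width: 0.0598
```

Emit:
carry_out(
  plan=[
    [0.001,-0.005,-0.028,0,0.005,-0.006],
    [0.001,-0.004,-0.03,0,0.005,-0.006],
    [0.001,0,-0.03,0,0,0],
    [0,0,-0.018,0,0,0],
    [0,0,0,0,0,0],
  ],
)

```text
time_s: 11.33
tcp_pos: [0.4842, -0.3516, 0.0627]
eef_rot: [179.1, -0.5, 4.5]
contact_force: [-0.1, -0.6, -1.4]
gripper_width: 0.0602
```

```bash
python3 - <<'E'
from h import *
s=st(); cap('wrist','w7')
E
```

```text
{'time_s': 11.333, 'joints': [-16.836, 21.629, -21.962, 0.954, -45.568, 110.71], 'tcp_pos': [0.484, -0.352, 0.063], 'eef_rot': [179.058, -0.538, 4.541], 'contact_force': [-0.083, -0.605, -1.436], 'moment': [0.057, 0.176, 0.051], 'gripper_width': 0.06}
```

View pics/w7.png

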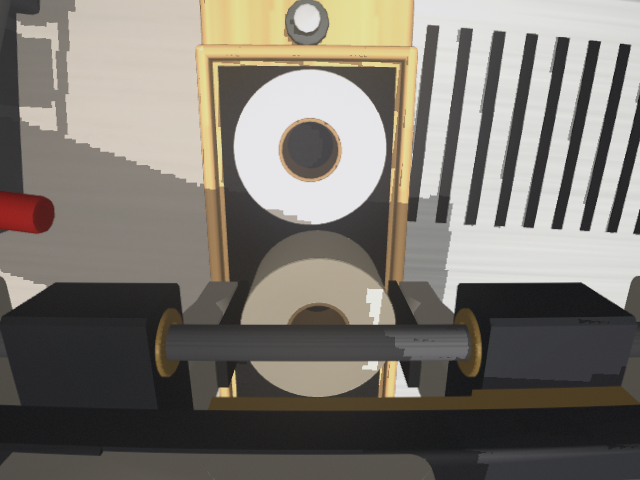

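Emit:
carry_out(
  plan=[
    [0,0.003,-0.01,0,0,0],
    [-0.001,0.002,-0.01,0,0,0],
    [-0.001,0,-0.003,0,0,0],
    [0,0,0,0,0,0],
  ],
)

```text
time_s: 11.72
tcp_pos: [0.4849, -0.3466, 0.0434]
eef_rot: [178.9, -0.9, 4.7]
contact_force: [-0.7, 0.5, -0.7]
gripper_width: 0.0598
```

Emit:
carry_out(
  plan=[
    [-0.001,0,-0.003,0,0,0],
    [0,0,0,0,0,0],
    [0,0,0,0,0,0],
  ],
)

```text
time_s: 11.97
tcp_pos: [0.4851, -0.3466, 0.0421]
eef_rot: [178.8, -1.0, 4.7]
contact_force: [-0.8, -0.1, -1.8]
gripper_width: 0.0597
```

Emit:
carry_out(
  plan=[
    [0,0,0,0,0,0],
    [0,0,0,0,0,0],
    [0,0,0,0,0,0],
    [0,0,0,0,0,0],
    [0,0,0.02,0,0,0],
    [0,0,0.035,0,0,0],
    [0,0,0.04,0,0,0],
    [0,0.01,0.04,0,0,0],
  ],
  fingers=-0.7,
)

```text
time_s: 12.63
tcp_pos: [0.4797, -0.3354, 0.1735]
eef_rot: [179.2, -0.2, 4.6]
contact_force: [2.1, 0.0, -0.5]
gripper_width: 0.0743
```

Emit:
carry_out(
  plan=[
    [-0.0082,0.0355,0,0,0,-0.01],
    [-0.0082,0.0355,0,0,0,-0.01],
    [-0.0082,0.0355,0,0,0,-0.01],
    [-0.0082,0.0355,0,0,0,-0.01],
    [-0.0082,0.0355,0,0,0,-0.01],
    [-0.0082,0.0355,0,0,0,-0.01],
    [-0.0082,0.0355,0,0,0,-0.01],
    [-0.0082,0.0355,-0.005,0,0,-0.01],
    [-0.0082,0.0355,-0.01,0,0,-0.01],
    [-0.0082,0.0355,-0.015,0,0,0],
    [-0.008,0.015,-0.01,0,0,0],
    [0,0,0,0,0,0],
  ],
  fingers=-1,
)

```text
time_s: 13.63
tcp_pos: [0.3916, 0.0459, 0.1482]
eef_rot: [179.1, -2.0, -1.0]
contact_force: [0.4, 1.0, 0.3]
gripper_width: 0.0875
```

```bash
python3 - <<'E'
from h import *
s=st(); cap('wrist','w8')
E
```

```text
{'time_s': 13.633, 'joints': [37.972, -4.225, -41.316, 2.53, -51.973, 49.421], 'tcp_pos': [0.392, 0.046, 0.148], 'eef_rot': [179.058, -2.003, -1.049], 'contact_force': [0.357, 0.961, 0.299], 'moment': [-0.098, 0.131, 0.002], 'gripper_width': 0.087}
```

View pics/w8.png

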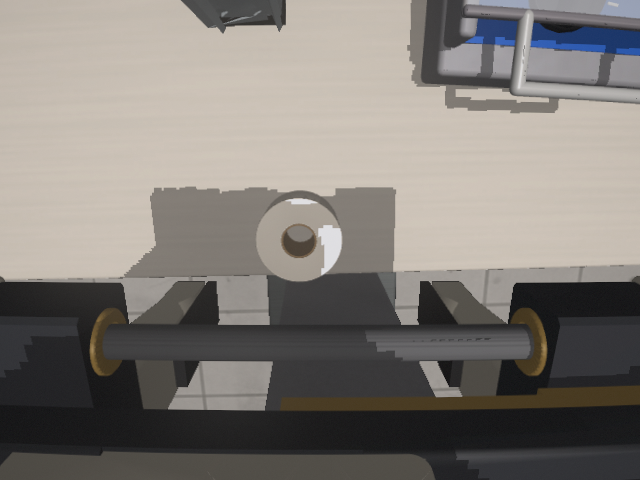

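Emit:
carry_out(
  plan=[
    [-0.002,0.003,-0.024,0,0.012,0],
    [-0.002,0.003,-0.026,0,0.012,0],
    [-0.002,0.003,-0.026,0,0.01,0],
    [-0.002,0.001,-0.026,0,0.005,0],
    [-0.001,0,-0.014,0,0.005,0],
    [0,0,0,0,0,0],
  ],
)

```text
time_s: 14.18
tcp_pos: [0.3888, 0.0561, 0.034]
eef_rot: [179.4, -0.1, -0.9]
contact_force: [-0.2, -0.3, 1.1]
gripper_width: 0.0876
```

```bash
python3 - <<'E'
from h import *
s={'tcp_pos':[.3916,.0459,.1482],'eef_rot':[179.058,-2.003,-1.049]}
print(onz('wrist',299,240,.04,s))
E
```

```text
[0.38984227 0.05621587 0.04      ]
```

Emit:
carry_out(
  plan=[
    [0,0,-0.011,0,0,0],
    [-0.001,0,-0.006,0,0,0],
    [0,0,-0.001,0,0,0],
    [0,0,0,0,0,0],
  ],
)

```text
time_s: 14.52
tcp_pos: [0.3905, 0.0549, 0.0174]
eef_rot: [179.4, -0.2, -1.0]
contact_force: [-0.2, -0.1, -0.5]
gripper_width: 0.0876
```

Emit:
carry_out(
  plan=[
    [0,0,0,0,0,0],
    [0,0,0,0,0,0],
    [0,0,0,0,0,0],
    [0,0,0,0,0,0],
    [0,0,0,0,0,0],
  ],
  fingers=1,
)

```text
time_s: 14.93
tcp_pos: [0.3927, 0.0559, 0.0206]
eef_rot: [179.6, -0.5, -1.0]
contact_force: [0.7, -0.7, -1.2]
gripper_width: 0.06
```

Emit:
carry_out(
  plan=[
    [0,0,0.02,0,0,0],
    [0,0,0.04,0,0,0],
    [0,0,0.04,0,0,0],
    [0,-0.02,0.03,0,0,0],
    [0.002,-0.037,0.01,0,0,0.008],
    [0.002,-0.037,0,0,0,0.008],
    [0.002,-0.037,0,0,0,0.008],
    [0.002,-0.037,0,0,0,0.008],
    [0.002,-0.037,0,0,0,0.008],
    [0.002,-0.037,0,0,0,0.008],
    [0.002,-0.037,0,0,0,0.008],
    [0.002,-0.037,0,0,0,0.008],
  ],
)

```text
time_s: 15.93
tcp_pos: [0.4058, -0.2695, 0.1723]
eef_rot: [179.5, -1.1, 3.7]
contact_force: [2.0, 1.4, -1.6]
gripper_width: 0.0601
```

Emit:
carry_out(
  plan=[
    [0.002,-0.037,0,0,0,0.008],
    [0.002,-0.037,0,0,0,0.008],
    [0.002,-0.02,0,0,0,0.008],
    [0,0,0,0,0,0],
  ],
)

```text
time_s: 16.27
tcp_pos: [0.4097, -0.374, 0.171]
eef_rot: [179.5, -1.0, 4.9]
contact_force: [1.1, 0.2, -0.7]
gripper_width: 0.0598
```

Emit:
carry_out(
  plan=[
    [0.004,0.008,-0.026,0,0.004,0],
    [0.004,0.008,-0.03,0,0.004,0],
    [0.002,0.006,-0.028,0,0.004,0],
    [0,0.001,-0.014,0,0,0],
    [0,0,0,0,0,0],
  ],
)

```text
time_s: 16.68
tcp_pos: [0.4185, -0.3521, 0.0699]
eef_rot: [179.6, -0.4, 4.5]
contact_force: [0.3, 1.2, -0.9]
gripper_width: 0.0601
```

```bash
python3 - <<'E'
from h import *
s=st(); cap('wrist','w9')
E
```

```text
{'time_s': 16.683, 'joints': [-19.368, 17.208, -27.539, 0.345, -44.715, 113.622], 'tcp_pos': [0.419, -0.352, 0.07], 'eef_rot': [179.56, -0.395, 4.499], 'contact_force': [0.308, 1.157, -0.86], 'moment': [-0.0, 0.157, 0.039], 'gripper_width': 0.06}
```

View pics/w9.png

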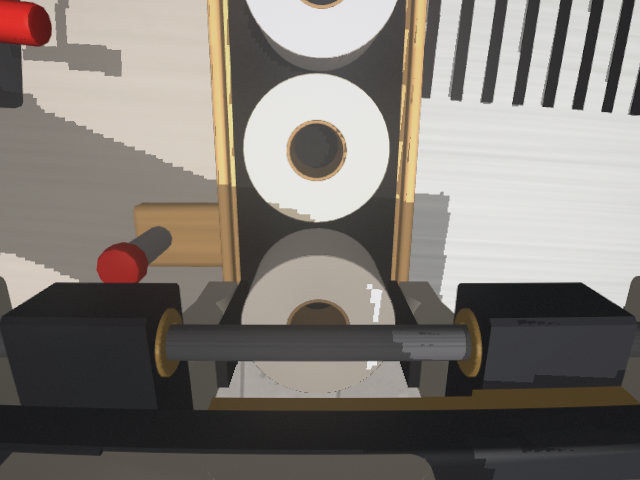

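```bash
python3 - <<'E'
from h import *
s=r.get_state(); print(onz('wrist',317,150,.062,s), onz('wrist',322,-6,.062,s))
# held roll far top edge at row ~299? top z = tcp+0.0194+... assume top z
zt=s['tcp_pos'][2]-.0206+.04+.0
print(zt,[onz('wrist',318,v,zt,s) for v in (229,265,299,319)])
E
```

```text
[ 0.48158506 -0.34805017  0.062     ] [ 0.53978354 -0.34533906  0.062     ]
0.09042596831763357 [array([ 0.45559533, -0.35027667,  0.09042597]), array([ 0.44188017, -0.3513702 ,  0.09042597]), array([ 0.42822123, -0.35245927,  0.09042597]), array([ 0.41983062, -0.3531283 ,  0.09042597])]
```

Emit:
carry_out(
  plan=[
    [0,0,-0.014,0,0,0],
    [-0.001,0,-0.012,0,0,0],
    [-0.001,0,-0.003,0,0,0],
    [0,0,0,0,0,0],
  ],
)

```text
time_s: 17.07
tcp_pos: [0.4194, -0.353, 0.0459]
eef_rot: [179.4, -0.7, 4.6]
contact_force: [0.5, -0.1, -1.2]
gripper_width: 0.0602
```

Emit:
carry_out(
  plan=[
    [0,0.001,-0.003,0,0,0],
    [0,0,-0.001,0,0,0],
    [0,0,-0.001,0,0,0],
    [0,0,0,0,0,0],
  ],
)

```text
time_s: 17.4
tcp_pos: [0.4216, -0.3529, 0.0445]
eef_rot: [179.2, -1.0, 4.7]
contact_force: [-0.4, -0.3, -1.5]
gripper_width: 0.0601
```

Emit:
carry_out(
  plan=[
    [0,0,0,0,0,0],
    [0,0,0,0,0,0],
    [0,0,0,0,0,0],
    [0,0,0,0,0,0],
    [0,0,0.02,0,0,0],
    [0,0,0.035,0,0,0],
    [0,0,0.04,0,0,0],
    [0,0.01,0.04,0,0,0],
    [0,0.02,0.02,0,0,0],
    [-0.01,0.03,0.02,0,0,0],
    [-0.02,0.03,0,0,0,0],
  ],
  fingers=-0.7,
)

```text
time_s: 18.32
tcp_pos: [0.3917, -0.264, 0.2266]
eef_rot: [179.2, -0.8, 4.4]
contact_force: [1.6, 0.9, 0.8]
gripper_width: 0.0747
```

```bash
python3 - <<'E'
from h import *
s=st(); cap('wrist','w10'); cap('top','t2')
E
```

```text
{'time_s': 18.317, 'joints': [-9.505, 0.336, -24.926, 0.655, -63.801, 103.635], 'tcp_pos': [0.392, -0.264, 0.227], 'eef_rot': [179.203, -0.769, 4.42], 'contact_force': [1.582, 0.908, 0.79], 'moment': [0.135, -0.219, 0.021], 'gripper_width': 0.075}
```

View pics/w10.png

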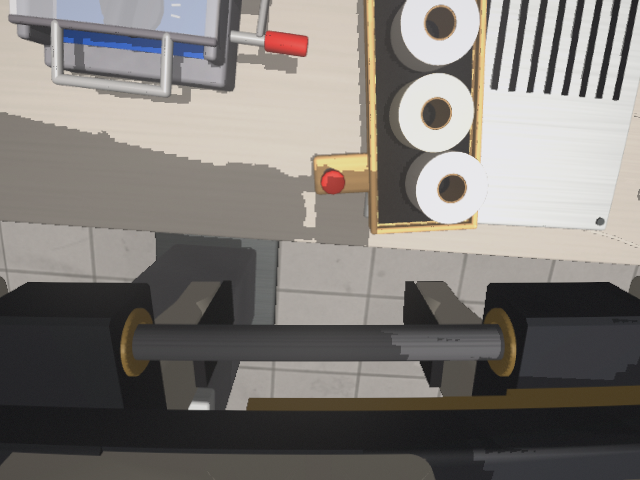

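View pics/t2.png

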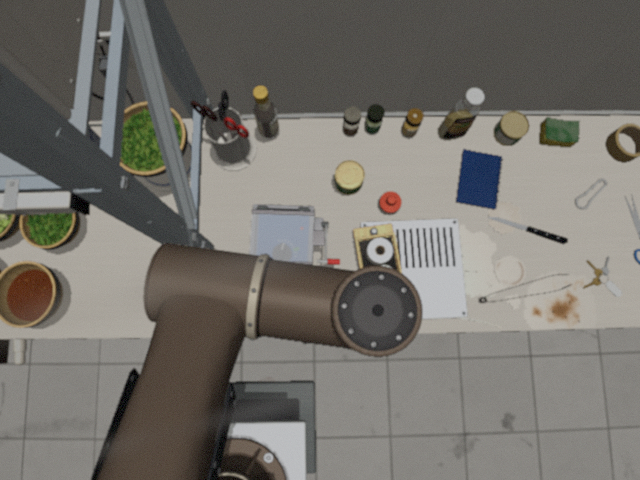

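```bash
python3 - <<'E'
from h import *
s=r.get_state()
im=cv2.imread('pics/w10.png'); cv2.imwrite('pics/w10z.png',cv2.resize(im[0:245,300:520],None,fx=3,fy=2.4*1.0,interpolation=cv2.INTER_CUBIC))
for p in [(440,23),(436,113),(452,187)]: print(onz('wrist',*p,.062,s).round(4))
for p in [(372,232),(478,227),(485,60),(370,20)]: print('rim',onz('wrist',*p,.032,s).round(4))
E
```

```text
[ 0.5408 -0.3423  0.062 ]
[ 0.4765 -0.3488  0.062 ]
[ 0.4201 -0.3709  0.062 ]
rim [ 0.3695 -0.3151  0.032 ]
rim [ 0.3818 -0.4123  0.032 ]
rim [ 0.524  -0.3924  0.032 ]
rim [ 0.5453 -0.2935  0.032 ]
```

View pics/w10z.png

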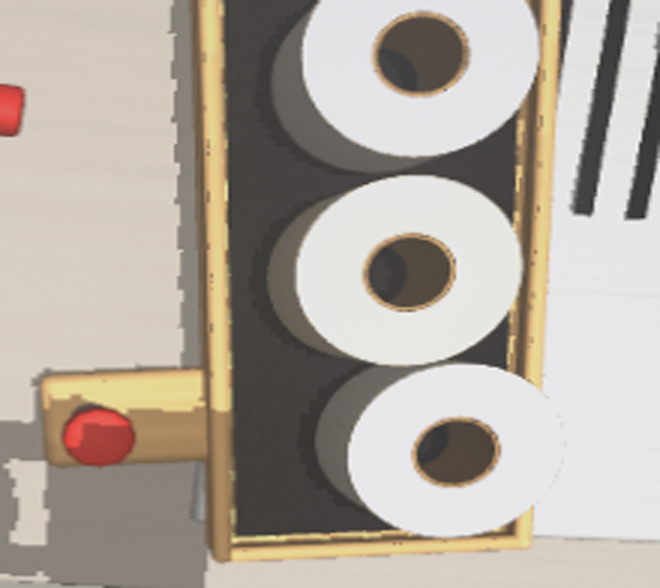

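```bash
python3 - <<'E'
from h import *
cap('side','s2')
im=cv2.imread('pics/s2.png'); cv2.imwrite('pics/s2z.png',cv2.resize(im[220:350,180:420],None,fx=3.2,fy=3.2,interpolation=cv2.INTER_CUBIC))
E
```

```text
(no output)
```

View pics/s2z.png

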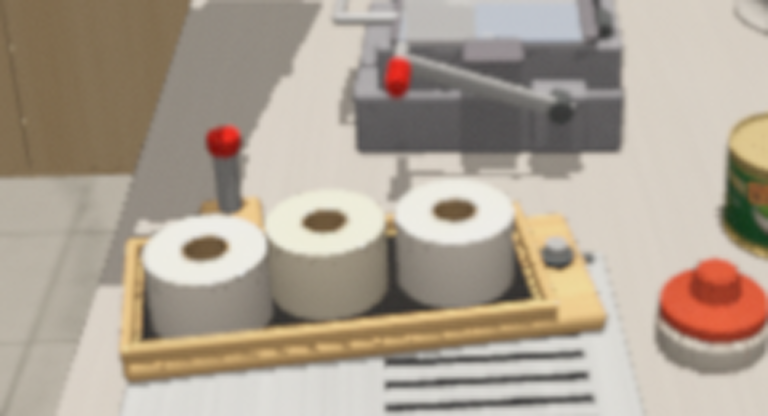

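```bash
python3 - <<'E'
from h import *
s=r.get_state()
for w,sd in [((452,187),(205,248)),((436,113),(325,221)),((440,23),(455,210))]:
    sp=(180+sd[0]/3.2,220+sd[1]/3.2)
    print(two(ray('wrist',*w,s),ray('side',*sp)), onz('side',*sp,.062).round(4))
E
```

```text
(array([ 0.42300364, -0.37239628,  0.05992595]), np.float64(0.004167724179491835)) [ 0.4257 -0.3758  0.062 ]
(array([ 0.48058355, -0.35034839,  0.05927596]), np.float64(0.006005762654475945)) [ 0.4839 -0.3542  0.062 ]
(array([ 0.54640266, -0.3439768 ,  0.05871066]), np.float64(0.007645960678845695)) [ 0.55   -0.3475  0.062 ]
```

Emit:
carry_out(
  plan=[
    [0.008,-0.035,-0.01,0,0.004,0],
    [0.008,-0.035,-0.02,0,0.004,0],
    [0.008,-0.033,-0.02,0,0.004,0],
    [0,0,-0.03,0,0,0],
    [0,0,-0.01,0,0,0],
    [0,0,0,0,0,0],
  ],
  fingers=-0.8,
)

```text
time_s: 18.97
tcp_pos: [0.416, -0.3723, 0.1312]
eef_rot: [179.2, -0.3, 4.9]
contact_force: [0.1, -0.4, 0.2]
gripper_width: 0.0792
```

```bash
python3 - <<'E'
from h import *
s=st(); cap('wrist','w11')
E
```

```text
{'time_s': 18.967, 'joints': [-21.316, 13.92, -22.547, 0.731, -52.947, 115.753], 'tcp_pos': [0.416, -0.372, 0.131], 'eef_rot': [179.217, -0.27, 4.876], 'contact_force': [0.146, -0.357, 0.177], 'moment': [-0.033, 0.017, 0.028], 'gripper_width': 0.079}
```

View pics/w11.png

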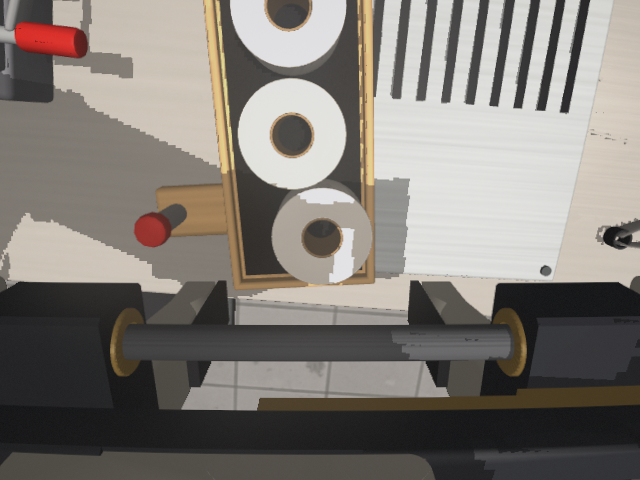

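```bash
python3 - <<'E'
from h import *
s=r.get_state()
for p,z in [((322,238),.062),((372,238),.062),((292,134),.062),((364,230),.032),((374,230),.032),((232,230),.032),((152,230),.074)]: print(p,onz('wrist',*p,z,s).round(4))
E
```

```text
(322, 238) [ 0.4234 -0.3756  0.062 ]
(372, 238) [ 0.4259 -0.4054  0.062 ]
(292, 134) [ 0.482  -0.3537  0.062 ]
(364, 230) [ 0.4226 -0.4047  0.032 ]
(374, 230) [ 0.4231 -0.4115  0.032 ]
(232, 230) [ 0.4154 -0.3166  0.032 ]
(152, 230) [ 0.4238 -0.2794  0.074 ]
```

Emit:
carry_out(
  plan=[
    [0,0.01,0.025,0,0.003,-0.05],
    [0.004,0.03,0.02,0,0,-0.085],
    [0.005,0.035,0,0,0,-0.085],
    [0.005,0.035,0,0,0,-0.085],
    [0.005,0.035,0,0,0,-0.085],
    [0.002,0.01,-0.01,0,0,-0.03],
    [0,0,-0.02,0,0,0],
    [0,0,0,0,0,0],
  ],
  fingers=1,
)

```text
time_s: 19.68
tcp_pos: [0.4407, -0.2121, 0.155]
eef_rot: [179.5, -0.6, -20.4]
contact_force: [-0.8, -0.8, -0.6]
gripper_width: 0.0312
```

```bash
python3 - <<'E'
from h import *
s=st(); cap('wrist','w12')
E
```

```text
{'time_s': 19.683, 'joints': [-2.065, 6.124, -28.905, 0.791, -54.555, 71.171], 'tcp_pos': [0.441, -0.212, 0.155], 'eef_rot': [179.521, -0.601, -20.435], 'contact_force': [-0.83, -0.782, -0.604], 'moment': [0.04, 0.254, -0.043], 'gripper_width': 0.031}
```

View pics/w12.png

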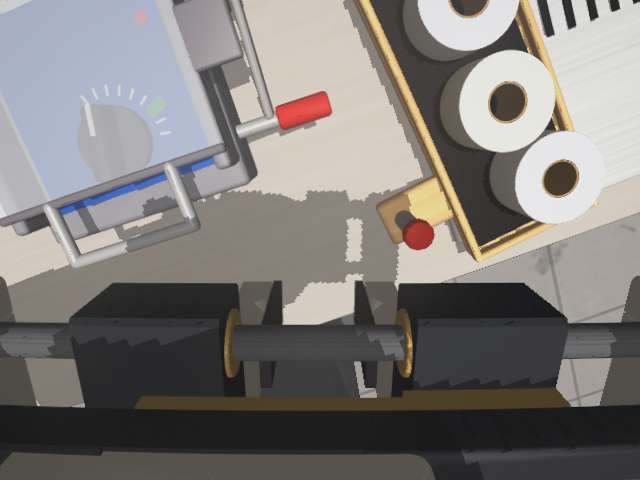

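```bash
python3 - <<'E'
from h import *
s=r.get_state()
for p,z in [((418,235),.074),((560,179),.062),((508,103),.062)]: print(p,onz('wrist',*p,z,s).round(4))
E
```

```text
(418, 235) [ 0.4251 -0.2764  0.074 ]
(560, 179) [ 0.4244 -0.377   0.062 ]
(508, 103) [ 0.4823 -0.3553  0.062 ]
```

Emit:
carry_out(
  plan=[
    [-0.001,-0.003,-0.03,0,0.003,0],
    [-0.002,-0.003,-0.035,0,0.003,0],
    [-0.002,-0.003,-0.03,0,0.003,0],
    [-0.001,0,-0.008,0,0,0],
    [0,0,0,0,0,0],
  ],
)

```text
time_s: 20.15
tcp_pos: [0.4424, -0.2249, 0.0606]
eef_rot: [179.4, -1.1, -20.2]
contact_force: [-0.6, 0.6, -0.2]
gripper_width: 0.0009
```

```bash
python3 - <<'E'
import numpy as np
p=np.array([.5986,-.3365])
prev=np.array([.4424,-.2249])
for th in list(range(161,226,6)):
    a=np.radians(th); c=p+.19*np.array([np.cos(a),np.sin(a)])-.028*np.array([-np.sin(a),np.cos(a)])
    print(th,c.round(4),(c-prev).round(4)); prev=c
E
```

```text
161 [ 0.4281 -0.2482] [-0.0143 -0.0233]
167 [ 0.4198 -0.2665] [-0.0083 -0.0183]
173 [ 0.4134 -0.2856] [-0.0063 -0.0191]
179 [ 0.4091 -0.3052] [-0.0043 -0.0196]
185 [ 0.4069 -0.3252] [-0.0022 -0.02  ]
191 [ 0.4067 -0.3453] [-0.0001 -0.0201]
197 [ 0.4087 -0.3653] [ 0.002 -0.02 ]
203 [ 0.4128 -0.385 ] [ 0.004  -0.0197]
209 [ 0.4188 -0.4041] [ 0.0061 -0.0192]
215 [ 0.4269 -0.4225] [ 0.0081 -0.0184]
221 [ 0.4368 -0.44  ] [ 0.0099 -0.0175]
```

Emit:
carry_out(
  plan=[
    [-0.007,-0.0115,-0.008,0,0,0],
    [-0.007,-0.0115,-0.003,0,0,0],
    [-0.004,-0.009,0,0,0,0.04],
    [-0.004,-0.009,0,0,0,0.045],
    [-0.003,-0.0095,0,0,0,0.045],
    [-0.003,-0.0095,0,0,0,0.045],
    [-0.002,-0.01,0,0,0,0.045],
    [-0.002,-0.01,0,0,0,0.045],
    [-0.001,-0.01,0,0,0,0.045],
    [-0.001,-0.01,0,0,0,0.045],
  ],
)

```text
time_s: 20.98
tcp_pos: [0.4188, -0.3341, 0.0714]
eef_rot: [179.1, -2.2, 1.3]
contact_force: [0.9, -0.1, 0.7]
gripper_width: 0.0005
```

```bash
python3 - <<'E'
from h import *
s=st(); cap('wrist','w13');cap('side','s13')
im=cv2.imread('pics/s13.png'); cv2.imwrite('pics/s13z.png',cv2.resize(im[220:400,180:420],None,fx=3.2,fy=3.2,interpolation=cv2.INTER_CUBIC))
E
```

```text
{'time_s': 20.983, 'joints': [-17.471, 15.247, -30.264, 0.255, -42.056, 108.578], 'tcp_pos': [0.419, -0.334, 0.071], 'eef_rot': [179.055, -2.25, 1.312], 'contact_force': [0.938, -0.052, 0.698], 'moment': [0.031, 0.066, -0.007], 'gripper_width': 0.0}
```

View pics/w13.png

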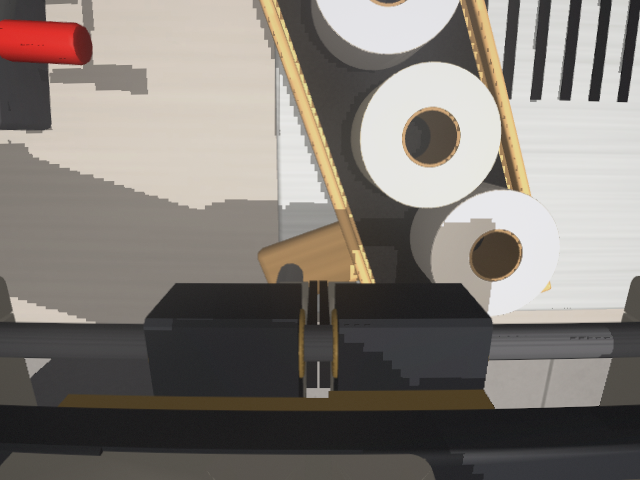

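View pics/s13z.png

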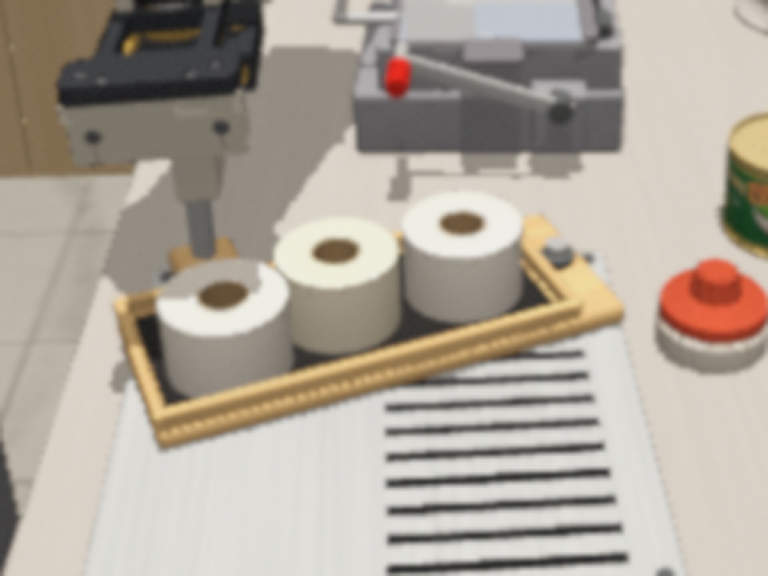

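Emit:
carry_out(
  plan=[
    [0,0,0.03,0,0.01,0],
    [0,0.005,0.03,0,0.01,0],
    [0.006,0.03,0,0,0.01,0],
    [0.006,0.03,0,0,0,0],
    [0,0.02,0,0,0,0],
    [0,0,0,0,0,0],
  ],
)

```text
time_s: 21.58
tcp_pos: [0.4333, -0.2488, 0.1439]
eef_rot: [178.9, -1.0, 0.3]
contact_force: [0.1, -0.8, -0.8]
gripper_width: 0.0005
```

```bash
python3 - <<'E'
from h import *
s=st(); cap('wrist','w14')
E
```

```text
{'time_s': 21.583, 'joints': [-6.491, 7.364, -29.318, 1.243, -52.223, 96.015], 'tcp_pos': [0.433, -0.249, 0.144], 'eef_rot': [178.894, -0.978, 0.287], 'contact_force': [0.073, -0.841, -0.845], 'moment': [0.069, 0.161, 0.039], 'gripper_width': 0.0}
```

View pics/w14.png

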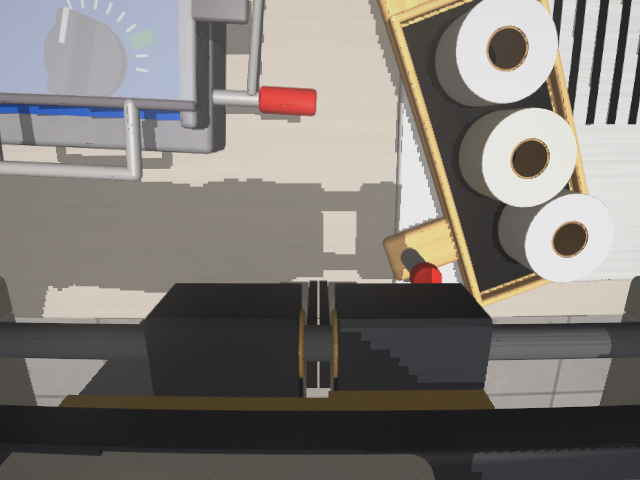

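```bash
python3 - <<'E'
from h import *
s=r.get_state()
P=onz('wrist',426,273,.074,s); p=np.array([.5986,-.3365]); d=P[:2]-p; th=np.degrees(np.arctan2(d[1],d[0]))%360
print(P.round(4),np.hypot(*d),th)
for t in [th-13,th-8.5]+list(np.arange(th-5,226,6)):
    a=np.radians(t); c=p+.19*np.array([np.cos(a),np.sin(a)])-.028*np.array([-np.sin(a),np.cos(a)]); print(round(t),c.round(4))
E
```

```text
[ 0.4197 -0.3192  0.074 ] 0.17977615849525388 174.49226315937796
161 [ 0.4273 -0.2496]
166 [ 0.421  -0.2633]
169 [ 0.4169 -0.2743]
175 [ 0.4114 -0.2937]
181 [ 0.4079 -0.3135]
187 [ 0.4066 -0.3335]
193 [ 0.4073 -0.3536]
199 [ 0.4101 -0.3735]
205 [ 0.415 -0.393]
211 [ 0.422  -0.4119]
217 [ 0.4308 -0.4299]
223 [ 0.4415 -0.447 ]
```

Emit:
carry_out(
  plan=[
    [-0.003,0,-0.03,0,0.005,0],
    [-0.003,0,-0.035,0,0.005,0],
    [-0.003,0,-0.03,0,0.005,0],
    [-0.002,0,-0.012,0,0.005,0],
    [0,0,-0.005,0,0,0],
    [0,0,0,0,0,0],
  ],
)

```text
time_s: 22.13
tcp_pos: [0.4279, -0.2516, 0.0369]
eef_rot: [178.6, -0.6, 0.2]
contact_force: [-0.4, 0.2, 0.1]
gripper_width: 0.0003
```

Emit:
carry_out(
  plan=[
    [-0.004,-0.01,0,0.008,0,0],
    [-0.004,-0.01,0,0.008,0,0],
    [-0.004,-0.01,0,0,0,0.03],
    [-0.003,-0.01,0,0,0,0.03],
    [-0.002,-0.01,0,0,0,0.03],
  ],
)

```text
time_s: 22.55
tcp_pos: [0.4146, -0.3044, 0.0429]
eef_rot: [179.4, -1.0, 5.6]
contact_force: [0.1, 0.9, -0.9]
gripper_width: 0.0006
```

Emit:
carry_out(
  plan=[
    [-0.003,-0.01,-0.002,0,0.006,0.04],
    [-0.003,-0.01,-0.002,0,0.006,0.04],
    [-0.002,-0.01,-0.002,0,0.003,0.04],
    [-0.001,-0.01,-0.002,0,0.003,0.04],
    [0,-0.01,-0.001,0,0,0.04],
    [0.001,-0.01,-0.001,0,0,0.04],
    [0.002,-0.01,-0.001,0,0,0.04],
  ],
)

```text
time_s: 23.13
tcp_pos: [0.4143, -0.3825, 0.0438]
eef_rot: [179.1, -0.7, 22.2]
contact_force: [0.8, 0.3, -0.7]
gripper_width: 0.0005
```

```bash
python3 - <<'E'
from h import *
s=st(); cap('wrist','w15'); cap('side','s15')
im=cv2.imread('pics/s15.png'); cv2.imwrite('pics/s15z.png',cv2.resize(im[220:400,180:420],None,fx=3.2,fy=3.2,interpolation=cv2.INTER_CUBIC))
E
```

```text
{'time_s': 23.133, 'joints': [-22.705, 20.277, -27.239, 0.253, -41.328, 134.7], 'tcp_pos': [0.414, -0.382, 0.044], 'eef_rot': [179.065, -0.702, 22.188], 'contact_force': [0.778, 0.324, -0.727], 'moment': [0.307, 0.014, 0.077], 'gripper_width': 0.0}
```

View pics/s15z.png

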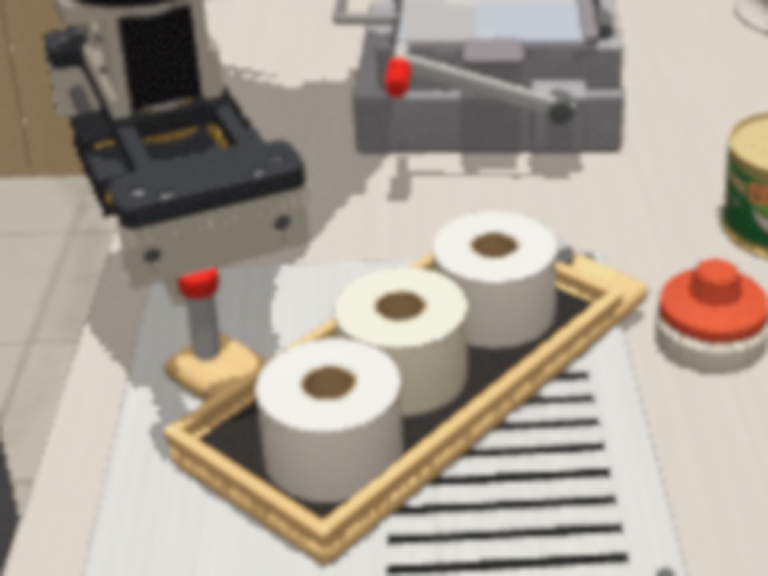

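View pics/w15.png

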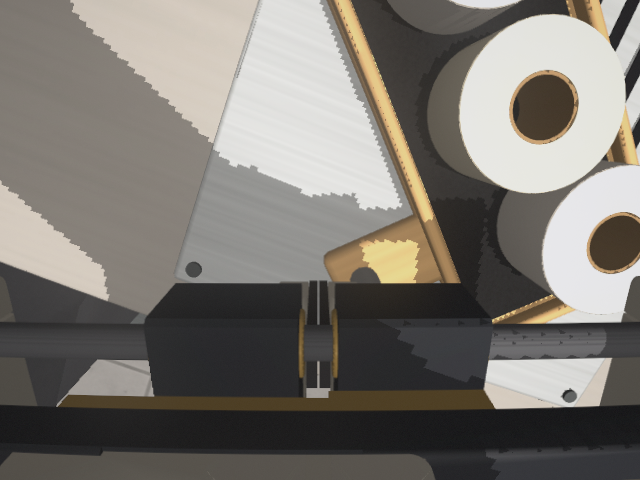

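Emit:
carry_out(
  plan=[
    [0.002,-0.01,-0.002,0.003,0,0.045],
    [0.003,-0.01,-0.001,0.003,0,0.045],
    [0.004,-0.01,-0.001,0,0,0.045],
    [0.004,-0.01,-0.001,0,0,0.045],
    [0.005,-0.01,-0.001,0,0,0.045],
    [0.006,-0.009,-0.001,0,0,0.04],
  ],
)

```text
time_s: 23.73
tcp_pos: [0.4401, -0.443, 0.0436]
eef_rot: [179.1, -1.1, 37.3]
contact_force: [-0.7, 0.1, -0.8]
gripper_width: 0.0005
```

Emit:
carry_out(
  plan=[
    [0.003,-0.004,-0.001,0,0,0.01],
    [0.003,-0.004,-0.001,0,0,0],
    [0.003,-0.004,-0.001,0,0,0],
  ],
)

```text
time_s: 23.98
tcp_pos: [0.4479, -0.4534, 0.0426]
eef_rot: [179.4, -1.1, 37.7]
contact_force: [-12.7, 29.0, 26.2]
gripper_width: 0.0004
```

Emit:
carry_out(
  plan=[
    [-0.007,0.009,0,0,0,0],
    [-0.01,0.015,0.005,0,0,0],
    [-0.01,0.015,0.03,0,0,-0.05],
    [0,0.01,0.04,0,0,-0.1],
    [0,0.02,0.035,0,0,-0.1],
    [0,0.03,0.02,0,0,-0.1],
    [0,0.03,0.02,0,0,-0.1],
    [0,0,0,0,0,0],
  ],
)

```text
time_s: 24.65
tcp_pos: [0.4163, -0.3171, 0.1986]
eef_rot: [179.9, -1.2, 9.4]
contact_force: [0.4, -0.1, -0.8]
gripper_width: 0.0004
```

```bash
python3 - <<'E'
from h import *
s=st(); cap('side','s16'); cap('wrist','w16')
im=cv2.imread('pics/s16.png'); cv2.imwrite('pics/s16z.png',cv2.resize(im[220:400,180:420],None,fx=3.2,fy=3.2,interpolation=cv2.INTER_CUBIC))
E
```

```text
{'time_s': 24.65, 'joints': [-16.145, 6.9, -21.148, -0.509, -60.831, 115.801], 'tcp_pos': [0.416, -0.317, 0.199], 'eef_rot': [179.916, -1.205, 9.413], 'contact_force': [0.422, -0.133, -0.757], 'moment': [-0.133, -0.051, 0.022], 'gripper_width': 0.0}
```

View pics/s16z.png

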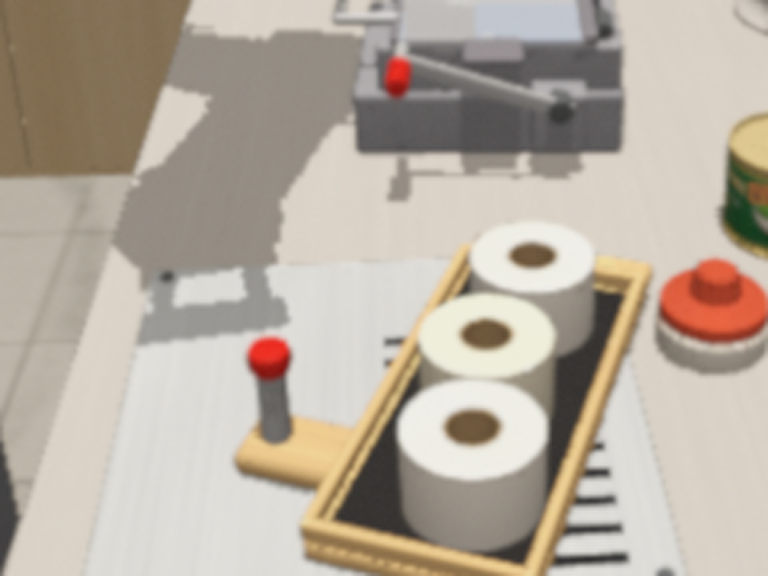

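View pics/w16.png

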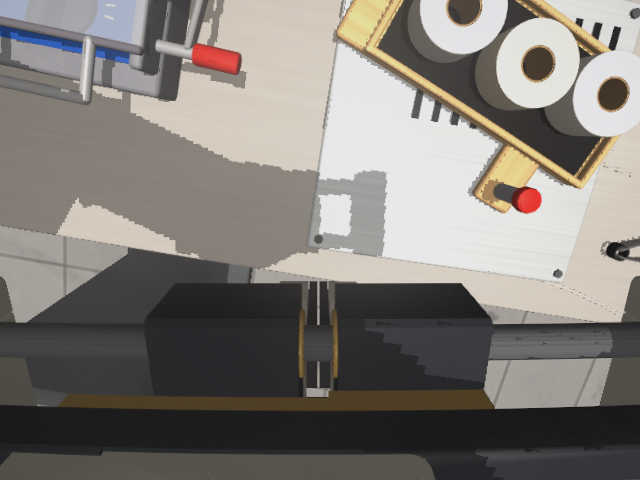

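```bash
python3 - <<'E'
from h import *
s=r.get_state()
P=onz('wrist',526,200,.074,s); d=P[:2]-np.array([.5986,-.3365]); print('post',P,np.hypot(*d),np.degrees(np.arctan2(d[1],d[0]))%360)
cap('top','t16'); cap('side','s16b')
for z in (.3,.5,.6):
  for p in [(150,290),(250,260),(380,310)]: print(z,p,onz('top',*p,z).round(3))
E
```

```text
post [ 0.46352439 -0.46345972  0.074     ] 0.18537580961151537 223.22597529870254
0.3 (150, 290) [0.439 0.117 0.3  ]
0.3 (250, 260) [ 0.492 -0.069  0.3  ]
0.3 (380, 310) [ 0.395 -0.307  0.3  ]
0.5 (150, 290) [0.42  0.046 0.5  ]
0.5 (250, 260) [ 0.461 -0.097  0.5  ]
0.5 (380, 310) [ 0.387 -0.28   0.5  ]
0.6 (150, 290) [0.411 0.01  0.6  ]
0.6 (250, 260) [ 0.446 -0.111  0.6  ]
0.6 (380, 310) [ 0.382 -0.266  0.6  ]
```

View pics/t16.png

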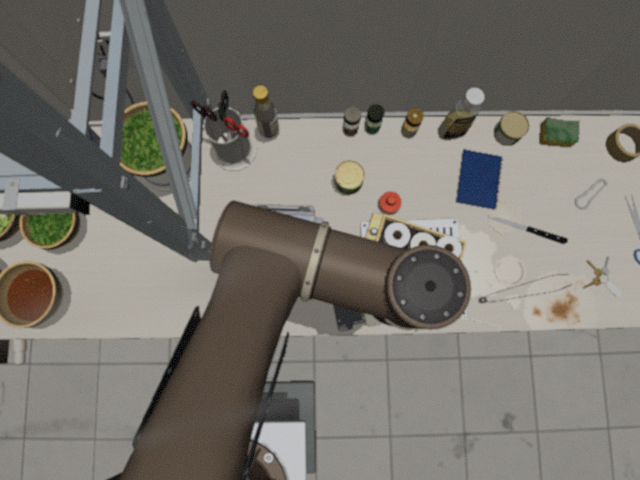

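View pics/s16b.png

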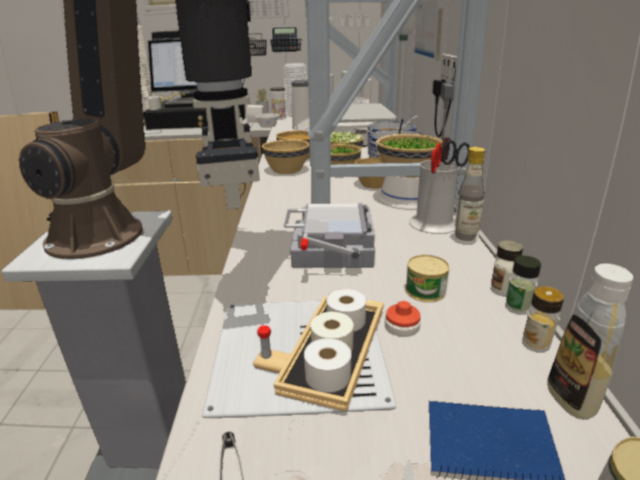

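```bash
cat > kin.py <<'E'
import numpy as np
from scipy.optimize import least_squares
from scipy.spatial.transform import Rotation as Ro
S=[([86.923,20.594,.637,-.019,-70.136,-16.508],[.226,.636,.226],[179.905,-.01,-19.592]),
([26.077,-6.648,-25.914,.484,-70.839,63.749],[.416,-.0133,.267],[179.543,-.107,-.014]),
([-6.093,.842,-10.984,.379,-77.925,96.723],[.4413,-.2424,.3285],[179.603,-.203,.709]),
([9.155,2.474,-38.969,.571,-48.164,80.471],[.4035,-.1321,.1164],[179.643,-.457,.007]),
([-14.631,26.052,-15.618,.419,-47.728,108.539],[.5465,-.343,.0541],[179.512,-.471,4.191]),
([-13.677,19.106,-9.039,.343,-61.727,107.65],[.544,-.3318,.1716],[179.673,-.03,4.135]),
([24.189,-2.671,-41.161,2.11,-50.343,51.893],[.3995,-.0424,.1389],[179.408,-1.922,-12.577]),
([-16.836,21.629,-21.962,.954,-45.568,110.71],[.4842,-.3516,.0627],[179.058,-.538,4.541]),
([37.972,-4.225,-41.316,2.53,-51.973,49.421],[.3916,.0459,.1482],[179.058,-2.003,-1.049]),
([-19.368,17.208,-27.539,.345,-44.715,113.622],[.4185,-.3521,.0699],[179.56,-.395,4.499]),
([-21.316,13.92,-22.547,.731,-52.947,115.753],[.416,-.3723,.1312],[179.217,-.27,4.876]),
([-2.065,6.124,-28.905,.791,-54.555,71.171],[.4407,-.2121,.155],[179.521,-.601,-20.435]),
([-22.705,20.277,-27.239,.253,-41.328,134.7],[.4143,-.3825,.0438],[179.065,-.702,22.188]),
([-16.145,6.9,-21.148,-.509,-60.831,115.801],[.4163,-.3171,.1986],[179.916,-1.205,9.413])]
R=lambda a,d: Ro.from_euler(a,d,degrees=True).as_matrix()
def fk(j,p,s4=1,full=False):
    a1,d1,L1,a3,L2,off1,off2,T,ex=p
    pos=np.zeros(3);M=np.eye(3);pts=[]
    def tr(v):
        nonlocal pos; pos=pos+M@np.array(v); pts.append(pos)
    M=M@R('z',j[0]); tr([a1,off1,d1]); M=M@R('y',j[1]); tr([0,0,L1]); M=M@R('y',-j[2]); tr([L2,0,a3]);
    M=M@R('x',s4*j[3]); tr([0,off2,0]); M=M@R('y',-j[4]); # now x = tool dir
    # tool z along x; 
    tr([T,0,ex])
    M=M@R('x',j[5])
    # tool frame: z=x ; at zero choose
    B=np.array([[0,0,1],[1,0,0],[0,1,0]]).T if False else None
    if full: return pos,M,pts
    return pos,M
E
python3 - <<'E'
from kin import *
for s4 in(1,-1):
  def res(p):
    o=[]
    for j,t,e in S: o+=list(fk(j,p,s4)[0]-t)
    return np.array(o)
  q=least_squares(res,[.0,.3,.4,.0,.4,0,-.19,.3,0]); print(s4,q.x.round(3),'rms',np.sqrt(np.mean(q.fun**2)),abs(q.fun).max())
  # orientation check: tool z vs x axis; 
  for j,t,e in S[:3]+S[6:7]+S[8:9]:
    M=fk(j,q.x,s4)[1]; E=R('xyz',e); print((M.T@E).round(3).tolist())
E
```

```text
1 [-0.283 -0.227  0.597  0.014  0.464 -0.381  0.188 -0.038  0.28 ] rms 0.0017485923799144896 0.005340590331417816
[[0.001, -0.0, 1.0], [-0.838, 0.545, 0.001], [-0.545, -0.838, 0.0]]
[[-0.007, -0.014, 1.0], [0.613, -0.79, -0.007], [0.79, 0.613, 0.014]]
[[0.002, -0.013, 1.0], [0.972, 0.235, 0.002], [-0.235, 0.972, 0.013]]
[[-0.034, -0.045, 0.998], [0.284, -0.958, -0.034], [0.958, 0.283, 0.045]]
[[-0.044, -0.054, 0.998], [0.208, -0.977, -0.044], [0.977, 0.206, 0.054]]
-1 [ 0.006  0.196  0.602 -0.     0.464  0.    -0.192  0.375 -0.006] rms 8.350976110801479e-05 0.00031795617603080917
[[-0.0, -0.0, 1.0], [-0.839, 0.545, -0.0], [-0.545, -0.839, -0.0]]
[[0.0, -0.0, 1.0], [0.609, -0.793, -0.0], [0.793, 0.609, 0.0]]
[[0.0, 0.0, 1.0], [0.973, 0.233, -0.0], [-0.233, 0.973, -0.0]]
[[0.0, -0.0, 1.0], [0.238, -0.971, -0.0], [0.971, 0.238, -0.0]]
[[-0.0, -0.0, 1.0], [0.154, -0.988, -0.0], [0.988, 0.154, 0.0]]
```

```bash
cat >> kin.py <<'E'
def _res(p):
    o=[]
    for j,t,e in S: o+=list(fk(j,p,-1)[0]-t)
    return np.array(o)
PP=least_squares(_res,[0,.2,.6,0,.46,0,-.19,.37,0]).x
def FK(j):
    pos,M,pts=fk([j[0],j[1],j[2],j[3],j[4],0],PP,-1,True)
    M=M@R('x',-j[5]) if SG<0 else M@R('x',j[5])
    return pos,M@C,pts
SG=1;C=np.eye(3)
best=None
for SG in(1,-1):
    Cs=[FK(j)[1].T@R('xyz',e) for j,t,e in S]; sp=np.std(Cs,axis=0).max()
    if best is None or sp<best[0]: best=(sp,SG,np.mean(Cs,axis=0))
SG=best[1]; U,_,V=np.linalg.svd(best[2]); C=U@V
LO=np.array([-176,-82,-58.2,-173.8,-174.7,-.2-0]);LO=np.array([-176,-82,-58.2,-173.8,-174.7,-173.6]);HI=np.array([176,121.7,71.7,95.5,-.2,173.6])
def IK(p,E,j0):
    def f(j):
        q,M,_=FK(j); return np.r_[(q-p)*10, Ro.from_matrix(M.T@E).as_rotvec()*3]
    s=least_squares(f,np.clip(j0,LO+.1,HI-.1),bounds=(LO,HI),x_scale=30.); return s.x,np.abs(s.fun).max()
POST=np.array([.56,.09])
def segd(a,b,c=POST):
    a=a[:2];b=b[:2];t=np.clip(((c-a)@(b-a))/((b-a)@(b-a)+1e-9),0,1); return np.linalg.norm(a+t*(b-a)-c)
def clear(j):
    pts=FK(j)[2]; # shoulder, elbow, W0, W1, TCP
    return segd(pts[1],pts[2]),segd(pts[2],pts[3]),pts[2],pts[3]
E
python3 - <<'E'
from kin import *
print(best[0],SG,C.round(3).tolist(),PP.round(4))
by=np.radians(-3)
ex=np.array([np.cos(by),np.sin(by),0]);ey=np.array([-np.sin(by),np.cos(by),0]);ez=np.array([0,0,1.])
H=np.array([.6445,-.117,.08])
def ori(al): # tool z=(sin a)ex - cos a ez ; tool x=-ey ; y=z×x
    z=np.sin(al)*ex-np.cos(al)*ez; x=-ey; y=np.cross(z,x); return np.stack([x,y,z],1)
j0=[-2,6,-29,.8,-54,-5]
for al in (10,20,30,40,50):
  a=np.radians(al);j=j0
  for th in (0,.4,.8,1.2,1.57,1.85):
    B=H+.163*(-np.cos(th)*ex+np.sin(th)*ez)-.02*ey  # grip 20mm right of centre
    E=ori(a); p=B+E[:,2]*.014
    j,err=IK(p,E,j); c=clear(j); print(al,th,j.round(0),round(err,3),'forearm %.3f lat %.3f'%c[:2],c[2].round(2),c[3].round(2))
E
```

```text
9.513149703829098e-06 -1 [[-0.0, -0.0, 1.0], [-1.0, 0.0, -0.0], [-0.0, -1.0, -0.0]] [ 5.800e-03  1.960e-01  6.018e-01 -2.000e-04  4.638e-01  2.000e-04
 -1.920e-01  3.751e-01 -5.900e-03]
10 0 [  9.   9. -43.   4. -29. -16.] 0.0 forearm 0.181 lat 0.180 [0.38 0.06 0.43] [ 0.42 -0.12  0.44]
10 0.4 [  9.   5. -36.   3. -39. -14.] 0.0 forearm 0.163 lat 0.163 [0.4  0.06 0.49] [ 0.44 -0.12  0.5 ]
10 0.8 [  8.   5. -28.   3. -48. -13.] 0.0 forearm 0.121 lat 0.121 [0.44 0.06 0.55] [ 0.47 -0.13  0.55]
10 1.2 [  7.   8. -19.   2. -53. -11.] 0.0 forearm 0.065 lat 0.065 [0.5  0.06 0.58] [ 0.53 -0.13  0.59]
10 1.57 [  6.  13. -11.   2. -56. -10.] 0.0 forearm 0.033 lat 0.033 [0.56 0.06 0.59] [ 0.59 -0.13  0.6 ]
10 1.85 [  5.  18.  -5.   2. -57.  -9.] 0.0 forearm 0.039 lat 0.062 [0.61 0.06 0.59] [ 0.63 -0.14  0.59]
20 0 [  8.   5. -58.  26.  -8. -37.] 0.008 forearm 0.301 lat 0.278 [0.26 0.04 0.38] [ 0.36 -0.12  0.42]
20 0.4 [ 11.  -0. -47.  11. -24. -23.] 0.0 forearm 0.249 lat 0.243 [0.31 0.06 0.46] [ 0.38 -0.12  0.48]
20 0.8 [ 10.  -1. -38.   8. -34. -18.] 0.0 forearm 0.197 lat 0.196 [0.36 0.06 0.52
[... 1557 characters left out ...]
.210 lat 0.205 [0.37 0.01 0.44] [ 0.47 -0.13  0.52]
50 0 [ -40.    9.  -44. -101.  -28.  128.] 0.0 forearm 0.426 lat 0.412 [ 0.29 -0.24  0.42] [ 0.2  -0.12  0.31]
50 0.4 [ -6.  -3. -42. -59.  -2.  61.] 0.002 forearm 0.260 lat 0.260 [ 0.33 -0.03  0.51] [ 0.22 -0.12  0.38]
50 0.8 [ -3.  -5. -40. -47.  -3.  47.] 0.133 forearm 0.250 lat 0.250 [ 0.33 -0.02  0.53] [ 0.25 -0.14  0.41]
50 1.2 [  2.  -3. -39. -27.  -2.  24.] 0.242 forearm 0.225 lat 0.225 [0.35 0.01 0.52] [ 0.3  -0.16  0.45]
50 1.57 [  3.   2. -37. -15.  -0.  11.] 0.259 forearm 0.187 lat 0.187 [0.39 0.02 0.51] [ 0.37 -0.17  0.47]
50 1.85 [  3.   6. -32. -15.  -0.  11.] 0.244 forearm 0.144 lat 0.144 [0.43 0.02 0.5 ] [ 0.41 -0.16  0.47]
```

Emit:
carry_out(
  plan=[
    [0.003,0.015,0,0,0,-0.115],
    [0.005,0.015,0,0,0,-0.12],
    [0.005,0.015,0,0,0,-0.12],
    [0.005,0.015,0,0,0,-0.12],
    [0.005,0.015,0,0,0,-0.12],
    [0.005,0.015,0,0,0,-0.12],
    [0.005,0.015,0,0,0,-0.12],
    [0.005,0.015,0,0,0,-0.12],
    [0.005,0.015,0,0,0,-0.12],
    [0.005,0.015,0,0,0,-0.12],
    [0.005,0.01,0,0,0,-0.12],
    [0.004,0.01,0,0,0,-0.12],
  ],
  fingers=0.6,
)

```text
time_s: 25.85
tcp_pos: [0.4654, -0.1519, 0.1741]
eef_rot: [179.2, 0.7, -75.4]
contact_force: [0.2, -1.2, 0.7]
gripper_width: 0.0174
```

Emit:
carry_out(
  plan=[
    [0.005,0.008,0,0,-0.03,-0.105],
    [0.005,0.007,0,0,-0.03,-0.105],
    [0.005,0.006,0,0,-0.03,-0.095],
    [0,0,0,0,0,0],
    [0,0,0,0,0,0],
  ],
)

```text
time_s: 26.27
tcp_pos: [0.4797, -0.1322, 0.166]
eef_rot: [-176.4, 0.2, -94.1]
contact_force: [-0.9, -0.5, 0.1]
gripper_width: 0.0174
```

```bash
python3 - <<'E'
from h import *
s=st(); cap('wrist','w17'); cap('side','s17')
im=cv2.imread('pics/s17.png'); cv2.imwrite('pics/s17z.png',cv2.resize(im[120:300,180:420],None,fx=3.2,fy=3.2,interpolation=cv2.INTER_CUBIC))
for d in (0,-.02,-.04,.04): print(proj('wrist',[.4825+d*.052,-.109+d,.08],s))
E
```

```text
{'time_s': 26.267, 'joints': [7.71, 4.508, -29.174, 0.673, -52.776, -12.222], 'tcp_pos': [0.48, -0.132, 0.166], 'eef_rot': [-176.421, 0.202, -94.115], 'contact_force': [-0.949, -0.537, 0.079], 'moment': [0.057, 0.136, 0.005], 'gripper_width': 0.017}
[322.79705412 277.81674791]
[322.30959718 248.91057953]
[321.79744155 218.6765066 ]
[323.70194948 331.82263812]
```

View pics/w17.png

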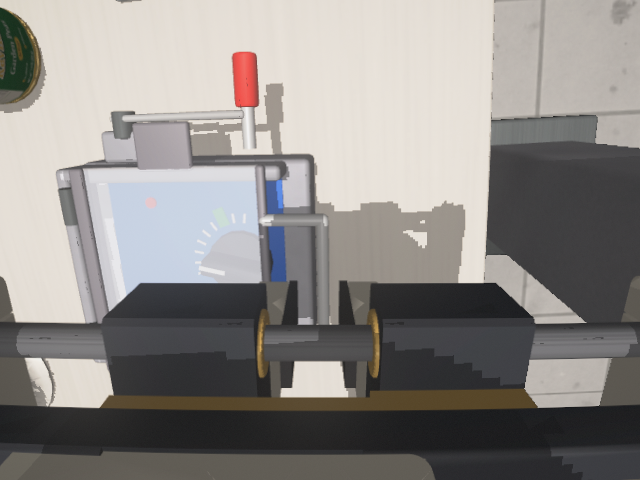

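View pics/s17z.png

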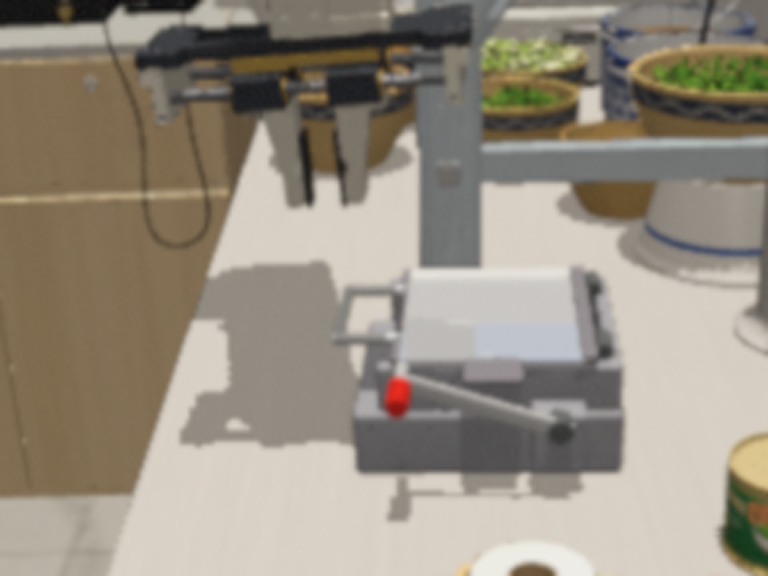

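Emit:
carry_out(
  plan=[
    [0.0005,0.001,-0.022,0,0,0.005],
    [0.0005,0.001,-0.024,0,0,0.005],
    [0,0.001,-0.02,0,0,0.005],
    [0,0,0,0,0,0],
  ],
)

```text
time_s: 26.7
tcp_pos: [0.4823, -0.1316, 0.0989]
eef_rot: [-176.4, 0.2, -92.8]
contact_force: [-0.3, 0.2, -0.6]
gripper_width: 0.0173
```

```bash
python3 - <<'E'
from h import *
s=st(); cap('wrist','w18'); cap('side','s18')
im=cv2.imread('pics/s18.png'); cv2.imwrite('pics/s18z.png',cv2.resize(im[150:280,220:400],None,fx=4.2,fy=4.2,interpolation=cv2.INTER_CUBIC))
E
```

```text
{'time_s': 26.7, 'joints': [7.702, 9.337, -33.982, 0.727, -43.088, -11.055], 'tcp_pos': [0.482, -0.132, 0.099], 'eef_rot': [-176.375, 0.169, -92.831], 'contact_force': [-0.317, 0.16, -0.628], 'moment': [0.067, 0.398, -0.083], 'gripper_width': 0.017}
```

View pics/w18.png

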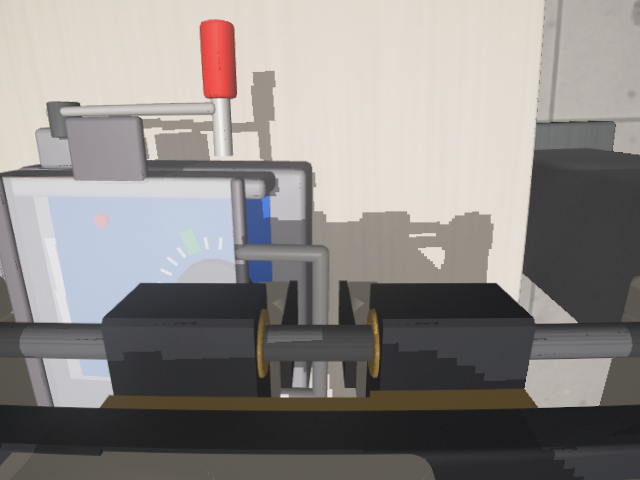

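View pics/s18z.png

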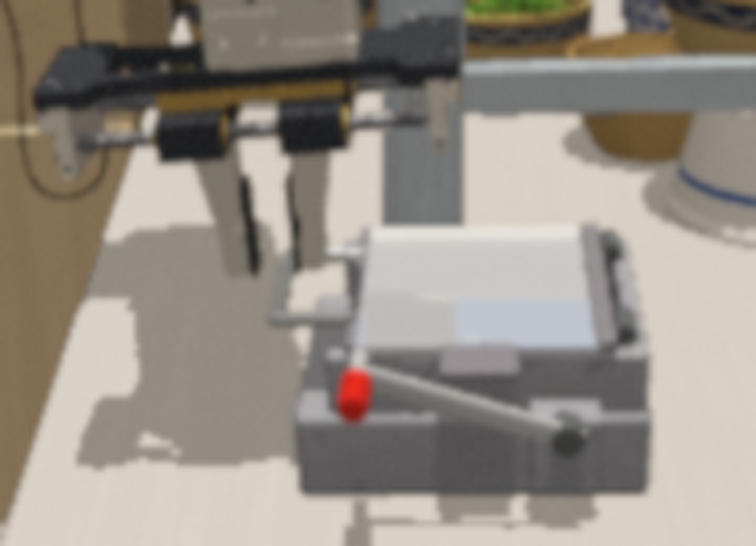

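Emit:
carry_out(
  plan=[
    [0,0,-0.016,0,0,0],
    [0,0,-0.012,0,0,0],
    [0,0,-0.005,0,0,0],
    [0,0,0,0,0,0],
  ],
)

```text
time_s: 27.13
tcp_pos: [0.4878, -0.1328, 0.0735]
eef_rot: [-175.8, 0.1, -92.7]
contact_force: [-1.5, 0.9, -0.3]
gripper_width: 0.0176
```

Emit:
carry_out(
  plan=[
    [-0.005,0,-0.003,0,0,0],
    [-0.002,0,-0.003,0,0,0],
    [0,0,0,0,0,0],
  ],
)

```text
time_s: 27.38
tcp_pos: [0.4839, -0.1325, 0.0705]
eef_rot: [-175.4, 0.2, -92.6]
contact_force: [-0.4, 0.5, -0.9]
gripper_width: 0.0172
```

Emit:
carry_out(
  plan=[
    [0,0,0,0,0,0],
    [0,0,0,0,0,0],
    [0,0,0,0,0,0],
  ],
  fingers=1,
  force=15,
)

```text
time_s: 27.63
tcp_pos: [0.4833, -0.1325, 0.0715]
eef_rot: [-175.4, 0.2, -92.6]
contact_force: [-2.4, 1.5, -0.5]
gripper_width: 0.0073
```

```bash
cat > cov.py <<'E'
from kin import *
from h import st,r
import sys
by=np.radians(-3)
ex=np.array([np.cos(by),np.sin(by),0]);ey=np.array([-np.sin(by),np.cos(by),0]);ez=np.array([0,0,1.])
H=np.array([.4826,-.1325,.080])+.163*ex; D=.0085
def ori(al):
    z=np.sin(al)*ex-np.cos(al)*ez; x=-ey; return np.stack([x,np.cross(z,x),z],1)
def al(th): return np.radians(np.interp(th,[0,.4,.8,1.2,1.57,1.9],[4.6,11,19,25,30,35]))
def pose(th):
    E=ori(al(th)); return H+.163*(-np.cos(th)*ex+np.sin(th)*ez)+E[:,2]*D,E
def now():
    s=r.get_state(); E=Ro.from_euler('xyz',s['eef_rot'],degrees=True).as_matrix(); p=np.array(s['tcp_pos'])
    b=p-E[:,2]*D-H; return s,p,E,np.arctan2(b[2],-(b@ex)),np.hypot(b[2],b@ex)
if __name__=='__main__':
    s,p,E,th,rad=now(); print('th',th.round(3),'rad',rad.round(4),'F',np.round(s['contact_force'],1),'w',s['gripper_width'],'tilt',np.degrees(np.arctan2(E[:,2]@ex,-E[2,2])).round(1),'clear',np.round(clear(s['joints'])[:2],3))
    n=int(sys.argv[1]);dth=float(sys.argv[2])
    for i in range(n):
        q,F=pose(th+dth*(i+1)); w=Ro.from_matrix(F@E.T).as_rotvec(); print(((q-p)).round(4).tolist(),w.round(3).tolist()); p,E=q,F
E
python3 cov.py 12 0.042
```

```text
th -0.0 rad 0.163 F [-2.4  1.5 -0.5] w 0.007264945651546684 tilt 4.6 clear [0.133 0.133]
[0.0003, -0.0, 0.0069] [-0.004, -0.012, -0.007]
[0.0005, -0.0, 0.0068] [-0.001, -0.012, -0.0]
[0.0008, -0.0, 0.0068] [-0.001, -0.012, -0.0]
[0.0011, -0.0001, 0.0068] [-0.001, -0.012, -0.0]
[0.0014, -0.0001, 0.0067] [-0.001, -0.012, 0.0]
[0.0017, -0.0001, 0.0067] [-0.001, -0.012, 0.0]
[0.0019, -0.0001, 0.0066] [-0.001, -0.012, 0.0]
[0.0022, -0.0001, 0.0065] [-0.001, -0.012, -0.0]
[0.0025, -0.0001, 0.0064] [-0.001, -0.012, 0.0]
[0.0028, -0.0001, 0.0063] [-0.001, -0.013, -0.0]
[0.003, -0.0002, 0.0062] [-0.001, -0.015, -0.0]
[0.0033, -0.0002, 0.0061] [-0.001, -0.015, -0.0]
```

Emit:
carry_out(
  plan=[
    [0.0003,0,0.007,0,-0.012,0],
    [0.0005,0,0.007,0,-0.012,0],
    [0.0008,0,0.007,0,-0.012,0],
    [0.001,0,0.007,0,-0.012,0],
    [0.0014,0,0.007,0,-0.012,0],
    [0.0017,0,0.007,0,-0.012,0],
    [0.002,0,0.0065,0,-0.012,0],
    [0.0022,0,0.0065,0,-0.012,0],
  ],
  force=25,
)

```text
time_s: 28.3
tcp_pos: [0.4944, -0.1328, 0.1307]
eef_rot: [-169.4, 0.4, -92.6]
contact_force: [6.4, -3.2, -10.7]
gripper_width: 0.0073
```

```bash
python3 cov.py 12 0.042
```

```text
th 0.369 rad 0.1637 F [  6.4  -3.2 -10.7] w 0.007277002874802572 tilt 10.6 clear [0.166 0.166]
[0.0034, -0.0005, 0.0061] [-0.008, -0.01, -0.007]
[0.003, -0.0002, 0.0062] [-0.001, -0.015, 0.0]
[0.0032, -0.0002, 0.0061] [-0.001, -0.015, -0.0]
[0.0035, -0.0002, 0.006] [-0.001, -0.015, 0.0]
[0.0037, -0.0002, 0.0058] [-0.001, -0.015, 0.0]
[0.004, -0.0002, 0.0057] [-0.001, -0.015, -0.0]
[0.0042, -0.0002, 0.0055] [-0.001, -0.015, 0.0]
[0.0044, -0.0002, 0.0053] [-0.001, -0.015, -0.0]
[0.0047, -0.0002, 0.0052] [-0.001, -0.015, 0.0]
[0.0049, -0.0003, 0.005] [-0.001, -0.015, 0.0]
[0.005, -0.0003, 0.0048] [-0.001, -0.012, -0.0]
[0.0052, -0.0003, 0.0045] [-0.001, -0.011, -0.0]
```

Emit:
carry_out(
  plan=[
    [0.003,0,0.006,-0.004,-0.013,-0.003],
    [0.003,0,0.006,0,-0.015,0],
    [0.0032,0,0.006,0,-0.015,0],
    [0.0035,0,0.006,0,-0.015,0],
    [0.0037,0,0.0058,0,-0.015,0],
    [0.004,0,0.0057,0,-0.015,0],
    [0.0042,0,0.0055,0,-0.015,0],
    [0.0044,0,0.0053,0,-0.015,0],
    [0.0047,0,0.0052,0,-0.015,0],
  ],
)

```text
time_s: 29.05
tcp_pos: [0.5267, -0.1344, 0.1847]
eef_rot: [-161.4, 0.5, -92.8]
contact_force: [7.8, -3.7, -13.9]
gripper_width: 0.0072
```

```bash
python3 cov.py 12 0.042
```

```text
th 0.747 rad 0.1658 F [  7.8  -3.7 -13.9] w 0.00723013225439057 tilt 18.6 clear [0.19 0.19]
[0.0068, -0.0008, 0.003] [-0.009, -0.003, -0.004]
[0.005, -0.0003, 0.0048] [-0.001, -0.012, 0.0]
[0.0052, -0.0003, 0.0045] [-0.001, -0.011, -0.0]
[0.0054, -0.0003, 0.0043] [-0.001, -0.011, -0.0]
[0.0056, -0.0003, 0.0041] [-0.001, -0.011, 0.0]
[0.0058, -0.0003, 0.0039] [-0.001, -0.011, 0.0]
[0.0059, -0.0003, 0.0036] [-0.001, -0.011, -0.0]
[0.0061, -0.0003, 0.0034] [-0.001, -0.011, 0.0]
[0.0062, -0.0003, 0.0031] [-0.001, -0.011, -0.0]
[0.0063, -0.0003, 0.0029] [-0.001, -0.011, 0.0]
[0.0064, -0.0003, 0.0026] [-0.001, -0.011, -0.0]
[0.0065, -0.0003, 0.0023] [-0.001, -0.01, 0.0]
```

Emit:
carry_out(
  plan=[
    [0.006,0,0.0035,-0.004,-0.008,-0.002],
    [0.005,0,0.0045,0,-0.012,0],
    [0.0052,0,0.0043,0,-0.011,0],
    [0.0054,0,0.004,0,-0.011,0],
    [0.0056,0,0.0038,0,-0.011,0],
    [0.0058,0,0.0036,0,-0.011,0],
    [0.006,0,0.0033,0,-0.011,0],
    [0.006,0,0.003,0,-0.011,0],
  ],
)

```text
time_s: 29.72
tcp_pos: [0.561, -0.1368, 0.2138]
eef_rot: [-157.3, 0.4, -93.2]
contact_force: [-7.9, 0.8, 1.5]
gripper_width: 0.0071
```

```bash
python3 cov.py 12 0.042; python3 - <<'E'
from h import *
cap('side','s19')
im=cv2.imread('pics/s19.png'); cv2.imwrite('pics/s19z.png',cv2.resize(im[50:280,180:420],None,fx=3,fy=2.6,interpolation=cv2.INTER_CUBIC))
E
```

```text
th 1.016 rad 0.1667 F [-7.9  0.8  1.5] w 0.007094168406659422 tilt 22.7 clear [0.183 0.183]
[0.0078, -0.0003, 0.0004] [-0.006, -0.003, 0.003]
[0.0061, -0.0003, 0.0033] [-0.001, -0.011, -0.0]
[0.0062, -0.0003, 0.003] [-0.001, -0.011, 0.0]
[0.0064, -0.0003, 0.0028] [-0.001, -0.011, -0.0]
[0.0065, -0.0003, 0.0025] [-0.001, -0.01, 0.0]
[0.0066, -0.0003, 0.0022] [-0.001, -0.01, -0.0]
[0.0066, -0.0003, 0.0019] [-0.001, -0.01, 0.0]
[0.0067, -0.0004, 0.0017] [-0.001, -0.01, -0.0]
[0.0068, -0.0004, 0.0014] [-0.001, -0.01, -0.0]
[0.0068, -0.0004, 0.0011] [-0.001, -0.01, 0.0]
[0.0069, -0.0004, 0.0008] [-0.001, -0.01, -0.0]
[0.0069, -0.0004, 0.0005] [-0.001, -0.01, 0.0]
```

View pics/s19z.png

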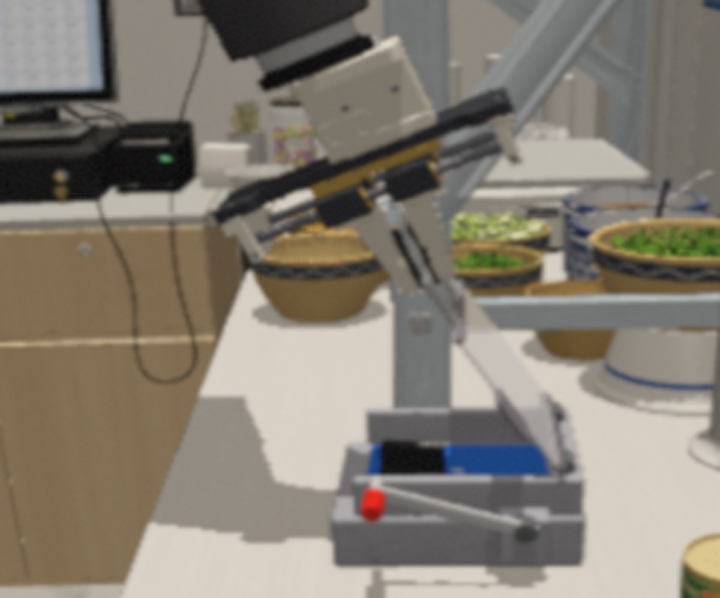

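Emit:
carry_out(
  plan=[
    [0.007,0.0005,0.0015,0,-0.008,0],
    [0.0062,0,0.003,0,-0.011,0],
    [0.0062,0,0.003,0,-0.011,0],
    [0.0064,0,0.0028,0,-0.011,0],
    [0.0065,0,0.0025,0,-0.011,0],
    [0.0066,0,0.002,0,-0.01,0],
    [0.0067,0,0.0018,0,-0.01,0],
    [0.0067,0,0.0016,0,-0.01,0],
  ],
)

```text
time_s: 30.43
tcp_pos: [0.6123, -0.1394, 0.2357]
eef_rot: [-152.5, 0.4, -93.3]
contact_force: [-5.7, -1.0, -1.6]
gripper_width: 0.007
```

```bash
python3 cov.py 12 0.042
```

```text
th 1.348 rad 0.1673 F [-5.7 -1.  -1.6] w 0.007001153385865049 tilt 27.5 clear [0.162 0.162]
[0.0077, -0.0003, -0.0028] [-0.007, -0.001, 0.005]
[0.0068, -0.0004, 0.0011] [-0.001, -0.01, -0.0]
[0.0069, -0.0004, 0.0008] [-0.001, -0.01, -0.0]
[0.0069, -0.0004, 0.0006] [-0.001, -0.01, 0.0]
[0.0069, -0.0004, 0.0003] [-0.001, -0.01, -0.0]
[0.0069, -0.0004, -0.0] [-0.001, -0.011, -0.0]
[0.0069, -0.0004, -0.0003] [-0.001, -0.011, -0.0]
[0.0069, -0.0004, -0.0006] [-0.001, -0.011, 0.0]
[0.0069, -0.0004, -0.0009] [-0.001, -0.011, 0.0]
[0.0068, -0.0004, -0.0011] [-0.001, -0.011, -0.0]
[0.0068, -0.0004, -0.0014] [-0.001, -0.011, 0.0]
[0.0067, -0.0004, -0.0017] [-0.001, -0.011, 0.0]
```

Emit:
carry_out(
  plan=[
    [0.007,0.0005,0,0,-0.01,0],
    [0.0068,0,0.0005,0,-0.013,0],
    [0.0068,0,0.0005,0,-0.013,0],
    [0.0069,0,0.0003,0,-0.013,0],
    [0.0069,0,0,0,-0.013,0],
    [0.0069,0,-0.0003,0,-0.013,0],
    [0.0069,0,-0.0006,0,-0.013,0],
    [0.0069,0,-0.0008,0,-0.013,0],
  ],
)

```text
time_s: 31.1
tcp_pos: [0.67, -0.1424, 0.2391]
eef_rot: [-146.4, 0.5, -93.4]
contact_force: [-6.9, -2.1, -1.7]
gripper_width: 0.007
```

```bash
python3 cov.py 8 0.042
```

```text
th 1.69 rad 0.1674 F [-6.9 -2.1 -1.7] w 0.007036745657510644 tilt 33.6 clear [0.151 0.151]
[0.0061, -0.0002, -0.0054] [-0.007, 0.02, 0.006]
[0.0068, -0.0004, -0.0012] [-0.001, -0.011, -0.0]
[0.0067, -0.0004, -0.0015] [-0.001, -0.011, -0.0]
[0.0067, -0.0003, -0.0017] [-0.001, -0.011, -0.0]
[0.0066, -0.0003, -0.002] [-0.001, -0.011, -0.0]
[0.0064, -0.0003, -0.0023] [0.0, 0.0, 0.0]
[0.0063, -0.0003, -0.0026] [0.0, 0.0, 0.0]
[0.0062, -0.0003, -0.0029] [0.0, 0.0, 0.0]
```

Emit:
carry_out(
  plan=[
    [0.0066,0,-0.0015,0,-0.003,0],
    [0.0066,0,-0.0015,0,-0.005,0],
    [0.0066,0,-0.0018,0,-0.005,0],
    [0.005,0,-0.002,0,0,0],
  ],
)

```text
time_s: 31.43
tcp_pos: [0.6959, -0.1439, 0.2333]
eef_rot: [-145.5, 0.4, -93.4]
contact_force: [-9.2, -0.1, 2.3]
gripper_width: 0.0069
```

```bash
python3 cov.py 3 0.042; python3 - <<'E'
from h import *
cap('side','s20');cap('wrist','w20')
im=cv2.imread('pics/s20.png'); cv2.imwrite('pics/s20z.png',cv2.resize(im[50:280,180:420],None,fx=3,fy=2.6,interpolation=cv2.INTER_CUBIC))
E
```

```text
th 1.849 rad 0.1667 F [-9.2 -0.1  2.3] w 0.006875479720604625 tilt 34.5 clear [0.134 0.134]
[0.0056, -0.0001, -0.0056] [-0.008, -0.006, 0.007]
[0.0065, -0.0003, -0.0023] [-0.0, -0.002, -0.0]
[0.0063, -0.0003, -0.0026] [0.0, 0.0, 0.0]
```

View pics/s20z.png

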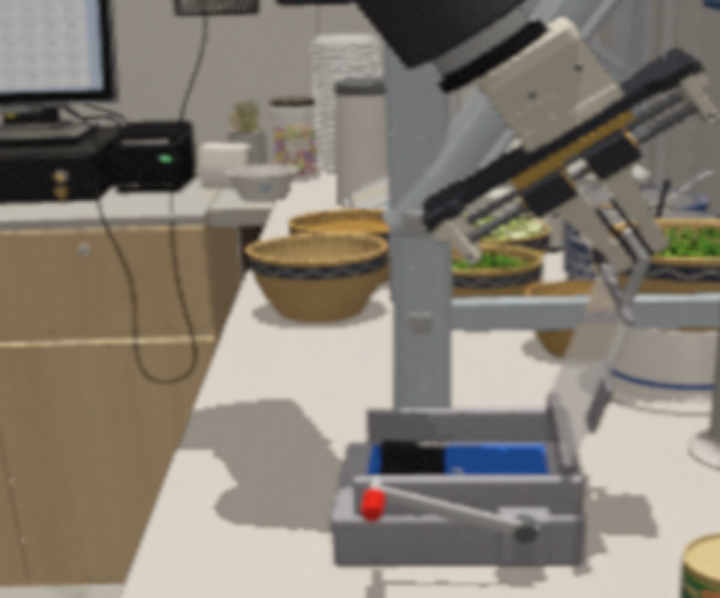

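View pics/w20.png

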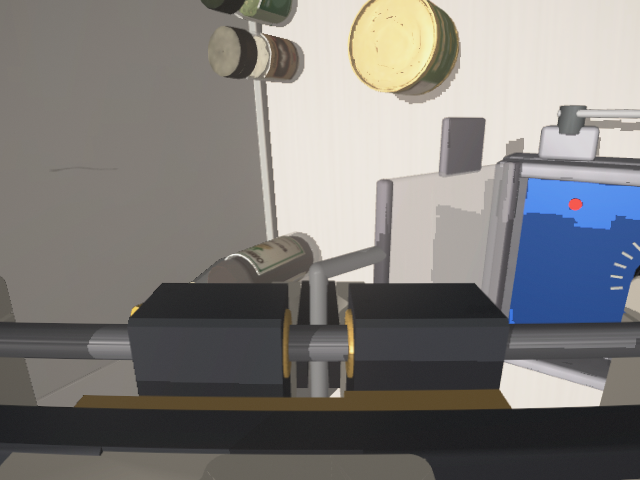

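```bash
python3 - <<'E'
from h import *
s={'tcp_pos':[.4823,-.1316,.0989],'eef_rot':[-176.375,.169,-92.831]}
print('peg',two(ray('wrist',219,60,s),ray('side',304,244)))
s7={'tcp_pos':[.48,-.1322,.166],'eef_rot':[-176.421,.202,-94.115]}
print('peg',two(ray('wrist',245,79,s7),ray('side',304,244)), onz('wrist',245,79,.09,s7))
print('piv',two(ray('wrist',62,115,s),ray('side',355.2,255.2)),onz('wrist',62,115,.05,s))
print('pivw17',onz('wrist',123,124,.05,s7))
E
```

```text
peg (array([ 0.51948249, -0.23442159,  0.0817727 ]), np.float64(0.002488462075421441))
peg (array([ 0.51979965, -0.23472045,  0.08208925]), np.float64(0.0018108983080807434)) [ 0.51705117 -0.23394951  0.09      ]
piv (array([ 0.61774001, -0.21881429,  0.04723527]), np.float64(0.00028954401534094453)) [ 0.61591806 -0.21864685  0.05      ]
pivw17 [ 0.61564674 -0.21665247  0.05      ]
```

Emit:
carry_out(
  plan=[
    [0,0,0,0,0,0],
    [0,0,0,0,0,0],
    [-0.012,0,0.018,0,0,0],
    [-0.02,0,0.03,0,0,0],
    [-0.025,-0.01,0.025,0,0.02,0],
    [-0.035,-0.02,0,0,0.02,0],
    [-0.035,-0.02,0,0,0.03,0],
    [-0.035,-0.02,-0.01,0,0.03,0],
    [-0.03,-0.015,-0.015,0,0.03,0],
    [0,0,0,0,0,0],
  ],
  fingers=0,
)

```text
time_s: 32.37
tcp_pos: [0.5112, -0.2269, 0.2995]
eef_rot: [-151.2, -0.1, -92.5]
contact_force: [0.3, 0.5, -1.2]
gripper_width: 0.0435
```

Emit:
carry_out(
  plan=[
    [0,-0.002,-0.02,0,0.045,0],
    [0.001,-0.002,-0.028,0,0.048,0],
    [0.001,-0.002,-0.028,0,0.048,0],
    [0.001,-0.002,-0.028,0,0.048,0],
    [0.001,-0.002,-0.028,0,0.048,0],
    [0,-0.001,-0.02,0,0.04,0],
    [0,0,0,0,0,0],
  ],
)

```text
time_s: 32.95
tcp_pos: [0.5272, -0.2418, 0.1591]
eef_rot: [-165.3, -1.2, -92.3]
contact_force: [-0.2, -0.3, 0.4]
gripper_width: 0.0438
```

```bash
python3 - <<'E'
from h import *
s=st(); cap('wrist','w21'); cap('side','s21')
print(proj('wrist',[.5195,-.234,.083],s))
im=cv2.imread('pics/s21.png'); cv2.imwrite('pics/s21z.png',cv2.resize(im[50:280,180:420],None,fx=3,fy=2.6,interpolation=cv2.INTER_CUBIC))
E
```

```text
{'time_s': 32.95, 'joints': [-4.963, 7.072, -29.072, 0.848, -39.138, 2.185], 'tcp_pos': [0.527, -0.242, 0.159], 'eef_rot': [-165.32, -1.239, -92.349], 'contact_force': [-0.216, -0.251, 0.394], 'moment': [0.278, 0.816, 0.046], 'gripper_width': 0.044}
[359.84072682 265.66755795]
```

View pics/w21.png

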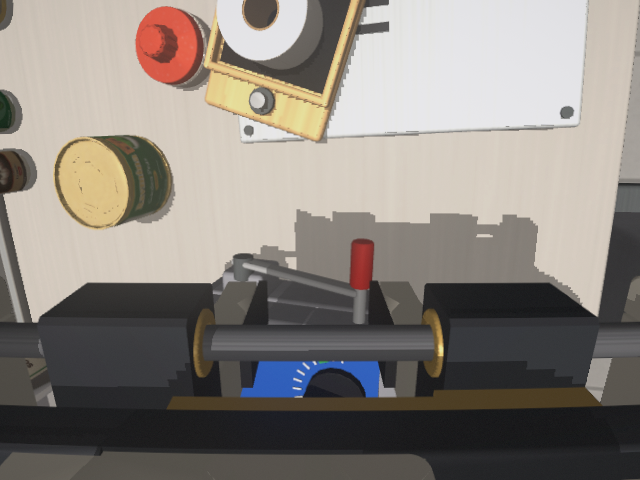

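View pics/s21z.png

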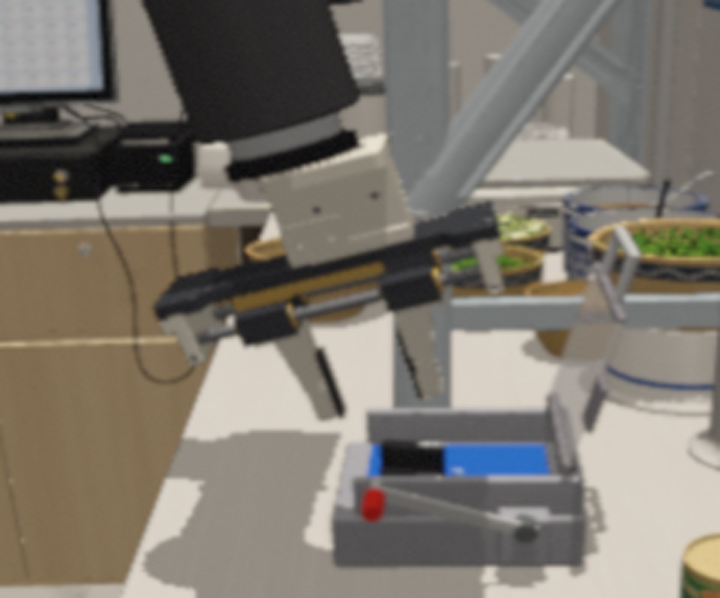

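Emit:
carry_out(
  plan=[
    [-0.001,0.001,-0.025,0,0,0],
    [-0.002,0.001,-0.028,0,0,0],
    [-0.002,0,-0.024,0,0,0],
    [-0.001,0,-0.006,0,0,0],
    [0,0,0,0,0,0],
  ],
  fingers=0.2,
)

```text
time_s: 33.47
tcp_pos: [0.5304, -0.2406, 0.0898]
eef_rot: [-163.4, -1.5, -92.2]
contact_force: [-0.0, 0.5, 0.4]
gripper_width: 0.0355
```

Emit:
carry_out(
  plan=[
    [-0.005,0.001,-0.01,0,0.01,0],
    [-0.004,0.001,-0.01,0,0.01,0],
    [-0.001,0,-0.003,0,0,0],
    [0,0,0,0,0,0],
  ],
)

```text
time_s: 33.8
tcp_pos: [0.5236, -0.2389, 0.0719]
eef_rot: [-164.0, -1.6, -92.1]
contact_force: [0.0, 0.1, -0.4]
gripper_width: 0.0352
```

```bash
python3 - <<'E'
from h import *
cap('side','s22')
im=cv2.imread('pics/s22.png'); cv2.imwrite('pics/s22z.png',cv2.resize(im[130:280,220:400],None,fx=4,fy=4,interpolation=cv2.INTER_CUBIC))
E
```

View pics/s22z.png

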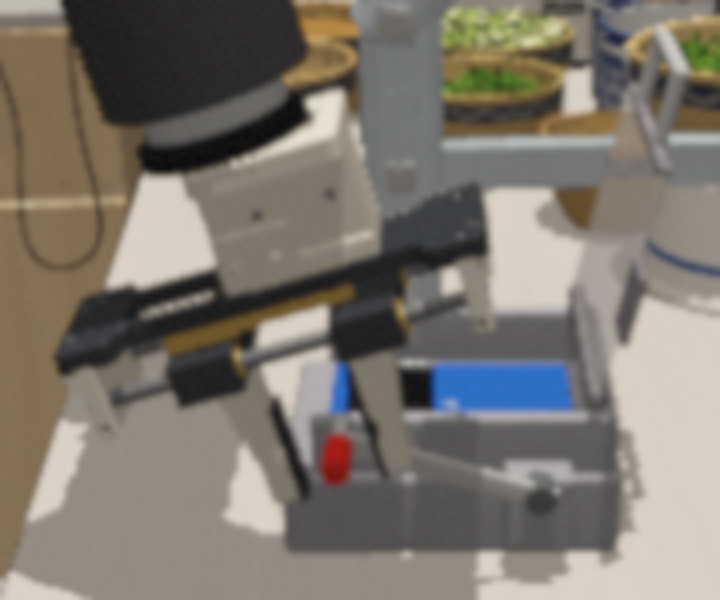

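Emit:
carry_out(
  plan=[
    [0,0,0,0,0,0],
    [0,0,0,0,0,0],
    [0,0,0,0,0,0],
    [0,0,0,0,0,0],
  ],
  fingers=1,
  force=20,
)

```text
time_s: 34.18
tcp_pos: [0.522, -0.2391, 0.0723]
eef_rot: [-164.2, -1.6, -92.2]
contact_force: [-13.6, -0.2, 5.4]
gripper_width: 0.0136
```

```bash
cat > prop.py <<'E'
from kin import *
from h import r
import sys
by=np.radians(-3)
ex=np.array([np.cos(by),np.sin(by),0]);ey=np.array([-np.sin(by),np.cos(by),0]);ez=np.array([0,0,1.])
PV=np.array([.6170,-.234,.049]); D=.012
def rep():
    s=r.get_state(); E=Ro.from_euler('xyz',s['eef_rot'],degrees=True).as_matrix(); p=np.array(s['tcp_pos'])
    b=p-E[:,2]*D-PV; th=np.arctan2(b[2],-(b@ex)); print('th',th.round(3),'rad',np.hypot(b[2],b@ex).round(4),'peg',(b+PV).round(4),'F',np.round(s['contact_force'],1),'w',round(s['gripper_width'],4),'tilt',np.degrees(np.arctan2(E[:,2]@ex,-E[2,2])).round(1),'clear',np.round(clear(s['joints'])[:2],3))
    return b,th
if __name__=='__main__':
    b,th=rep(); n=int(sys.argv[1]); d=float(sys.argv[2]); R0=.1
    for i in range(n):
        t=th+d*(i+1); q=R0*(-np.cos(t)*ex+np.sin(t)*ez); print((q-b).round(4).tolist()); b=q
E
python3 prop.py 12 .06
```

```text
th 0.342 rad 0.1039 peg [ 0.5187 -0.2386  0.0839] F [-13.6  -0.2   5.4] w 0.0136 tilt 15.9 clear [0.176 0.176]
[0.0064, 0.0095, 0.0043]
[0.0025, -0.0001, 0.0054]
[0.0028, -0.0001, 0.0053]
[0.0031, -0.0002, 0.0051]
[0.0034, -0.0002, 0.0049]
[0.0037, -0.0002, 0.0047]
[0.004, -0.0002, 0.0045]
[0.0043, -0.0002, 0.0042]
[0.0045, -0.0002, 0.004]
[0.0047, -0.0002, 0.0037]
[0.0049, -0.0003, 0.0034]
[0.0051, -0.0003, 0.0031]
```

```bash
sed -i 's/PV=np.array(\[.6170,-.234,.049\])/PV=np.array([.6130,-.2386,.050])/' prop.py; python3 prop.py 12 .055
```

```text
th 0.345 rad 0.1001 peg [ 0.5187 -0.2386  0.0839] F [-13.6  -0.2   5.4] w 0.0136 tilt 15.9 clear [0.176 0.176]
[0.0023, 0.0049, 0.0051]
[0.0023, -0.0001, 0.005]
[0.0025, -0.0001, 0.0049]
[0.0028, -0.0001, 0.0047]
[0.0031, -0.0002, 0.0046]
[0.0033, -0.0002, 0.0044]
[0.0035, -0.0002, 0.0042]
[0.0038, -0.0002, 0.004]
[0.004, -0.0002, 0.0038]
[0.0042, -0.0002, 0.0036]
[0.0044, -0.0002, 0.0033]
[0.0046, -0.0002, 0.0031]
```

Emit:
carry_out(
  plan=[
    [0.0015,0,0.005,0,0,0],
    [0.002,0,0.005,0,0,0],
    [0.0025,0,0.005,0,0,0],
    [0.0028,0,0.0047,0,0,0],
    [0.003,0,0.0046,0,0,0],
    [0.0033,0,0.0044,0,0,0],
    [0.0035,0,0.0042,0,0,0],
    [0.0038,0,0.004,0,0,0],
  ],
)

```text
time_s: 34.85
tcp_pos: [0.5393, -0.2398, 0.1085]
eef_rot: [-164.9, -1.5, -92.4]
contact_force: [-4.5, -4.3, -3.6]
gripper_width: 0.0135
```

```bash
python3 prop.py 12 .055
```

```text
th 0.74 rad 0.1039 peg [ 0.5362 -0.2394  0.1201] F [-4.5 -4.3 -3.6] w 0.0135 tilt 15.1 clear [0.161 0.161]
[0.0069, 0.0045, 0.0013]
[0.004, -0.0002, 0.0037]
[0.0042, -0.0002, 0.0035]
[0.0044, -0.0002, 0.0033]
[0.0046, -0.0002, 0.003]
[0.0047, -0.0002, 0.0028]
[0.0049, -0.0003, 0.0025]
[0.005, -0.0003, 0.0022]
[0.0051, -0.0003, 0.002]
[0.0052, -0.0003, 0.0017]
[0.0053, -0.0003, 0.0014]
[0.0054, -0.0003, 0.0011]
```

Emit:
carry_out(
  plan=[
    [0.005,0,0.002,0,0,0],
    [0.0045,0,0.003,0,0,0],
    [0.0043,0,0.0033,0,0,0],
    [0.0045,0,0.003,0,0,0],
    [0.0046,0,0.003,0,0,0],
    [0.0047,0,0.0027,0,0,0],
    [0.0049,0,0.0025,0,0,0],
    [0.005,0,0.0022,0,0,0],
    [0.005,0,0.002,0,0,0],
  ],
)

```text
time_s: 35.6
tcp_pos: [0.5673, -0.2414, 0.1333]
eef_rot: [-166.6, -1.5, -92.6]
contact_force: [-4.6, -3.0, -0.9]
gripper_width: 0.0136
```

```bash
python3 prop.py 14 .045; python3 - <<'E'
from h import *
cap('side','s23')
im=cv2.imread('pics/s23.png'); cv2.imwrite('pics/s23z.png',cv2.resize(im[130:280,220:400],None,fx=4,fy=4,interpolation=cv2.INTER_CUBIC))
E
```

```text
th 1.101 rad 0.1065 peg [ 0.5646 -0.2409  0.145 ] F [-4.6 -3.  -0.9] w 0.0136 tilt 13.4 clear [0.141 0.141]
[0.0073, 0.0045, -0.0039]
[0.0041, -0.0002, 0.0018]
[0.0042, -0.0002, 0.0016]
[0.0043, -0.0002, 0.0014]
[0.0043, -0.0002, 0.0012]
[0.0044, -0.0002, 0.001]
[0.0044, -0.0002, 0.0008]
[0.0045, -0.0002, 0.0006]
[0.0045, -0.0002, 0.0004]
[0.0045, -0.0002, 0.0002]
[0.0045, -0.0002, -0.0]
[0.0045, -0.0002, -0.0002]
[0.0045, -0.0002, -0.0004]
[0.0045, -0.0002, -0.0006]
```

View pics/s23z.png

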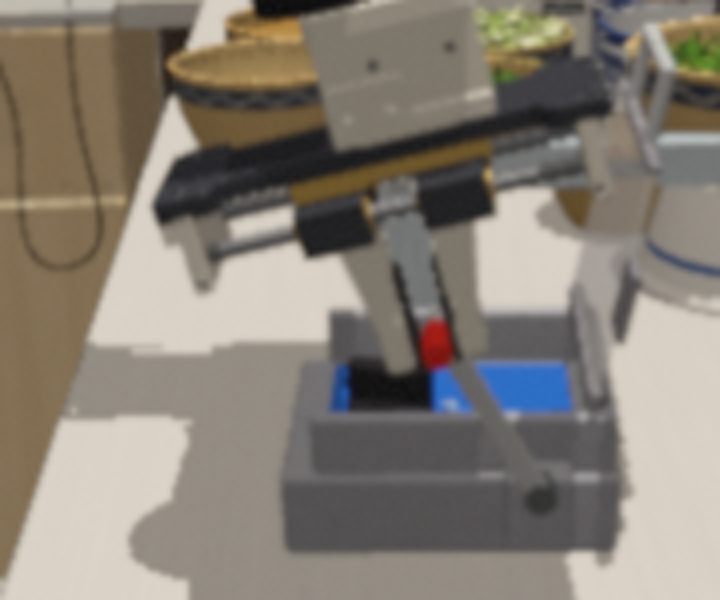

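Emit:
carry_out(
  plan=[
    [0.005,0,0,0,0,0],
    [0.0045,0,0.001,0,0,0],
    [0.0045,0,0.001,0,0,0],
    [0.0045,0,0.001,0,0,0],
    [0.0045,0,0.001,0,-0.005,0],
    [0.0045,0,0.0008,0,-0.005,0],
    [0.0045,0,0.0005,0,-0.005,0],
    [0.0045,0,0.0003,0,-0.005,0],
    [0.0045,0,0,0,-0.005,0],
  ],
)

```text
time_s: 36.4
tcp_pos: [0.6077, -0.2434, 0.1437]
eef_rot: [-165.3, -1.6, -92.7]
contact_force: [-4.6, -2.9, -1.2]
gripper_width: 0.0132
```

```bash
python3 prop.py 12 .045
```

```text
th 1.495 rad 0.1056 peg [ 0.6047 -0.243   0.1553] F [-4.6 -2.9 -1.2] w 0.0132 tilt 14.7 clear [0.131 0.131]
[0.0052, 0.0045, -0.0054]
[0.0045, -0.0002, 0.0]
[0.0045, -0.0002, -0.0002]
[0.0045, -0.0002, -0.0004]
[0.0045, -0.0002, -0.0006]
[0.0044, -0.0002, -0.0008]
[0.0044, -0.0002, -0.001]
[0.0043, -0.0002, -0.0012]
[0.0043, -0.0002, -0.0014]
[0.0042, -0.0002, -0.0015]
[0.0041, -0.0002, -0.0017]
[0.0041, -0.0002, -0.0019]
```

Emit:
carry_out(
  plan=[
    [0.0045,0.0002,-0.0015,0,-0.005,0],
    [0.0045,0.0002,-0.001,0,-0.005,0],
    [0.0045,0.0002,-0.001,0,-0.005,0],
    [0.0044,0.0002,-0.001,0,-0.005,0],
    [0.0044,0.0002,-0.001,0,-0.005,0],
    [0.0044,0.0002,-0.0012,0,-0.005,0],
    [0.0043,0.0002,-0.0014,0,-0.005,0],
  ],
)

```text
time_s: 36.98
tcp_pos: [0.6397, -0.2451, 0.1394]
eef_rot: [-163.1, -1.7, -92.8]
contact_force: [-4.2, -4.1, 0.2]
gripper_width: 0.0133
```

```bash
python3 prop.py 8 .045; python3 - <<'E'
from h import *
cap('side','s24')
im=cv2.imread('pics/s24.png'); cv2.imwrite('pics/s24z.png',cv2.resize(im[130:280,220:400],None,fx=4,fy=4,interpolation=cv2.INTER_CUBIC))
E
```

```text
th 1.8 rad 0.1035 peg [ 0.6362 -0.2446  0.1508] F [-4.2 -4.1  0.2] w 0.0133 tilt 16.9 clear [0.129 0.129]
[0.0038, 0.0046, -0.0046]
[0.0043, -0.0002, -0.0013]
[0.0042, -0.0002, -0.0015]
[0.0042, -0.0002, -0.0017]
[0.0041, -0.0002, -0.0019]
[0.004, -0.0002, -0.0021]
[0.0039, -0.0002, -0.0022]
[0.0038, -0.0002, -0.0024]
```

View pics/s24z.png

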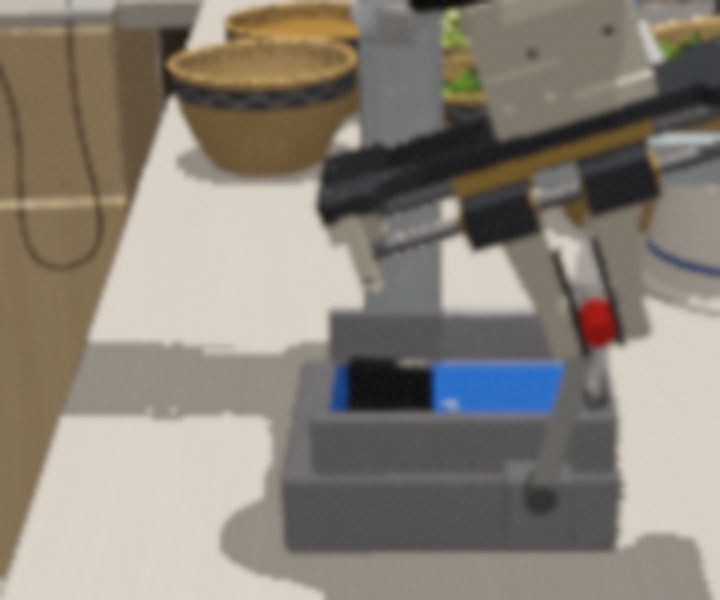

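Emit:
carry_out(
  plan=[
    [0.0043,0.0002,-0.002,0,0,0],
    [0.0042,0.0002,-0.0017,0,0,0],
    [0.0042,0.0002,-0.0017,0,0,0],
    [0.004,0.0002,-0.0018,0,0,0],
  ],
)

```text
time_s: 37.37
tcp_pos: [0.6538, -0.246, 0.134]
eef_rot: [-163.3, -1.8, -92.8]
contact_force: [-15.7, 1.6, 8.3]
gripper_width: 0.0131
```

```bash
python3 prop.py 1 .045; python3 - <<'E'
from h import *
cap('wrist','w25')
E
```

```text
th 1.947 rad 0.1026 peg [ 0.6504 -0.2455  0.1454] F [-15.7   1.6   8.3] w 0.0131 tilt 16.7 clear [0.128 0.128]
[0.0034, 0.0048, -0.0042]
```

View pics/w25.png

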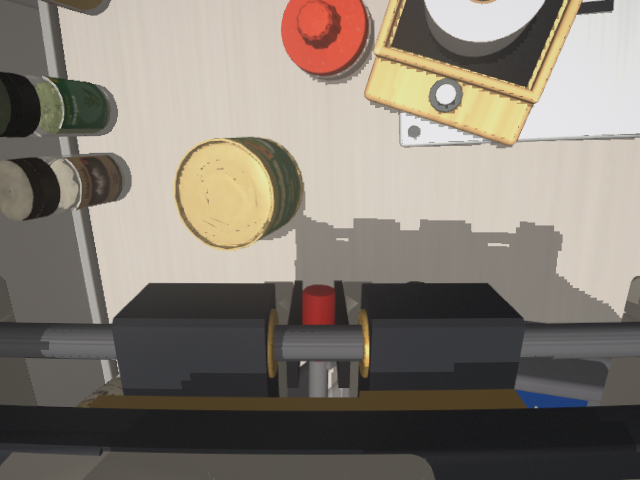

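Emit:
carry_out(
  plan=[
    [0.002,0,-0.001,0,0,0],
    [0.002,0,-0.001,0,0,0],
    [0,0,0,0,0,0],
  ],
)

```text
time_s: 37.67
tcp_pos: [0.6533, -0.246, 0.1342]
eef_rot: [-163.7, -1.8, -92.9]
contact_force: [0.9, -1.4, -8.3]
gripper_width: 0.0132
```

```bash
python3 prop.py 1 .045
```

```text
th 1.942 rad 0.1027 peg [ 0.65   -0.2454  0.1457] F [ 0.9 -1.4 -8.3] w 0.0132 tilt 16.3 clear [0.128 0.128]
[0.0034, 0.0047, -0.0043]
```

Emit:
carry_out(
  plan=[
    [0,0,0,0,0,0],
    [0,0,0,0,0,0],
    [-0.003,0,0.012,0,0,0],
    [-0.007,-0.002,0.025,0,0,0],
    [-0.01,-0.002,0.035,0,0,0],
    [-0.02,0,0.03,0,0,0],
    [-0.035,0,0.01,0,-0.03,0],
    [-0.035,0,0,0,-0.03,0],
    [-0.035,0.01,0,0,-0.03,0],
    [-0.02,0.01,0,0,-0.03,0],
    [0,0,0,0,0,0],
  ],
  fingers=0.4,
)

```text
time_s: 38.58
tcp_pos: [0.4946, -0.2287, 0.2657]
eef_rot: [-154.8, -1.7, -92.8]
contact_force: [-0.1, -0.4, -0.1]
gripper_width: 0.0261
```

```bash
python3 - <<'E'
from h import *
st(); cap('side','s26'); cap('wrist','w26')
im=cv2.imread('pics/s26.png'); cv2.imwrite('pics/s26z.png',cv2.resize(im[130:280,220:400],None,fx=4,fy=4,interpolation=cv2.INTER_CUBIC))
E
```

```text
{'time_s': 38.583, 'joints': [-3.234, -7.468, -32.187, 2.055, -40.096, -0.433], 'tcp_pos': [0.495, -0.229, 0.266], 'eef_rot': [-154.818, -1.683, -92.766], 'contact_force': [-0.105, -0.401, -0.065], 'moment': [0.242, 1.62, 0.035], 'gripper_width': 0.026}
```

View pics/s26z.png

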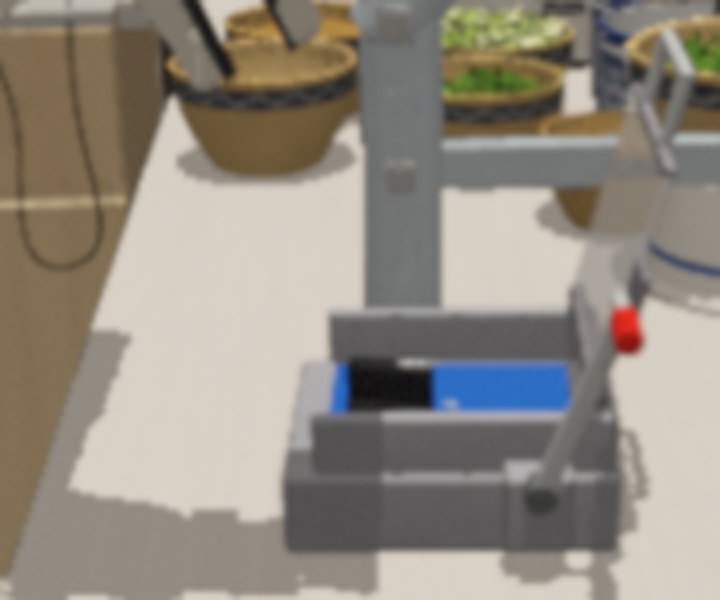

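View pics/w26.png

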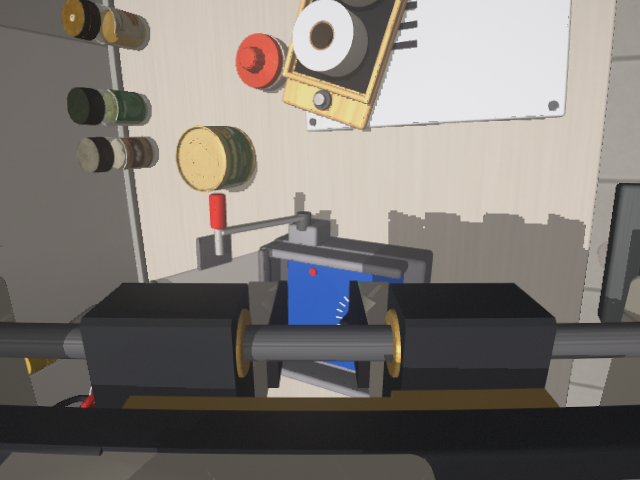

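```bash
python3 - <<'E'
from kin import *
G=np.array([.5455,-.1123,.062])
def ori(yaw,a,phi):
    B=R('z',yaw)@R('x',180)
    ax=np.cross([0,0,-1.],[np.cos(phi),np.sin(phi),0]); return Ro.from_rotvec(ax*a).as_matrix()@B
s=[-3,-7,-32,2,-40,-0.4]
for yaw in(-10,-40,-72):
  for a in (0,12,18,24,30):
    row=[]
    for ph in (0,30,60,90):
      E=ori(yaw,np.radians(a),np.radians(ph))
      best=None
      for k in (0,):
        j,e=IK(G,E,[0,8,-30,0,-50,90+yaw-0]); c=clear(j)
      row.append('%s%.2f'%('' if e<.01 else 'X',min(c[:2])))
    print(yaw,a,row,j.round(0))
E
```

```text
-10 0 ['0.04', '0.04', '0.04', '0.04'] [  9.  19. -26.  -0. -45.  71.]
-10 12 ['0.13', '0.09', '0.09', '0.10'] [ -1.  21. -18. -15. -53.  90.]
-10 18 ['0.19', '0.11', '0.13', '0.14'] [ -5.  23. -14. -21. -57.  98.]
-10 24 ['X0.25', '0.14', '0.18', '0.18'] [-10.  25. -10. -27. -62. 104.]
-10 30 ['X0.23', '0.18', '0.23', '0.22'] [-14.  27.  -7. -32. -67. 109.]
-40 0 ['0.04', '0.04', '0.04', '0.04'] [  9.  19. -26.  -0. -45.  41.]
-40 12 ['0.13', '0.09', '0.09', '0.10'] [ -1.  21. -18. -15. -53.  60.]
-40 18 ['0.19', '0.11', '0.13', '0.14'] [ -5.  23. -14. -21. -57.  68.]
-40 24 ['X0.25', '0.14', '0.18', '0.18'] [-10.  25. -10. -27. -62.  74.]
-40 30 ['X0.23', '0.18', '0.23', '0.22'] [-14.  27.  -7. -32. -67.  79.]
-72 0 ['0.04', '0.04', '0.04', '0.04'] [  9.  19. -26.  -0. -45.   9.]
-72 12 ['0.13', '0.09', '0.09', '0.10'] [ -1.  21. -18. -15. -53.  28.]
-72 18 ['0.19', '0.11', '0.13', '0.14'] [ -5.  23. -14. -21. -57.  36.]
-72 24 ['X0.25', '0.14', '0.18', '0.18'] [-10.  25. -10. -27. -62.  42.]
-72 30 ['X0.23', '0.18', '0.23', '0.22'] [-14.  27.  -7. -32. -67.  47.]
```

Emit:
carry_out(
  plan=[
    [-0.002,0.01,0,-0.05,0.014,0.108],
    [-0.002,0.01,0,-0.05,0.014,0.108],
    [-0.002,0.01,0,-0.05,0.014,0.108],
    [-0.002,0.01,0,-0.045,0.014,0.11],
    [-0.002,0.01,0,-0.045,0.014,0.11],
    [0,0.01,0,-0.04,0.014,0.11],
    [0,0.01,0,-0.04,0.014,0.112],
    [0,0.01,0,-0.04,0.014,0.112],
    [0,0.01,0,-0.035,0.014,0.115],
    [0,0.01,0,-0.035,0.014,0.115],
    [0,0.01,0,-0.03,0.014,0.115],
    [0,0,0,-0.03,0.01,0.115],
  ],
)

```text
time_s: 39.68
tcp_pos: [0.5082, -0.1127, 0.2795]
eef_rot: [-177.3, -18.8, -6.9]
contact_force: [-0.4, 0.5, -0.6]
gripper_width: 0.0264
```

```bash
python3 - <<'E'
from h import *
from kin import clear
s=st(); cap('wrist','w27'); print(clear(s['joints'])); E=Ro.from_euler('xyz',s['eef_rot'],degrees=True).as_matrix(); print(E[:,2])
E
```

```text
{'time_s': 39.683, 'joints': [11.679, -7.89, -29.601, 4.387, -49.623, 69.54], 'tcp_pos': [0.508, -0.113, 0.279], 'eef_rot': [-177.294, -18.848, -6.936], 'contact_force': [-0.39, 0.546, -0.574], 'moment': [-0.05, 1.042, 0.01], 'gripper_width': 0.026}
(np.float64(0.21406012077046965), np.float64(0.21173371201313718), array([0.34670629, 0.07190221, 0.62037103]), array([ 0.39077988, -0.11447314,  0.6340146 ]))
[ 0.32603041  0.0078964  -0.9453263 ]
```

View pics/w27.png

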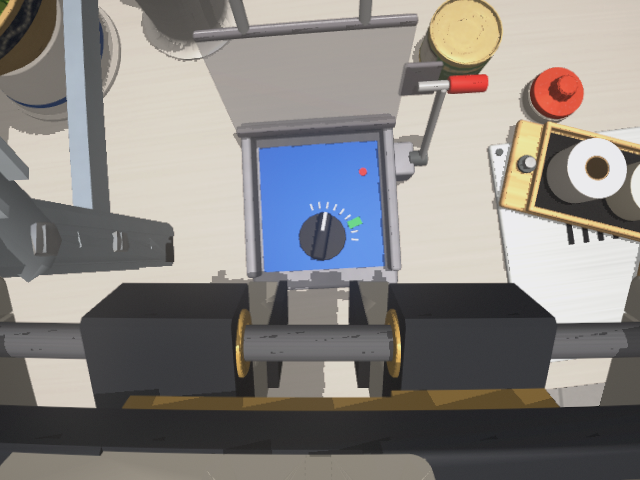

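```bash
python3 - <<'E'
from h import *
im=cv2.imread('pics/w27.png'); cv2.imwrite('pics/w27z.png',cv2.resize(im[120:285,230:410],None,fx=4,fy=3.6,interpolation=cv2.INTER_CUBIC))
E
```

```text
(no output)
```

View pics/w27z.png

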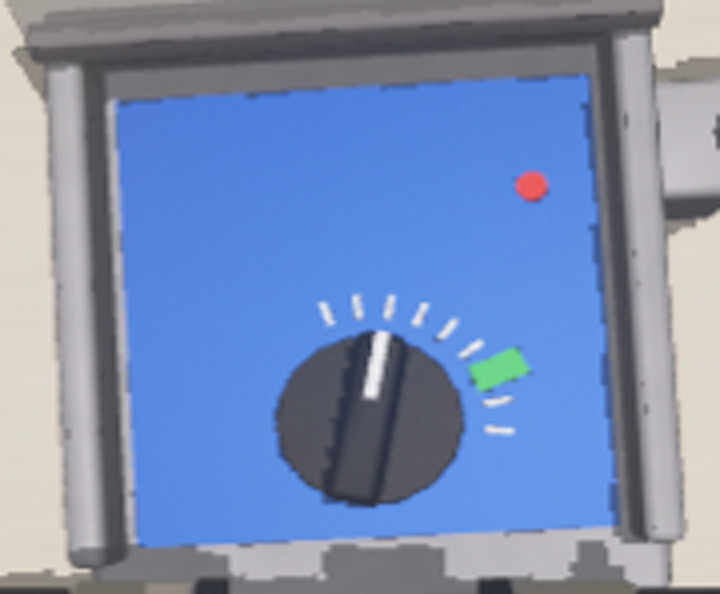

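```bash
python3 - <<'E'
from h import *
s=r.get_state()
z2=lambda x,y:(230+x/4,120+y/3.6)
a=onz('wrist',*z2(381,333),.075,s);b=onz('wrist',*z2(352,500),.075,s);c=onz('wrist',*z2(370,418),.054,s);g=onz('wrist',*z2(500,369),.046,s)
l2=onz('wrist',*z2(371,397),.075,s)
print(a,b,(a+b)/2,np.linalg.norm(a-b)); d=a-b; print('bar az',np.degrees(np.arctan2(d[1],d[0])),'line az',np.degrees(np.arctan2(*(a-l2)[[1,0]])))
print('disc',c,'green',g); 
for cc in (c,(a+b)/2): d=g-cc; print('green az',np.degrees(np.arctan2(d[1],d[0])),np.hypot(d[0],d[1]))
# box yaw from panel edges: left edge zoom (115,100)-(138,545); right (588,75)-(617,525)
for p,q in [((115,100),(138,545)),((588,75),(617,525)),]:
    P=onz('wrist',*z2(*p),.045,s);Q=onz('wrist',*z2(*q),.045,s); d=P-Q; print('edge',P.round(4),Q.round(4),np.degrees(np.arctan2(d[1],d[0])))
E
```

```text
[ 0.56764649 -0.11825559  0.075     ] [ 0.52429568 -0.10722618  0.075     ] [ 0.54597109 -0.11274088  0.075     ] 0.04473186800891497
bar az -14.274467606369635 line az -13.400660364652484
disc [ 0.54643156 -0.11299731  0.054     ] green [ 0.55751351 -0.14723296  0.046     ]
green az -72.06343629880493 0.03598456852483029
green az -71.49770531279525 0.036372119929626384
edge [ 0.6455 -0.055   0.045 ] [ 0.5163 -0.0498  0.045 ] -2.2748137356330687
edge [ 0.6399 -0.1784  0.045 ] [ 0.5107 -0.1726  0.045 ] -2.55831345132697
```

Emit:
carry_out(
  plan=[
    [0.006,0,-0.03,0.02,0.006,-0.04],
    [0.007,0,-0.033,0.02,0.006,-0.04],
    [0.007,0,-0.033,0.01,0.006,-0.03],
    [0.007,0,-0.033,0,0.006,-0.01],
    [0.006,0,-0.025,0,0.006,0],
    [0,0,0,0,0,0],
  ],
)

```text
time_s: 40.23
tcp_pos: [0.555, -0.1119, 0.1273]
eef_rot: [-174.3, -17.4, -15.3]
contact_force: [-1.4, 0.5, -0.1]
gripper_width: 0.0266
```

```bash
cat > ds.py <<'E'
from h import *
from kin import clear
s=st(); print(np.round(clear(s['joints'])[:2],3)); E=Ro.from_euler('xyz',s['eef_rot'],degrees=True).as_matrix(); print('z',E[:,2].round(3),'y az',np.degrees(np.arctan2(E[1,1],E[0,1])).round(1),'bar az', (np.degrees(np.arctan2(E[1,1],E[0,1]))+90).round(1))
p=np.array(s['tcp_pos']); print('axis at z.066',(p+E[:,2]*(.066-p[2])/E[2,2]).round(4))
E
python3 ds.py
```

```text
{'time_s': 40.233, 'joints': [9.848, 6.246, -37.649, 4.506, -28.029, 62.116], 'tcp_pos': [0.555, -0.112, 0.127], 'eef_rot': [-174.338, -17.397, -15.261], 'contact_force': [-1.354, 0.478, -0.116], 'moment': [-0.057, 1.143, 0.067], 'gripper_width': 0.027}
[0.162 0.161]
z [ 0.313  0.017 -0.95 ] y az -103.6 bar az -13.6
axis at z.066 [ 0.5752 -0.1108  0.066 ]
```

Emit:
carry_out(
  plan=[
    [-0.004,-0.0005,-0.02,0,0,0],
    [-0.004,-0.0005,-0.022,0,0,0],
    [-0.003,-0.0005,-0.012,0,0,0],
    [0,0,0,0,0,0],
  ],
)

```text
time_s: 40.57
tcp_pos: [0.5498, -0.1132, 0.074]
eef_rot: [-174.2, -17.5, -15.8]
contact_force: [-1.3, 0.0, -0.5]
gripper_width: 0.0263
```

```bash
python3 ds.py
```

```text
{'time_s': 40.567, 'joints': [9.771, 10.383, -42.902, 6.911, -18.554, 59.149], 'tcp_pos': [0.55, -0.113, 0.074], 'eef_rot': [-174.224, -17.514, -15.769], 'contact_force': [-1.268, 0.027, -0.508], 'moment': [-0.142, 1.136, -0.015], 'gripper_width': 0.026}
[0.176 0.174]
z [ 0.315  0.015 -0.949] y az -104.0 bar az -14.0
axis at z.066 [ 0.5525 -0.1131  0.066 ]
```

Emit:
carry_out(
  plan=[
    [-0.002,0,-0.01,0,0,0],
    [-0.001,0,-0.005,0,0,0],
    [0,0,0,0,0,0],
  ],
)

```text
time_s: 40.82
tcp_pos: [0.5512, -0.1129, 0.0626]
eef_rot: [-174.1, -17.8, -16.0]
contact_force: [-0.4, -0.3, 0.5]
gripper_width: 0.0266
```

```bash
python3 ds.py; python3 - <<'E'
from h import *
cap('side','s28'); cap('wrist','w28')
im=cv2.imread('pics/s28.png'); cv2.imwrite('pics/s28z.png',cv2.resize(im[130:280,220:400],None,fx=4,fy=4,interpolation=cv2.INTER_CUBIC))
E
```

```text
{'time_s': 40.817, 'joints': [9.756, 11.515, -44.225, 8.298, -15.87, 57.573], 'tcp_pos': [0.551, -0.113, 0.063], 'eef_rot': [-174.12, -17.762, -15.974], 'contact_force': [-0.409, -0.304, 0.529], 'moment': [-0.072, 1.056, -0.019], 'gripper_width': 0.027}
[0.18  0.178]
z [ 0.32   0.015 -0.947] y az -104.2 bar az -14.2
axis at z.066 [ 0.5501 -0.113   0.066 ]
```

View pics/s28z.png

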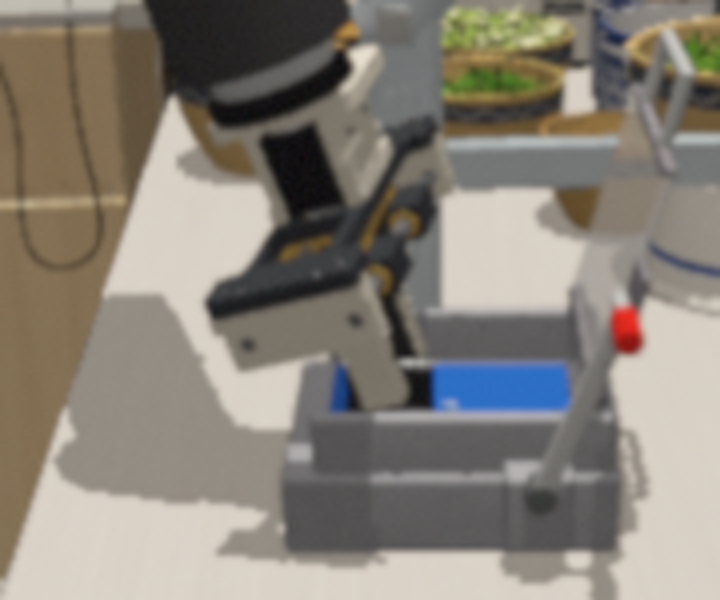

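View pics/w28.png

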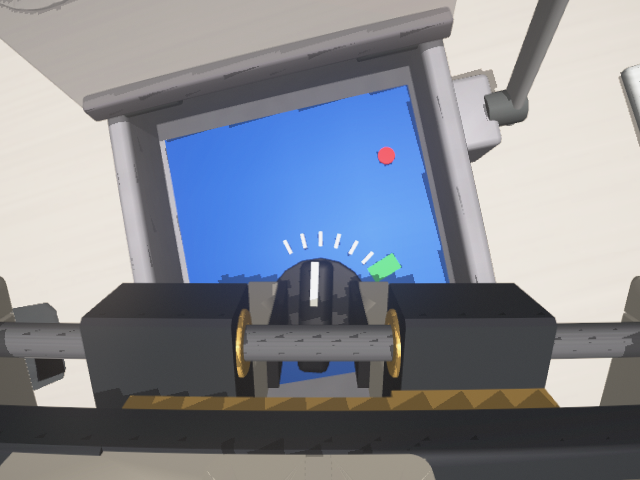

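Emit:
carry_out(
  plan=[
    [-0.005,0,-0.002,0,0,0],
    [-0.001,0,-0.001,0,0,0],
    [0,0,0,0,0,0],
  ],
)

```text
time_s: 41.17
tcp_pos: [0.5472, -0.1126, 0.0629]
eef_rot: [-174.0, -18.1, -16.0]
contact_force: [0.4, -0.2, -0.3]
gripper_width: 0.0263
```

Emit:
carry_out(
  plan=[
    [0,0,0,0,0,0],
    [0,0,0,0,0,0],
    [0,0,0,0,0,0],
    [0,0,0,0,0,0],
  ],
  fingers=1,
  force=10,
)

```text
time_s: 41.5
tcp_pos: [0.5478, -0.1106, 0.064]
eef_rot: [-173.9, -18.2, -15.9]
contact_force: [-1.8, 0.7, -1.1]
gripper_width: 0.0132
```

```bash
python3 ds.py
```

```text
{'time_s': 41.5, 'joints': [10.052, 10.925, -45.182, 8.823, -15.033, 56.841], 'tcp_pos': [0.548, -0.111, 0.064], 'eef_rot': [-173.854, -18.184, -15.948], 'contact_force': [-1.835, 0.717, -1.112], 'moment': [-0.065, 1.527, 0.099], 'gripper_width': 0.013}
[0.189 0.186]
z [ 0.328  0.018 -0.945] y az -104.0 bar az -14.0
axis at z.066 [ 0.5471 -0.1107  0.066 ]
```

Emit:
carry_out(
  plan=[
    [0,0,0,0.0135,0.004,-0.068],
    [0,0,0,0.0135,0.004,-0.068],
    [0,0,0,0.0135,0.004,-0.068],
    [0,0,0,0.0135,0.004,-0.068],
    [0,0,0,0.0135,0.004,-0.068],
    [0,0,0,0.0135,0.004,-0.068],
  ],
)

```text
time_s: 42.0
tcp_pos: [0.5478, -0.1108, 0.064]
eef_rot: [-170.3, -14.6, -41.2]
contact_force: [0.6, 0.2, -1.3]
gripper_width: 0.0143
```

```bash
python3 ds.py
```

```text
{'time_s': 42.0, 'joints': [10.979, 10.905, -48.991, 21.991, -14.411, 18.508], 'tcp_pos': [0.548, -0.111, 0.064], 'eef_rot': [-170.28, -14.64, -41.188], 'contact_force': [0.588, 0.234, -1.302], 'moment': [-0.05, 0.945, 0.062], 'gripper_width': 0.014}
[0.216 0.197]
z [ 0.299 -0.037 -0.954] y az -128.7 bar az -38.7
axis at z.066 [ 0.5471 -0.1107  0.066 ]
```

Emit:
carry_out(
  plan=[
    [0,-0.0003,0,0.012,0.007,-0.07],
    [0,-0.0003,0,0.012,0.007,-0.07],
    [0,-0.0003,0,0.012,0.007,-0.07],
    [0,-0.0003,0,0.012,0.007,-0.07],
    [0,-0.0003,0,0.012,0.007,-0.07],
    [0,0,0,0.012,0.007,-0.07],
    [0,0,0,0.012,0.007,-0.07],
  ],
)

```text
time_s: 42.58
tcp_pos: [0.5476, -0.111, 0.0639]
eef_rot: [-169.9, -8.9, -70.6]
contact_force: [1.7, -2.5, -0.8]
gripper_width: 0.0143
```

```bash
python3 ds.py; python3 - <<'E'
from h import *
cap('wrist','w29')
E
```

```text
{'time_s': 42.583, 'joints': [12.872, 12.546, -44.652, 19.822, -22.855, -10.308], 'tcp_pos': [0.548, -0.111, 0.064], 'eef_rot': [-169.871, -8.924, -70.595], 'contact_force': [1.684, -2.516, -0.811], 'moment': [-0.43, 0.476, -0.093], 'gripper_width': 0.014}
[0.182 0.16 ]
z [ 0.217 -0.086 -0.972] y az -159.0 bar az -69.0
axis at z.066 [ 0.5472 -0.1108  0.066 ]
```

View pics/w29.png

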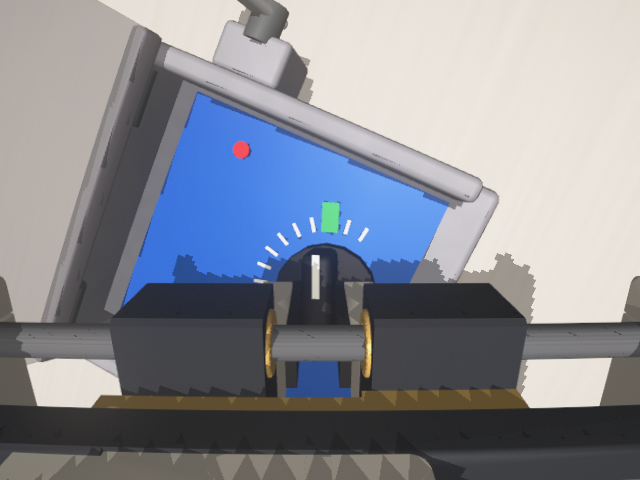

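```bash
cat > dm.py <<'E'
from h import *
import sys
s=r.get_state(); v=list(map(float,sys.argv[1:]))
a=onz('wrist',v[0],v[1],.075,s);b=onz('wrist',v[2],v[3],.075,s);g=onz('wrist',v[4],v[5],.046,s); c=np.array([.5462,-.113,0])
az=lambda d:np.degrees(np.arctan2(d[1],d[0])).round(1)
print('line',az(a-b),'tip from centre',az(a-c),'green',az(g-c),a.round(4),b.round(4),g.round(4))
E
python3 dm.py 315 256 315 298 331 217
```

```text
line -69.3 tip from centre -69.7 green -73.2 [ 0.5536 -0.133   0.075 ] [ 0.5475 -0.1169  0.075 ] [ 0.5562 -0.1462  0.046 ]
```

Emit:
carry_out(
  plan=[
    [0,0,0,0.008,0.002,-0.044],
    [0,0,0,0,0,0],
  ],
)

```text
time_s: 42.8
tcp_pos: [0.5477, -0.1111, 0.0639]
eef_rot: [-169.9, -8.4, -73.4]
contact_force: [-1.6, -0.8, 1.3]
gripper_width: 0.0143
```

Emit:
carry_out(
  plan=[
    [0,0,0,0,0,0],
    [0,0,0,0,0,0],
    [0,0,0,0,0,0],
    [-0.003,0,0.012,0,0,0],
    [-0.008,0,0.03,0,0,0],
    [-0.012,0,0.035,0,0,0],
    [-0.02,-0.01,0.035,0,-0.03,0],
    [-0.02,-0.02,0.03,0,-0.03,0],
    [-0.02,-0.02,0.02,0,-0.03,0],
    [0,0,0,0,0,0],
  ],
  fingers=0.3,
)

```text
time_s: 43.63
tcp_pos: [0.4607, -0.1622, 0.2304]
eef_rot: [-164.9, -10.2, -73.1]
contact_force: [-0.2, -0.1, -1.4]
gripper_width: 0.031
```

```bash
python3 ds.py; python3 - <<'E'
from h import *
cap('wrist','w30')
E
```

```text
{'time_s': 43.633, 'joints': [10.103, -9.461, -40.037, 11.621, -43.703, 0.842], 'tcp_pos': [0.461, -0.162, 0.23], 'eef_rot': [-164.945, -10.207, -73.099], 'contact_force': [-0.233, -0.073, -1.39], 'moment': [0.373, 1.075, 0.026], 'gripper_width': 0.031}
[0.261 0.259]
z [ 0.298 -0.088 -0.95 ] y az -160.4 bar az -70.4
axis at z.066 [ 0.5122 -0.1774  0.066 ]
```

View pics/w30.png

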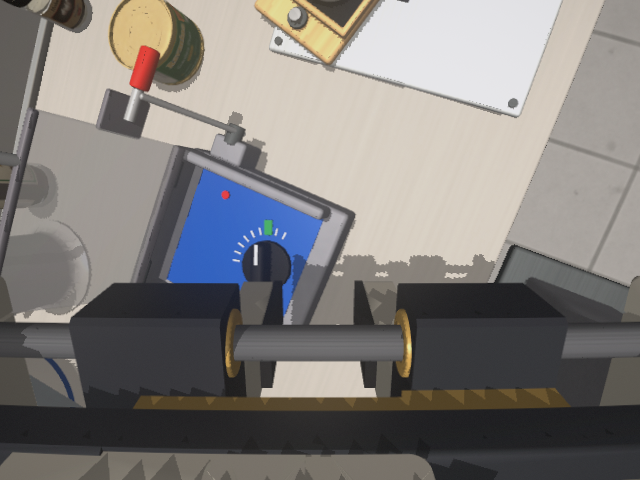

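```bash
python3 - <<'E'
from h import *
im=cv2.imread('pics/w30.png'); cv2.imwrite('pics/w30z.png',cv2.resize(im[205:300,215:315],None,fx=7,fy=6,interpolation=cv2.INTER_CUBIC))
E
```

```text
(no output)
```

View pics/w30z.png

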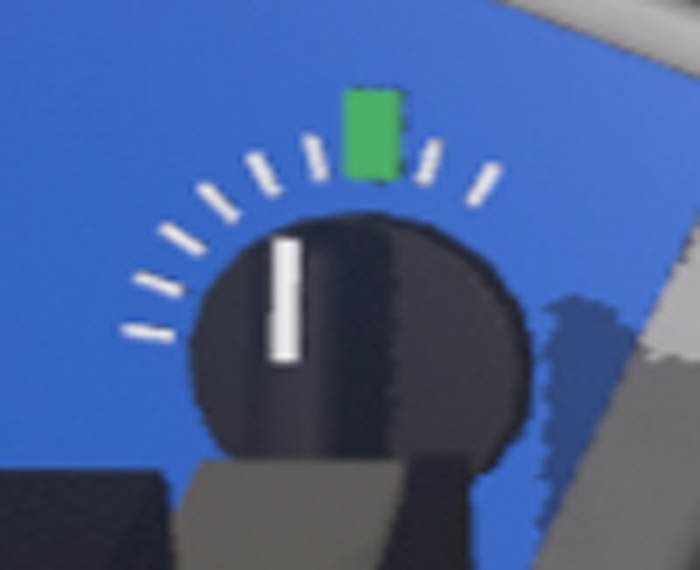

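```bash
python3 dm.py 256 245 255.7 265 268.1 227.5; python3 - <<'E'
from h import *
s=r.get_state(); a=onz('wrist',215+372/7,220,.046,s);b=onz('wrist',215+374/7,235,.046,s);d=a-b;print(np.degrees(np.arctan2(d[1],d[0])))
E
```

```text
line -72.3 tip from centre -72.9 green -71.6 [ 0.5524 -0.1332  0.075 ] [ 0.547  -0.1164  0.075 ] [ 0.557  -0.1453  0.046 ]
-69.92039807586856
```

```bash
python3 - <<'E'
from h import *
s=r.get_state(); E=Ro.from_euler('xyz',s['eef_rot'],degrees=True); T=Ro.from_euler('xyz',[-163.7,-1.0,-92.9],degrees=True)
print((T*E.inv()).as_rotvec(), T.as_matrix()[:,2])
E
```

```text
[ 0.16272748 -0.00261547 -0.34240431] [ 0.2794598  -0.03092921 -0.95965911]
```

Emit:
carry_out(
  plan=[
    [0.018,-0.012,0.01,0.027,0,-0.057],
    [0.025,-0.014,0.01,0.027,0,-0.057],
    [0.025,-0.014,0.008,0.027,0,-0.057],
    [0.025,-0.014,0.005,0.027,0,-0.057],
    [0.025,-0.013,0,0.027,0,-0.057],
    [0.025,-0.01,0,0.027,0,-0.057],
    [0,0,0,0,0,0],
  ],
  fingers=0.2,
)

```text
time_s: 44.27
tcp_pos: [0.6099, -0.2426, 0.2606]
eef_rot: [-163.7, -0.7, -93.4]
contact_force: [1.0, 0.6, 0.6]
gripper_width: 0.0348
```

```bash
python3 prop.py 0 0; python3 - <<'E'
from h import *
s=st(); cap('wrist','w31'); print(proj('wrist',[.65,-.234,.1457],s))
E
```

```text
th 1.543 rad 0.2222 peg [ 0.6065 -0.2423  0.2721] F [1.  0.6 0.6] w 0.0348 tilt 16.3 clear [0.136 0.136]
{'time_s': 44.267, 'joints': [-4.507, 8.59, -13.118, 0.409, -52.01, 0.994], 'tcp_pos': [0.61, -0.243, 0.261], 'eef_rot': [-163.728, -0.659, -93.401], 'contact_force': [0.956, 0.566, 0.599], 'moment': [0.124, 0.767, -0.059], 'gripper_width': 0.035}
[308.29097171 245.75868431]
```

View pics/w31.png

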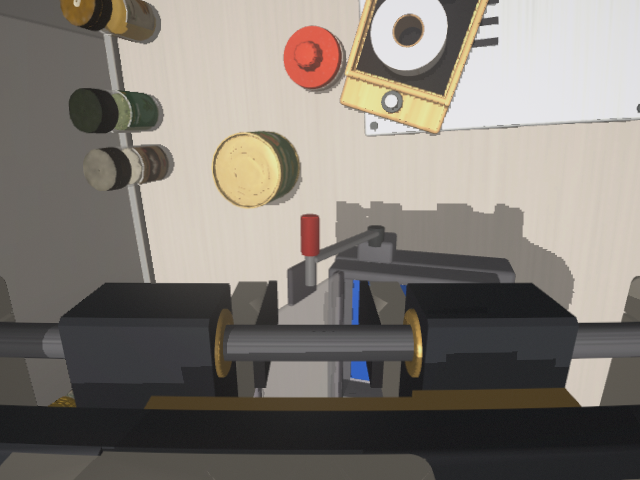

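Emit:
carry_out(
  plan=[
    [0.01,0,-0.02,0,0,0],
    [0.009,-0.001,-0.028,0,0,0],
    [0.008,-0.001,-0.028,0,0,0],
    [0.006,-0.001,-0.02,0,0,0],
    [0,0,0,0,0,0],
  ],
)

```text
time_s: 44.73
tcp_pos: [0.6409, -0.2441, 0.1574]
eef_rot: [-164.0, -0.8, -93.0]
contact_force: [-0.2, -0.2, -0.8]
gripper_width: 0.0351
```

```bash
python3 prop.py 0 0; python3 - <<'E'
from h import *
s=st(); cap('side','s32')
im=cv2.imread('pics/s32.png'); cv2.imwrite('pics/s32z.png',cv2.resize(im[100:280,250:420],None,fx=4,fy=3.3,interpolation=cv2.INTER_CUBIC))
E
```

```text
th 1.777 rad 0.1215 peg [ 0.6376 -0.2438  0.169 ] F [-0.2 -0.2 -0.8] w 0.0351 tilt 16.0 clear [0.132 0.132]
{'time_s': 44.733, 'joints': [-4.383, 16.083, -17.713, 0.622, -40.143, 1.09], 'tcp_pos': [0.641, -0.244, 0.157], 'eef_rot': [-163.953, -0.819, -92.989], 'contact_force': [-0.157, -0.212, -0.788], 'moment': [0.21, 1.021, 0.006], 'gripper_width': 0.035}
```

View pics/s32z.png

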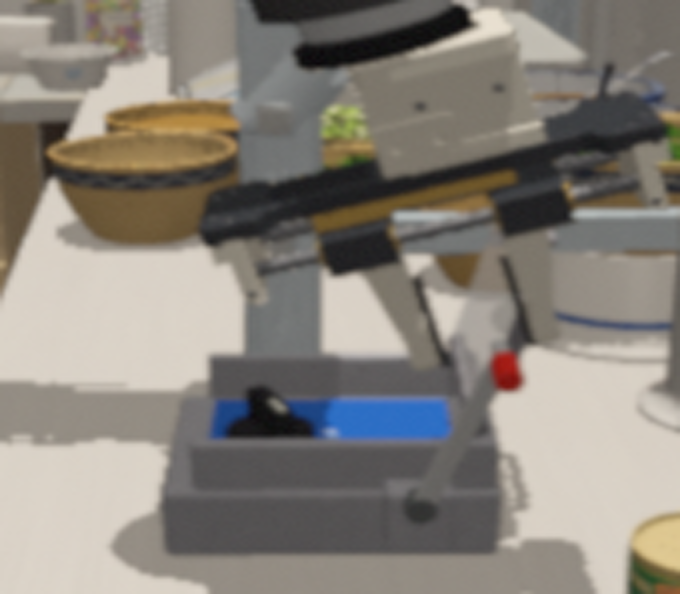

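Emit:
carry_out(
  plan=[
    [0.009,0,-0.004,0,0,0],
    [0.003,-0.001,-0.011,0,0,0],
    [0.001,0,-0.009,0,0,0],
    [0,0,0,0,0,0],
  ],
)

```text
time_s: 45.12
tcp_pos: [0.6562, -0.2447, 0.1381]
eef_rot: [-163.6, -0.9, -92.8]
contact_force: [-0.6, 0.0, 0.1]
gripper_width: 0.0354
```

Emit:
carry_out(
  plan=[
    [0,0,0,0,0,0],
    [0,0,0,0,0,0],
    [0,0,0,0,0,0],
    [0,0,0,0,0,0],
  ],
  fingers=1,
  force=20,
)

```text
time_s: 45.45
tcp_pos: [0.6528, -0.2446, 0.1377]
eef_rot: [-163.9, -0.9, -92.8]
contact_force: [-11.7, 1.2, 0.1]
gripper_width: 0.0138
```

```bash
python3 prop.py 14 -.06
```

```text
th 1.926 rad 0.1058 peg [ 0.6495 -0.2442  0.1492] F [-11.7   1.2   0.1] w 0.0138 tilt 16.1 clear [0.132 0.133]
[-0.0075, 0.0041, -0.0035]
[-0.0058, 0.0003, 0.0016]
[-0.0059, 0.0003, 0.0012]
[-0.0059, 0.0003, 0.0009]
[-0.006, 0.0003, 0.0005]
[-0.006, 0.0003, 0.0001]
[-0.006, 0.0003, -0.0002]
[-0.006, 0.0003, -0.0006]
[-0.0059, 0.0003, -0.0009]
[-0.0059, 0.0003, -0.0013]
[-0.0058, 0.0003, -0.0016]
[-0.0057, 0.0003, -0.002]
[-0.0055, 0.0003, -0.0023]
[-0.0054, 0.0003, -0.0026]
```

Emit:
carry_out(
  plan=[
    [-0.005,0,0.0018,0,0,0],
    [-0.006,0,0.0014,0,0,0],
    [-0.006,0,0.001,0,0,0],
    [-0.006,0,0.0008,0,0,0],
    [-0.006,0,0.0004,0,0,0],
    [-0.006,0,0,0,0,0],
    [-0.006,0,-0.0004,0,0,0],
    [-0.006,0,-0.0008,0,0,0],
    [-0.006,0,-0.001,0,0,0],
  ],
)

```text
time_s: 46.2
tcp_pos: [0.6023, -0.2421, 0.1466]
eef_rot: [-162.9, -0.8, -92.7]
contact_force: [3.5, 3.2, -3.4]
gripper_width: 0.0132
```

```bash
python3 prop.py 14 -.06
```

```text
th 1.442 rad 0.109 peg [ 0.5988 -0.2418  0.1581] F [ 3.5  3.2 -3.4] w 0.0132 tilt 17.1 clear [0.139 0.139]
[-0.0046, 0.0042, -0.0099]
[-0.0058, 0.0003, -0.0013]
[-0.0058, 0.0003, -0.0017]
[-0.0056, 0.0003, -0.002]
[-0.0055, 0.0003, -0.0023]
[-0.0054, 0.0003, -0.0027]
[-0.0052, 0.0003, -0.003]
[-0.005, 0.0003, -0.0033]
[-0.0048, 0.0003, -0.0036]
[-0.0046, 0.0002, -0.0039]
[-0.0043, 0.0002, -0.0041]
[-0.0041, 0.0002, -0.0044]
[-0.0038, 0.0002, -0.0046]
[-0.0035, 0.0002, -0.0048]
```

Emit:
carry_out(
  plan=[
    [-0.005,0,-0.0035,0,0,0],
    [-0.0056,0,-0.0025,0,0,0],
    [-0.0056,0,-0.0025,0,0,0],
    [-0.0055,0,-0.0027,0,0,0],
    [-0.0054,0,-0.003,0,0,0],
    [-0.0053,0,-0.003,0,0,0],
    [-0.0051,0,-0.0033,0,0,0],
    [-0.005,0,-0.0036,0,0,0],
    [-0.0047,0,-0.0038,0,0,0],
  ],
)

```text
time_s: 46.95
tcp_pos: [0.5665, -0.2404, 0.1365]
eef_rot: [-160.5, -1.0, -92.3]
contact_force: [1.0, 6.2, 7.6]
gripper_width: 0.0132
```

```bash
python3 prop.py 14 -.06; python3 - <<'E'
from h import *
cap('side','s33')
im=cv2.imread('pics/s33.png'); cv2.imwrite('pics/s33z.png',cv2.resize(im[100:280,220:420],None,fx=3.6,fy=3.3,interpolation=cv2.INTER_CUBIC))
E
```

```text
th 1.095 rad 0.11 peg [ 0.5625 -0.24    0.1478] F [1.  6.2 7.6] w 0.0132 tilt 19.6 clear [0.162 0.162]
[-0.0005, 0.0041, -0.0118]
[-0.0051, 0.0003, -0.0032]
[-0.0049, 0.0003, -0.0035]
[-0.0046, 0.0002, -0.0038]
[-0.0044, 0.0002, -0.0041]
[-0.0041, 0.0002, -0.0043]
[-0.0039, 0.0002, -0.0046]
[-0.0036, 0.0002, -0.0048]
[-0.0033, 0.0002, -0.005]
[-0.003, 0.0002, -0.0052]
[-0.0027, 0.0001, -0.0054]
[-0.0024, 0.0001, -0.0055]
[-0.002, 0.0001, -0.0056]
[-0.0017, 0.0001, -0.0058]
```

View pics/s33z.png

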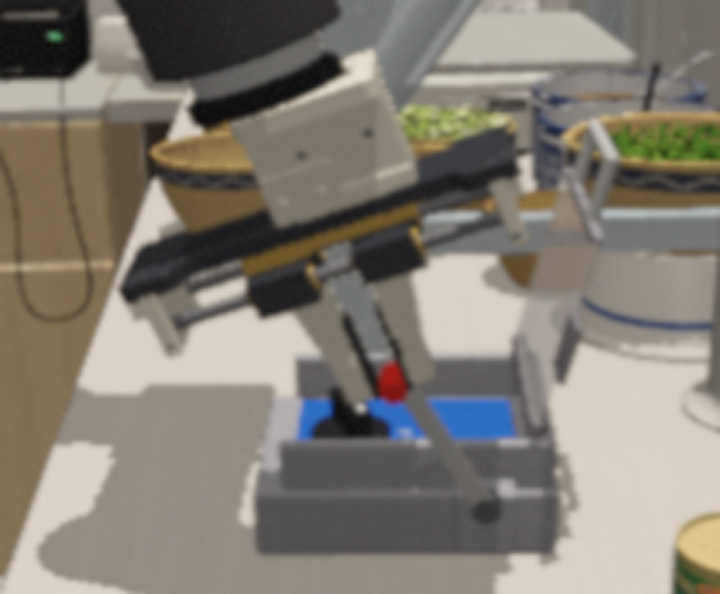

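Emit:
carry_out(
  plan=[
    [-0.003,0,-0.006,0,0.005,0],
    [-0.0045,0,-0.0045,0,0.005,0],
    [-0.0045,0,-0.0045,0,0.005,0],
    [-0.0043,0,-0.0047,0,0.005,0],
    [-0.004,0,-0.005,0,0.005,0],
    [-0.004,0,-0.005,0,0,0],
    [-0.0036,0,-0.0052,0,0,0],
    [-0.0034,0,-0.0054,0,0,0],
    [-0.003,0,-0.0055,0,0,0],
  ],
)

```text
time_s: 47.75
tcp_pos: [0.5378, -0.2392, 0.109]
eef_rot: [-159.9, -1.3, -92.0]
contact_force: [-4.0, 5.5, 8.4]
gripper_width: 0.0132
```

```bash
python3 prop.py 8 -.06
```

```text
th 0.726 rad 0.1059 peg [ 0.5337 -0.2388  0.1203] F [-4.   5.5  8.4] w 0.0132 tilt 20.1 clear [0.182 0.182]
[0.0008, 0.0043, -0.0085]
[-0.0036, 0.0002, -0.0048]
[-0.0033, 0.0002, -0.005]
[-0.003, 0.0002, -0.0052]
[-0.0026, 0.0001, -0.0054]
[-0.0023, 0.0001, -0.0055]
[-0.002, 0.0001, -0.0057]
[-0.0016, 0.0001, -0.0058]
```

Emit:
carry_out(
  plan=[
    [-0.002,0,-0.006,0,0.004,0],
    [-0.003,0,-0.0055,0,0.004,0],
    [-0.003,0,-0.0055,0,0.004,0],
    [-0.0028,0,-0.0056,0,0.004,0],
    [-0.0025,0,-0.0057,0,0,0],
    [-0.0022,0,-0.0058,0,0,0],
    [-0.002,0,-0.0058,0,0,0],
    [-0.0016,0,-0.0058,0,0,0],
    [-0.001,0,-0.0058,0,0,0],
    [0,0,0,0,0,0],
  ],
)

```text
time_s: 48.58
tcp_pos: [0.517, -0.2381, 0.0672]
eef_rot: [-159.8, -1.4, -91.9]
contact_force: [4.5, 4.3, -3.3]
gripper_width: 0.0133
```

```bash
python3 prop.py 4 -.06;  python3 - <<'E'
from h import *
cap('side','s34')
im=cv2.imread('pics/s34.png'); cv2.imwrite('pics/s34z.png',cv2.resize(im[100:280,220:420],None,fx=3.6,fy=3.3,interpolation=cv2.INTER_CUBIC))
E
```

```text
th 0.277 rad 0.1041 peg [ 0.5128 -0.2377  0.0785] F [ 4.5  4.3 -3.3] w 0.0133 tilt 20.3 clear [0.198 0.198]
[0.0027, 0.0042, -0.0069]
[-0.0011, 0.0001, -0.0059]
[-0.0008, 0.0, -0.006]
[-0.0004, 0.0, -0.006]
```

View pics/s34z.png

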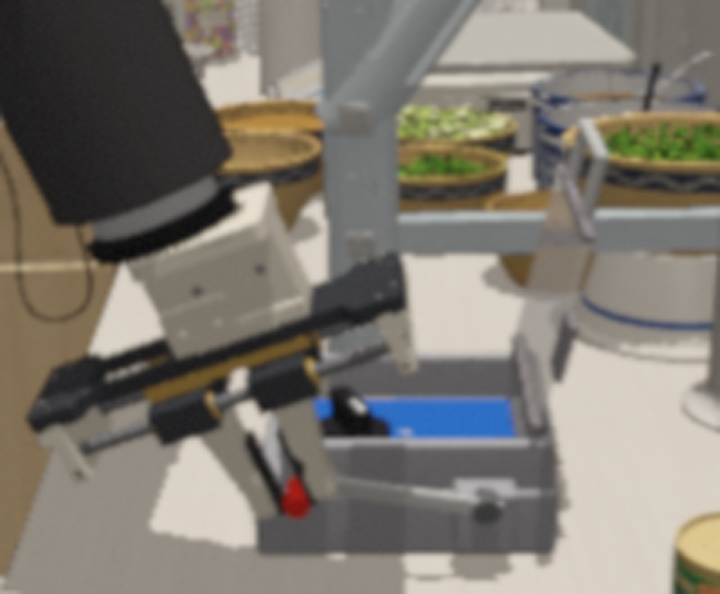

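Emit:
carry_out(
  plan=[
    [0,0,0,0,0,0],
    [0,0,0,0,0,0],
    [0,0,0,0,0,0],
    [-0.005,0,0.015,0,0,0],
    [-0.01,0,0.03,0,0,0],
    [-0.015,0,0.035,0,0,0],
    [-0.025,0,0.03,0,0,0],
    [-0.03,0,0.02,0,0,0],
    [-0.03,0,0.02,0,0.03,0],
    [0,0,0,0,0,0],
  ],
  fingers=0.3,
)

```text
time_s: 49.47
tcp_pos: [0.3907, -0.24, 0.2224]
eef_rot: [-162.1, -1.7, -91.8]
contact_force: [0.4, -0.5, -1.0]
gripper_width: 0.0307
```

```bash
python3 - <<'E'
from h import *
st(); cap('side','s35'); cap('wrist','w35')
im=cv2.imread('pics/s35.png'); cv2.imwrite('pics/s35z.png',cv2.resize(im[100:280,220:420],None,fx=3.6,fy=3.3,interpolation=cv2.INTER_CUBIC))
E
```

```text
{'time_s': 49.467, 'joints': [-6.796, -10.985, -37.569, 0.061, -45.488, 5.247], 'tcp_pos': [0.391, -0.24, 0.222], 'eef_rot': [-162.147, -1.667, -91.776], 'contact_force': [0.375, -0.48, -0.995], 'moment': [0.165, 0.76, 0.002], 'gripper_width': 0.031}
```

View pics/s35z.png

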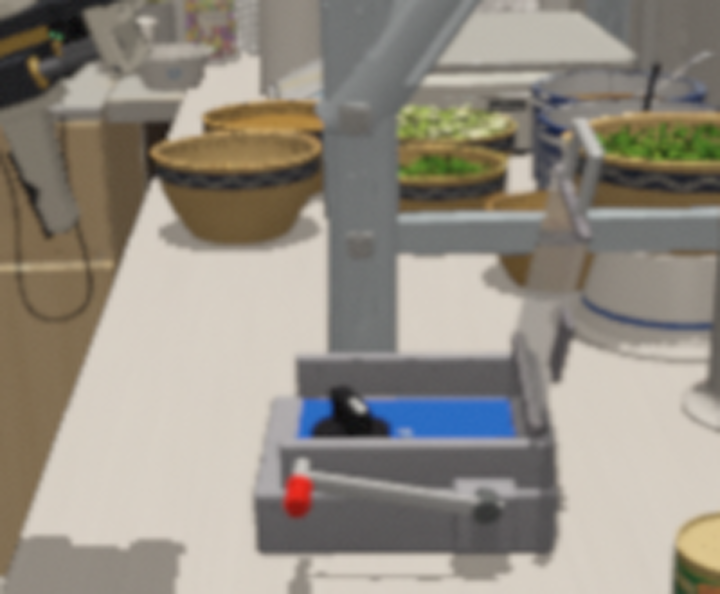

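View pics/w35.png

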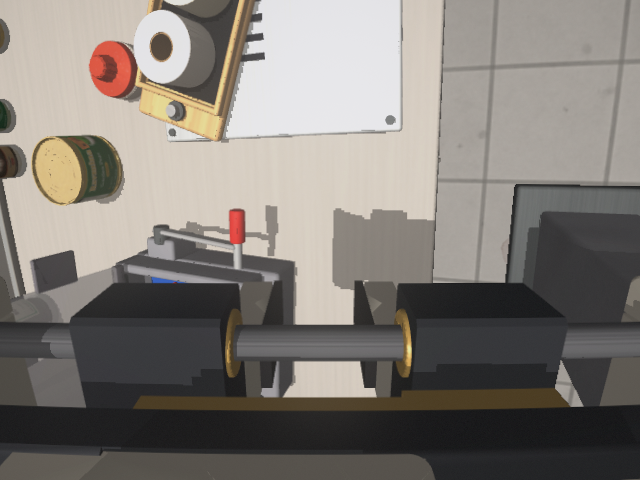

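```bash
python3 - <<'E'
from h import *
for i in range(320): r.capture('side')
st(); cap('side','s36')
im=cv2.imread('pics/s36.png'); cv2.imwrite('pics/s36z.png',cv2.resize(im[150:420,200:420],None,fx=3.2,fy=2.2,interpolation=cv2.INTER_CUBIC))
E
```

```text
Still running in the background as job /tmp/bash_jobs.1000/faf2fa1f7c5a (pid 3632). You'll get a notice when it ends.
```

Edit , replacing
```

```
with
```

```

```bash
cat /tmp/bash_jobs.1000/faf2fa1f7c5a/stdout
```

```text
{'time_s': 65.567, 'joints': [-6.713, -10.367, -37.68, -0.02, -45.056, 5.218], 'tcp_pos': [0.393, -0.239, 0.218], 'eef_rot': [-162.436, -1.561, -91.748], 'contact_force': [-0.007, 0.006, 0.367], 'moment': [0.209, 0.944, -0.014], 'gripper_width': 0.031}
```

View pics/s36z.png

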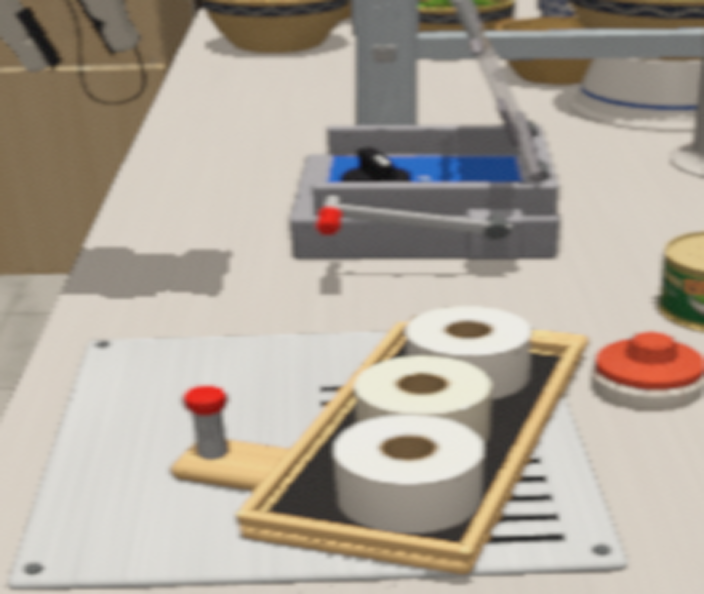

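Emit:
carry_out(
  plan=[
    [0.012,0.015,0.01,0,0,0],
    [0.012,0.016,0.01,0,0,0],
    [0.012,0.016,0.01,0,0,0],
    [0.012,0.016,0.01,0,0.01,0],
    [0.012,0.016,0.01,0,0.01,0],
    [0.012,0.014,0.005,0,0.01,0],
    [0.012,0.012,0,0,0.01,0],
    [0.01,0,0,0,0.01,0],
    [0,0,0,0,0,0],
    [0,0,0,0,0,0],
    [0,0,0,0,0,0],
    [0,0,0,0,0,0],
  ],
  fingers=1,
)

```text
time_s: 66.62
tcp_pos: [0.489, -0.1289, 0.275]
eef_rot: [-165.4, -1.6, -91.8]
contact_force: [-0.7, 0.4, -0.6]
gripper_width: 0.0007
```

Emit:
carry_out(
  plan=[
    [0,0,0,0,0,0],
    [0,0,0,0,0,0],
    [0,0,0,0,0,0],
    [0,0,0,0,0,0],
    [0,0,0,0,0,0],
    [0,0,0,0,0,0],
    [0,0,0,0,0,0],
    [0,0,0,0,0,0],
    [0,0,0,0,0,0],
    [0,0,0,0,0,0],
    [0,0,0,0,0,0],
    [0,0,0,0,0,0],
  ],
)

```text
time_s: 67.62
tcp_pos: [0.4869, -0.1304, 0.2753]
eef_rot: [-165.3, -1.6, -92.0]
contact_force: [-0.0, 0.2, 0.6]
gripper_width: 0.0003
```

Emit:
carry_out(
  plan=[
    [0,0,0,0,0,0],
    [0,0,0,0,0,0],
    [0,0,0,0,0,0],
    [0,0,0,0,0,0],
    [0,0,0,0,0,0],
    [0,0,0,0,0,0],
    [0,0,0,0,0,0],
    [0,0,0,0,0,0],
    [0,0,0,0,0,0],
    [0,0,0,0,0,0],
    [0,0,0,0,0,0],
    [0,0,0,0,0,0],
  ],
)

```text
time_s: 68.62
tcp_pos: [0.487, -0.1303, 0.2752]
eef_rot: [-165.3, -1.6, -92.0]
contact_force: [-0.4, 0.1, 0.2]
gripper_width: 0.0006
```

Emit:
carry_out(
  plan=[
    [0,0,0,0,0,0],
    [0,0,0,0,0,0],
    [0,0,0,0,0,0],
    [0,0,0,0,0,0],
    [0,0,0,0,0,0],
    [0,0,0,0,0,0],
    [0,0,0,0,0,0],
    [0,0,0,0,0,0],
    [0,0,0,0,0,0],
    [0,0,0,0,0,0],
    [0,0,0,0,0,0],
    [0,0,0,0,0,0],
  ],
)

```text
time_s: 69.62
tcp_pos: [0.487, -0.1303, 0.2752]
eef_rot: [-165.3, -1.6, -92.0]
contact_force: [-0.1, 1.1, -0.8]
gripper_width: 0.0006
```

Emit:
carry_out(
  plan=[
    [0,0,0,0,0,0],
    [0,0,0,0,0,0],
    [0,0,0,0,0,0],
    [0,0,0,0,0,0],
    [0,0,0,0,0,0],
    [0,0,0,0,0,0],
    [0,0,0,0,0,0],
    [0,0,0,0,0,0],
    [0,0,0,0,0,0],
    [0,0,0,0,0,0],
    [0,0,0,0,0,0],
    [0,0,0,0,0,0],
  ],
)

```text
time_s: 70.62
tcp_pos: [0.487, -0.1303, 0.2752]
eef_rot: [-165.3, -1.6, -92.0]
contact_force: [-0.2, -0.9, -0.3]
gripper_width: 0.0005
```

```bash
python3 - <<'E'
from h import *
st(); cap('side','s37'); cap('wrist','w37')
im=cv2.imread('pics/s37.png'); cv2.imwrite('pics/s37z.png',cv2.resize(im[100:280,220:420],None,fx=3.6,fy=3.3,interpolation=cv2.INTER_CUBIC))
E
```

```text
{'time_s': 70.617, 'joints': [11.212, -7.253, -29.191, 5.94, -54.255, -15.857], 'tcp_pos': [0.487, -0.13, 0.275], 'eef_rot': [-165.34, -1.601, -91.962], 'contact_force': [-0.217, -0.915, -0.339], 'moment': [0.216, 0.822, -0.019], 'gripper_width': 0.001}
```

View pics/s37z.png

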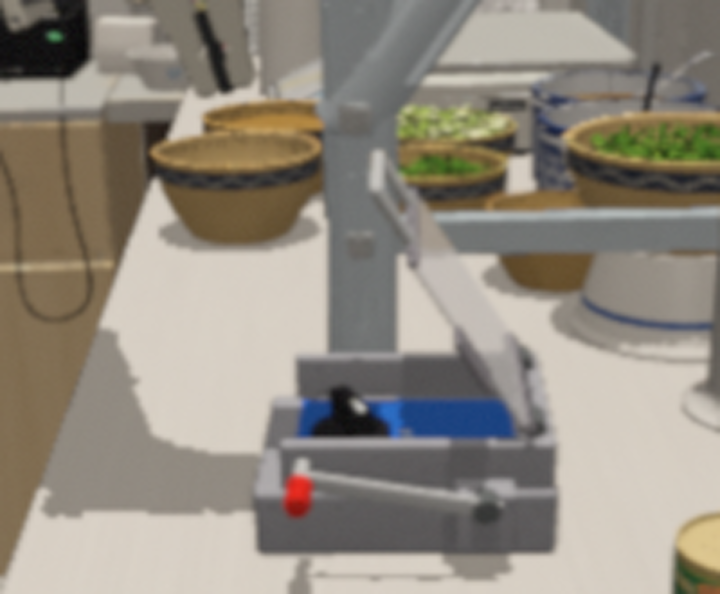

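Emit:
carry_out(
  plan=[
    [0,0,0,0,0,0],
    [0,0,0,0,0,0],
    [0,0,0,0,0,0],
    [0,0,0,0,0,0],
    [0,0,0,0,0,0],
    [0,0,0,0,0,0],
    [0,0,0,0,0,0],
    [0,0,0,0,0,0],
    [0,0,0,0,0,0],
    [0,0,0,0,0,0],
    [0,0,0,0,0,0],
    [0,0,0,0,0,0],
  ],
)

```text
time_s: 71.72
tcp_pos: [0.4869, -0.1303, 0.2752]
eef_rot: [-165.3, -1.6, -92.0]
contact_force: [0.7, -0.4, 0.4]
gripper_width: 0.0005
```

Emit:
carry_out(
  plan=[
    [0,0,0,0,0,0],
    [0,0,0,0,0,0],
    [0,0,0,0,0,0],
    [0,0,0,0,0,0],
    [0,0,0,0,0,0],
    [0,0,0,0,0,0],
    [0,0,0,0,0,0],
    [0,0,0,0,0,0],
    [0,0,0,0,0,0],
    [0,0,0,0,0,0],
    [0,0,0,0,0,0],
    [0,0,0,0,0,0],
  ],
)

```text
time_s: 72.72
tcp_pos: [0.487, -0.1303, 0.2752]
eef_rot: [-165.3, -1.6, -92.0]
contact_force: [-0.4, 1.2, -0.8]
gripper_width: 0.0008
```

Emit:
carry_out(
  plan=[
    [0,0,0,0,0,0],
    [0,0,0,0,0,0],
    [0,0,0,0,0,0],
    [0,0,0,0,0,0],
    [0,0,0,0,0,0],
    [0,0,0,0,0,0],
    [0,0,0,0,0,0],
    [0,0,0,0,0,0],
    [0,0,0,0,0,0],
    [0,0,0,0,0,0],
    [0,0,0,0,0,0],
    [0,0,0,0,0,0],
  ],
)

```text
time_s: 73.72
tcp_pos: [0.487, -0.1303, 0.2752]
eef_rot: [-165.3, -1.6, -92.0]
contact_force: [-0.0, -0.1, 0.4]
gripper_width: 0.0004
```

Emit:
carry_out(
  plan=[
    [0,0,0,0,0,0],
    [0,0,0,0,0,0],
    [0,0,0,0,0,0],
    [0,0,0,0,0,0],
    [0,0,0,0,0,0],
    [0,0,0,0,0,0],
    [0,0,0,0,0,0],
    [0,0,0,0,0,0],
    [0,0,0,0,0,0],
    [0,0,0,0,0,0],
    [0,0,0,0,0,0],
    [0,0,0,0,0,0],
  ],
)

```text
time_s: 74.72
tcp_pos: [0.487, -0.1303, 0.2752]
eef_rot: [-165.3, -1.6, -92.0]
contact_force: [-0.2, 0.4, 0.0]
gripper_width: 0.0004
```

Emit:
carry_out(
  plan=[
    [0,0,0,0,0,0],
    [0,0,0,0,0,0],
    [0,0,0,0,0,0],
    [0,0,0,0,0,0],
    [0,0,0,0,0,0],
    [0,0,0,0,0,0],
    [0,0,0,0,0,0],
    [0,0,0,0,0,0],
    [0,0,0,0,0,0],
    [0,0,0,0,0,0],
    [0,0,0,0,0,0],
    [0,0,0,0,0,0],
  ],
)

```text
time_s: 75.72
tcp_pos: [0.487, -0.1303, 0.2752]
eef_rot: [-165.3, -1.6, -92.0]
contact_force: [0.6, 0.3, 0.4]
gripper_width: 0.0004
```

Emit:
carry_out(
  plan=[
    [0,0,0,0,0,0],
    [0,0,0,0,0,0],
    [0,0,0,0,0,0],
    [0,0,0,0,0,0],
    [0,0,0,0,0,0],
    [0,0,0,0,0,0],
    [0,0,0,0,0,0],
    [0,0,0,0,0,0],
    [0,0,0,0,0,0],
    [0,0,0,0,0,0],
    [0,0,0,0,0,0],
    [0,0,0,0,0,0],
  ],
)

```text
time_s: 76.72
tcp_pos: [0.487, -0.1303, 0.2752]
eef_rot: [-165.3, -1.6, -92.0]
contact_force: [0.6, 0.6, -0.4]
gripper_width: 0.0006
```

Emit:
carry_out(
  plan=[
    [0,0,0,0,0,0],
    [0,0,0,0,0,0],
    [0,0,0,0,0,0],
    [0,0,0,0,0,0],
    [0,0,0,0,0,0],
    [0,0,0,0,0,0],
    [0,0,0,0,0,0],
    [0,0,0,0,0,0],
    [0,0,0,0,0,0],
    [0,0,0,0,0,0],
    [0,0,0,0,0,0],
    [0,0,0,0,0,0],
  ],
)

```text
time_s: 77.72
tcp_pos: [0.487, -0.1303, 0.2752]
eef_rot: [-165.3, -1.6, -92.0]
contact_force: [-0.4, -0.6, -0.1]
gripper_width: 0.0004
```

```bash
python3 - <<'E'
from h import *
print(r.get_state()['time_s']); cap('side','s38')
im=cv2.imread('pics/s38.png'); cv2.imwrite('pics/s38z.png',cv2.resize(im[100:280,220:420],None,fx=3.6,fy=3.3,interpolation=cv2.INTER_CUBIC))
E
```

```text
77.7167
```

View pics/s38z.png

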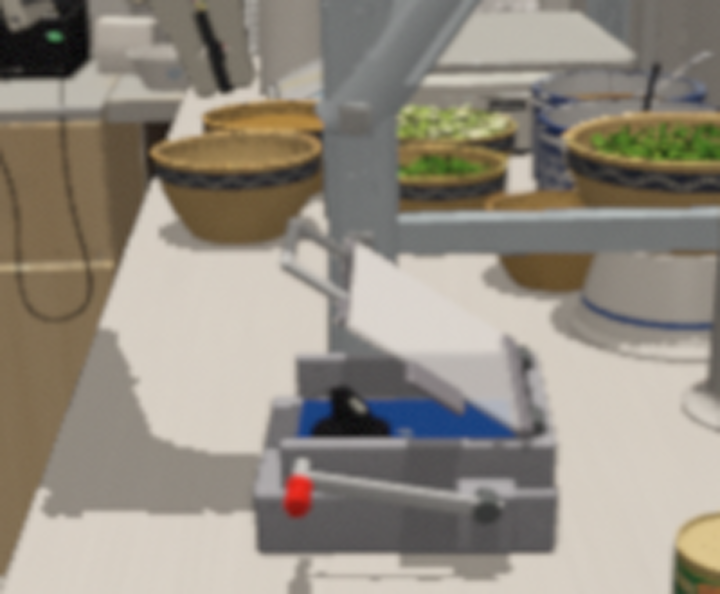

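Emit:
carry_out(
  plan=[
    [0.003,0,-0.02,0,0,0],
    [0.003,0,-0.025,0,0,0],
    [0.003,0,-0.025,0,0,0],
    [0,0,-0.015,0,0,0],
    [0,0,-0.008,0,0,0],
    [0,0,-0.007,0,0,0],
    [0,0,-0.007,0,0,0],
    [-0.001,0,-0.007,0,0,0],
    [-0.002,0,-0.007,0,0,0],
  ],
)

```text
time_s: 78.52
tcp_pos: [0.4856, -0.1309, 0.1504]
eef_rot: [-165.9, -1.6, -92.1]
contact_force: [-13.1, 16.8, 12.9]
gripper_width: 0.0005
```

```bash
python3 - <<'E'
from h import *
print(r.get_state()['time_s']); cap('side','s39')
im=cv2.imread('pics/s39.png'); cv2.imwrite('pics/s39z.png',cv2.resize(im[100:280,220:420],None,fx=3.6,fy=3.3,interpolation=cv2.INTER_CUBIC))
E
```

```text
78.5167
```

View pics/s39z.png

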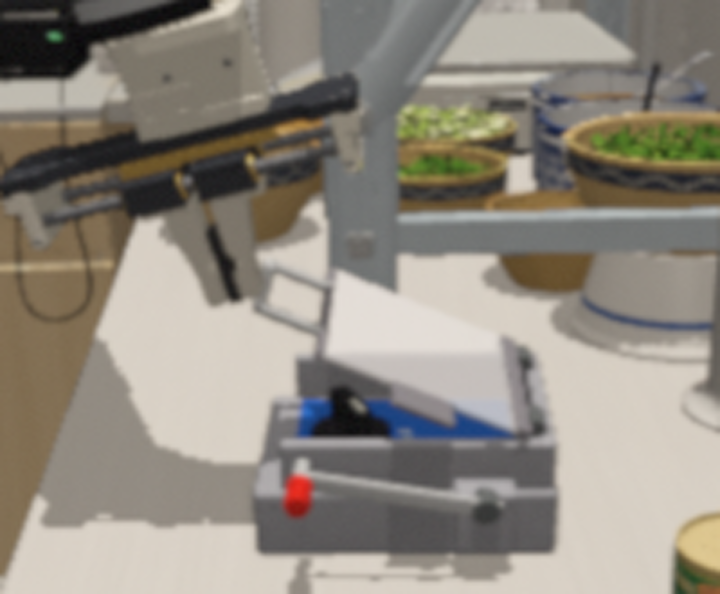

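Emit:
carry_out(
  plan=[
    [-0.005,0,0.02,0,0,0],
    [0,0,0.03,0,0,0],
    [0.015,0,0.01,0,0,0],
    [0.018,0,0,0,0,0],
    [0,0,0,0,0,0],
  ],
)

```text
time_s: 78.98
tcp_pos: [0.5117, -0.1308, 0.2121]
eef_rot: [-165.9, -1.6, -92.1]
contact_force: [0.2, 0.3, 0.3]
gripper_width: 0.0
```

Emit:
carry_out(
  plan=[
    [-0.002,0,-0.022,0,0,0],
    [-0.002,0,-0.022,0,0,0],
    [-0.002,0,-0.007,0,0,0],
    [-0.002,0,-0.007,0,0,0],
    [-0.002,0,-0.007,0,0,0],
    [-0.002,0,-0.007,0,0,0],
  ],
)

```text
time_s: 79.48
tcp_pos: [0.5029, -0.1306, 0.1421]
eef_rot: [-165.4, -1.6, -92.0]
contact_force: [-5.2, 2.1, 7.1]
gripper_width: 0.0007
```

```bash
python3 - <<'E'
from h import *
print(r.get_state()['time_s']); cap('side','s40')
im=cv2.imread('pics/s40.png'); cv2.imwrite('pics/s40z.png',cv2.resize(im[100:280,220:420],None,fx=3.6,fy=3.3,interpolation=cv2.INTER_CUBIC))
E
```

```text
79.4833
```

View pics/s40z.png

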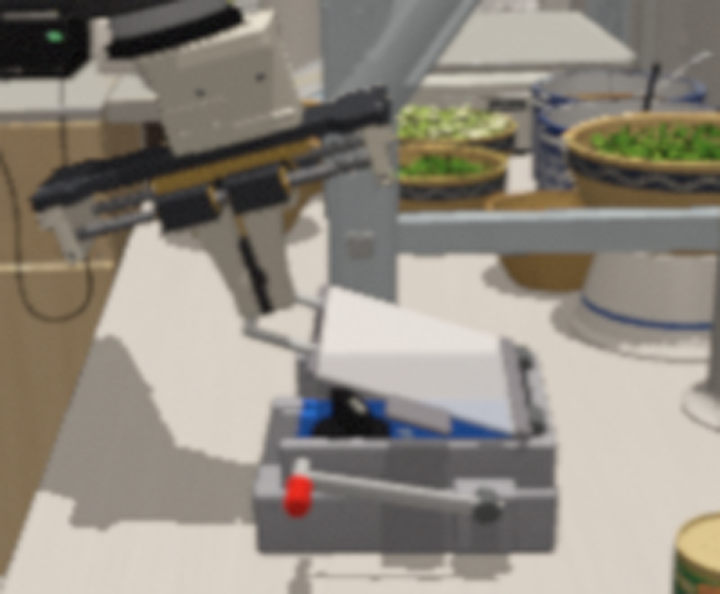

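Pressing on the bar properly now; continue down.

Emit:
carry_out(
  plan=[
    [-0.001,0,-0.006,0,0,0],
    [-0.002,0,-0.006,0,0,0],
    [-0.002,0,-0.006,0,0,0],
    [-0.002,0,-0.006,0,0,0],
    [-0.002,0,-0.006,0,0,0],
    [-0.001,0,-0.006,0,0,0],
  ],
)

```text
time_s: 80.03
tcp_pos: [0.4939, -0.1302, 0.1059]
eef_rot: [-165.1, -1.5, -92.0]
contact_force: [-1.6, -0.1, 3.9]
gripper_width: 0.0004
```

Emit:
carry_out(
  plan=[
    [-0.001,0,-0.006,0,0,0],
    [-0.001,0,-0.005,0,0,0],
    [-0.001,0,-0.004,0,0,0],
  ],
)

```text
time_s: 80.28
tcp_pos: [0.4917, -0.1299, 0.0895]
eef_rot: [-165.0, -1.5, -92.0]
contact_force: [2.6, -0.3, 2.8]
gripper_width: 0.0006
```

Emit:
carry_out(
  plan=[
    [-0.002,0,-0.002,0,0,0],
    [-0.001,0,-0.002,0,0,0],
    [0,0,0,0,0,0],
  ],
)

```text
time_s: 80.53
tcp_pos: [0.4877, -0.1301, 0.0835]
eef_rot: [-165.1, -1.5, -92.0]
contact_force: [0.8, -0.1, 2.1]
gripper_width: 0.0007
```

```bash
python3 - <<'E'
from h import *
print(r.get_state()['time_s']); cap('side','s41')
im=cv2.imread('pics/s41.png'); cv2.imwrite('pics/s41z.png',cv2.resize(im[100:280,220:420],None,fx=3.6,fy=3.3,interpolation=cv2.INTER_CUBIC))
E
```

```text
80.5333
```

View pics/s41z.png

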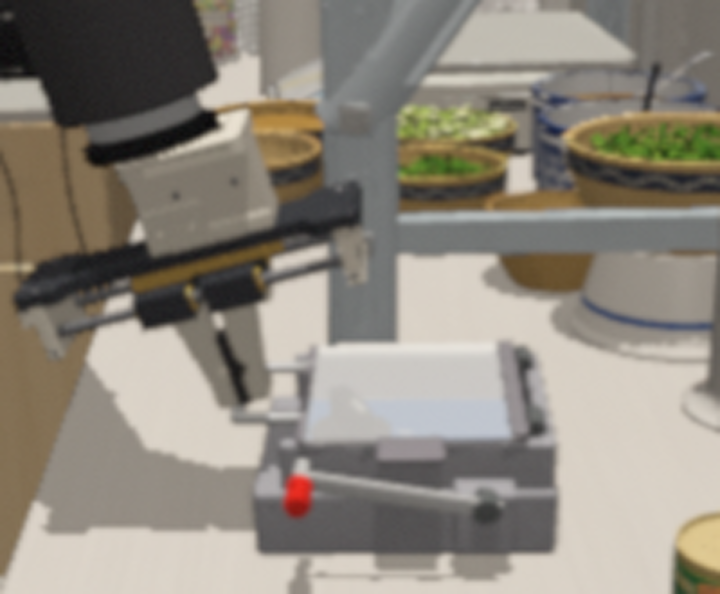

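Shut. Retreat upward and check everything.

Emit:
carry_out(
  plan=[
    [0,0,0.02,0,0,0],
    [-0.005,0,0.035,0,0,0],
    [-0.008,-0.005,0.035,0,0.02,0.05],
    [-0.01,-0.015,0.035,0,0.02,0.1],
    [-0.005,-0.02,0.03,0.02,0.02,0.11],
    [0,-0.02,0.02,-0.02,0.02,0.11],
    [0,-0.02,0.01,-0.03,0.02,0.11],
    [0,-0.02,0,-0.03,0.02,0.11],
    [0,-0.02,0,-0.03,0.02,0.11],
    [0,0,0,-0.03,0.02,0.11],
    [0,0,0,-0.03,0,0.11],
    [0,0,0,0,0,0],
  ],
)

```text
time_s: 81.58
tcp_pos: [0.4526, -0.2492, 0.264]
eef_rot: [-179.2, -6.3, -38.4]
contact_force: [-0.6, 0.4, 0.1]
gripper_width: 0.0006
```

```bash
python3 - <<'E'
from h import *
st(); cap('side','s42');cap('wrist','w42');cap('top','t42')
E
```

```text
{'time_s': 81.583, 'joints': [-4.836, -0.01, -21.585, 3.175, -62.824, 55.13], 'tcp_pos': [0.453, -0.249, 0.264], 'eef_rot': [-179.241, -6.256, -38.435], 'contact_force': [-0.591, 0.442, 0.052], 'moment': [0.24, 0.353, -0.024], 'gripper_width': 0.001}
```

View pics/w42.png

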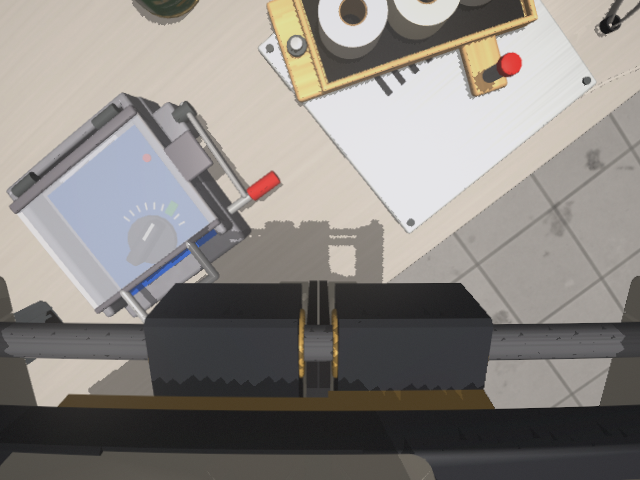

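View pics/s42.png

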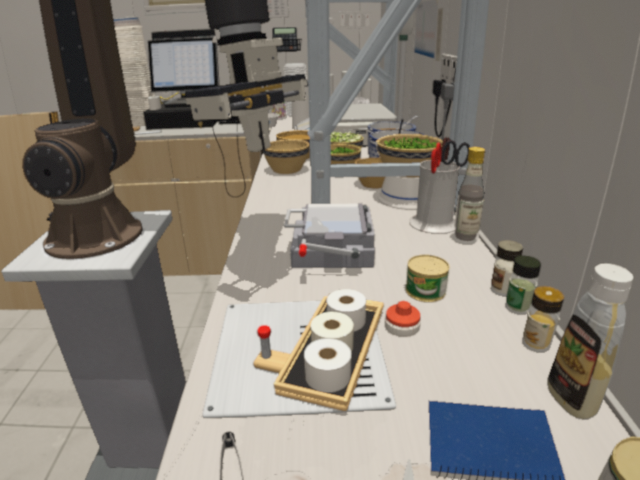

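View pics/t42.png

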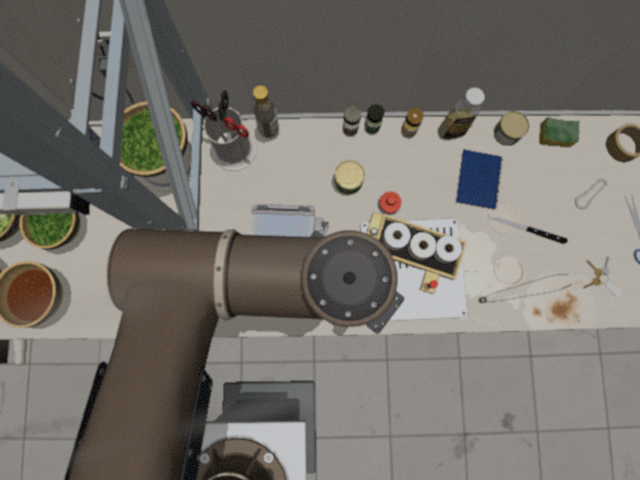

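```bash
python3 - <<'E'
from h import *
im=cv2.imread('pics/w42.png'); cv2.imwrite('pics/w42z.png',cv2.resize(im[0:240,250:610],None,fx=2.2,fy=2.2,interpolation=cv2.INTER_CUBIC))
s=r.get_state()
f=lambda p,q,z:(lambda d:np.degrees(np.arctan2(d[1],d[0])))(onz('wrist',*p,z,s)-onz('wrist',*q,z,s))
print('tray',f((302,99),(532,22),.032),'deck',f((263,47),(409,232),.008),'deckfront', f((409,232),(592,81),.008)-90)
P=onz('wrist',509,64,.074,s); d=P[:2]-np.array([.5986,-.3365]); print(P,np.degrees(np.arctan2(d[1],d[0]))%360)
E
```

```text
tray 69.56002421460646 deck 0.325746685397054 deckfront 1.8752190321545328
[ 0.46436894 -0.46509283  0.074     ] 223.77105011111482
```

View pics/w42z.png

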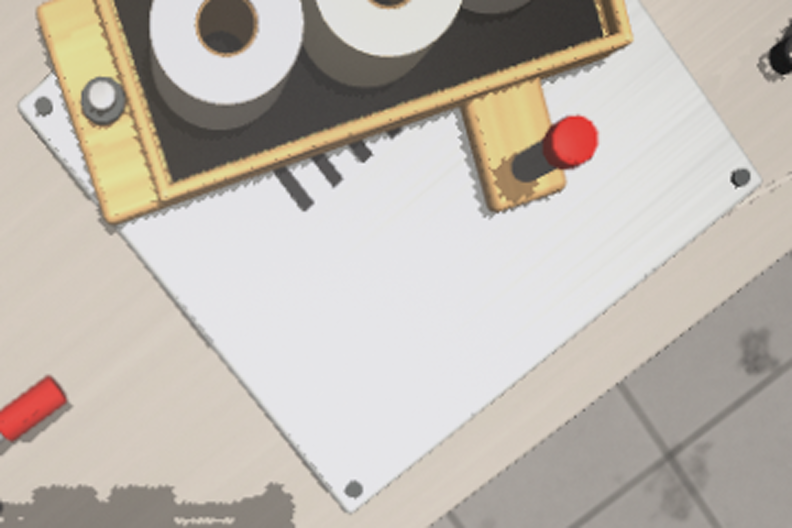

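```bash
python3 - <<'E'
from plant import r
print(r.get_state()['time_s'], r.close_job())
E
```

```text
the job is handed in; nothing more can be done
81.7333 None
```

I handed the job in at 81.7 s with every step done in the order asked. No roll was absent.

- **Rolls:** All three are in the tray. The front roll slid sideways by itself after I released it and rested against the rim. Three-way height checks put its top level with the others, so I left it. The last side view shows all three lying flat.
- **Tray:** I pushed it by the post to the end stop. My last measurement is about 68.4° relative to the deck, against the stop's 68.75°. On the first try the fingers slipped up over the post cap partway, so I backed off, lowered them and finished the push.
- **Force at the stop:** The wrist force peaked at about 41 N when the tray reached the stop. That contact was at the closed fingertips, not the gripper body.
- **Cover and prop arm:** I opened the cover to about 1.85 rad and swung the prop arm back to its stop at about 1.94 rad, and the cover stayed propped. Afterwards I folded the arm forward to about 0.2–0.28 rad. I let the cover sink partway on its damper, then pressed the handle down until shut. My first press slid off the front of the bar at about 25 N, and the second seated it.
- **Dial:** After I let go, the white line was at -72.3° and the green mark at -71.6°, well inside the allowed 0.12 rad.
- **Bystanders:** The timer and tin look unmoved in the side and top pictures. At the end the arm was clear of everything.

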